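# Free a microscope's specimen slide from its transport clip and index it forward

## Robot

A 7-joint arm with a two-finger parallel gripper is mounted at the origin on the work surface. World frame = base frame: x ahead of the robot, y to its left, z up, the work surface at z = 0. Lengths are in m, angles in rad, forces in N, time in s.
With the tool pointing down it reaches from about 0.425 to 1.025 m from the base axis. Payload 3.6 kg.
Tool frame: the origin (TCP) lies midway between the tips of the shut fingers; the grasp point (between the pads) lies 19 mm behind it; z points along the fingers, y is the direction in which the jaws open and shut (so a half turn about z gives the same grasp; the last joint's range is limited). The gripper opens to 85 mm and grips with 20 to 120 N. Pads are 22 mm wide; open, the fingers measure 114 mm over their backs; the gripper's body (76 mm by 85 mm) begins 54 mm behind the grasp point. The pads swing forward as they close: fully open they stand 13 mm farther back than shut.
Start: joints at [1.01, 0.591, 0.048, 1.609, -0.033, 0.943, -0.034], TCP at [0.327, -0.647, 0.231] pointing down, gripper open.
Joint ranges: [-2.69, 2.69], [-0.47, 2.24], [-1.27, 1.36], [0.19, 2.51], [-1.53, 4.68], [0.08, 2.07], [-3.09, 3.09]. Speed limits (rad/s): [2.57, 2.57, 3.14, 3.14, 3.14, 3.14, 3.14].

## Interface

Orientations are given as a rotation vector (axis times angle).
In Python, from workcell import bot gives the robot as it stands. The module is installed in compiled form; this text tells all that it offers.
- The arm moves only by the shell command python3 -m crank 'ROWS' [OPENING] [FORCE]. ROWS is text: rows parted by semicolons, each of 6 numbers parted by spaces: the shift along the tool's x, y, z in mm, then the turn, a rotation vector about the tool's x, y, z in degrees. A call has 1 to 20 rows; each row shifts and turns the pose as measured when the row begins, along the tool's axes as they then stand; what a row does not reach is not made up. A row lasts 1/10 s, in which the tool goes at most 50 mm and 8.59 degrees, less where a joint would pass 70% of its speed; a pose out of reach is approached as far as the arm can. A call is refused whole if a number of a shift passes 50 or a number of a turn 8.59, either way. A call with a gripper value outside its range is refused whole. OPENING is the gripper command: -1 is fully open, 1 is shut, values between are in proportion, set as the call begins (- or left out, the last holds). The fingers move at their own pace and stop on an object; FORCE is the grip in N (left out, the last holds). Time passes only in rows, so rows that do not move let the fingers close. It gives the time, the measured TCP pose, the force and the opening at its end, in the units of the state.
- bot.read_state(): the state, without advancing time (a new reading comes with each control period).
- bot.camera(name): name is "scene" or "top" or "wrist"; returns a dict with "image" (384x512x3 uint8, red, green, blue), "fx", "fy", "cx", "cy" (pixels), "D" ([k1, k2, p1, p2, k3] as OpenCV has them; the pictures are not rectified), "T" (4x4, takes a point from camera to world coordinates); the wrist camera has in their place "tool_from_camera" (4x4, takes a point from camera to tool coordinates, whose origin is the TCP and whose axes are the flange's). Camera axes: x right, y down, z forward; pixel columns grow to the right and rows downward; lengths in m; the calibration is good to about 2 mm. A picture is of the moment at which its call begins: read the wrist's pose just before it. There is no depth.
- bot.job_done(): hands the job in, once; it reports no verdict.
Trained networks look in the newest picture that a camera, given by its name, has taken for a name from the list of things; names that differ only in an ending like _2 or _b are one class to them, and where a whole thing is asked for, a point or a joint stands for the part that bears it (a point fixed in the world has none). Each returns a list of dicts, best first, with "conf" (0 to 1); they miss things now and then, are a little off and sometimes report something else, mostly with a low value. They report only what shows in the picture. A call takes as long as a camera call. They do not tell look-alikes from the thing itself.
- bot.search_frame(camera, target): "position" ([column, row] in pixels, amid what is visible of it).
The state is a dict: "time": time; "joints": joint angles; "dq": joint speeds; "effort": joint torques, N m; "position": TCP position; "ee_rot": TCP orientation; "wrist_force": force on the tool from outside, world axes, zero at the start; "torque": the same for the moment, N m; "grip_width": finger opening in m.
Only numpy, scipy, OpenCV 4.12 (cv2) and the standard library are available. Lean on these libraries where they do the work, as an engineer would, in place of code of your own. Each camera call takes 0.05 s, during which the arm holds its last target.

## Task

The specimen carriage of the digital microscope is still locked by the red spring clip on its guide rod. Slide the orange wedge under the clip along the rod until it is spread, lift it off with the wedge, strip it off in the white tray and lay the wedge flat on the blue mat; then pull the index knob out, draw the carriage one notch along the rod towards where the clip was, and let the knob snap back home. Do not knock the microscope head, and leave the objective, oil bottle and slide box where they stand.

Things in the scene. Friction and masses are not known exactly. Their poses are not given: they have to be found in the camera images.
- stage: Grey base plate 240 x 230 x 16 mm of the digital microscope and its indexing specimen slide, fixed. Axes: x points away from the operator's (robot's) side, y along the guide rod, z up. Origin on the bench; the plate reaches x -112..128, y -115..115 mm. Steel guide rod 20 mm thick along y, axis at x -20, z 62 mm, ends at y +-98.
- rod_support (a point): Aluminium rod support at the rod's +y end: this point is the middle of its top (71 mm above the bench, 1 mm below the rod's top, 86 mm along y from the stage's middle). It reaches 24 mm along y, x -24..72 mm. A wedge slides in low over it, along the rod. A like one stands at the -y end. Axes as stage.
- carriage_mid (a point): Aluminium carriage: point on the rod axis at its mid-length. In mm from it, axes as stage: y -40..40; block z -22..9.5; side walls up to z 42, their inner faces at x +-18, with an open channel between them over the rod; a black slide holder bridges the walls at y -32..6, z 42..50: do not run the wedge's nose under it (nose stops short of y +6 with the carriage at 0).
- ring_light (a point): Middle of the underside of the microscope's white LED ring (radius 46, 14 mm high), 172 mm above the bench; axes as stage. Tube (radius 25) and camera above it, to z 332 mm; boom at z 242..282 back to a 30 mm pillar 130 mm behind. The ring hangs close over the index knob: no room to take the knob from straight above, the gripper must lean with the knob.
- clip_mid (a point): Red spring clip, 77 mm tall, 26 mm long along the rod, 70 g, loose, snapped on the rod against the carriage's +y face. Point: on the rod's axis, mid-length of the clip; x across the rod, y along it, z up. Two sprung arms, inner faces at x +-11 mm, hang from the crown; beads inside them grip the rod from above (bead tops 14 mm above this point) and below; flared tails end 24 mm below it.
- clip_crown (a point): Middle of the underside of the clip's crown plate (48 mm wide in x, 6 mm thick, with a rib 12 mm high on top), 35 mm above clip_mid; axes as clip_mid. Between crown and upper beads a window 22 mm wide and 21 mm high is open along y: the blade goes in at its mid-height from the +y end, until its 26 mm wide part is between the arms; the push is about 5 to 20 N.
- clip_arm_far (a joint): Opening of the clip's arm on its +x side, rad: about 0 hugging the rod, grows as it is spread; spring 0.16 N m/rad; 0.13 to 0.2 with the full blade in. Above about 0.1 on both arms the beads clear the rod and the clip, gripping the blade, lifts straight up with it; it may ride up 4 mm until its upper beads bear on the blade's underside.
- clip_arm_near (a joint): The same for the arm on its -x side.
- clip_seat (a point): Point fixed on the guide rod's axis where the clip sits at first, 53.5 mm along +y from the stage's middle, 62 mm above the bench; axes as stage.
- wedge_grip (a point): Orange plastic wedge, 155 mm long, 90 g, loose, lying flat on the mat. Point: middle of its handle, 14 mm above its flat underside; x points along it to the nose, y across, z up. Handle 30 mm wide, 28 mm high, x -45..35 mm of this point; then a blade 13 mm high, flush with the underside: 26 mm wide for x 35..68, tapering evenly to 6 mm wide at its end, x 110 mm.
- wedge_tip (a point): end of the wedge's nose, half-way up the blade (6.5 mm above the underside), 110 mm along x from wedge_grip; axes as wedge_grip
- mat: blue bench mat 240 (x) x 180 (y) x 3 mm, fixed; origin under its centre
- tray: White square tray 170 x 170 mm outside, 42 mm high, walls 4 mm, floor top 4 mm above the bench, fixed; origin under its centre, x and y along its sides. The clip is stripped off the wedge by letting its tails down just inside a wall and drawing the wedge back out over that wall.
- knob_grip (a point): Index knob of the carriage, on the operator's side: black grip 28 mm thick and 28 mm long with a blue cap 31 mm thick and 4 mm deep on top; this point is its middle, on its axis. The axis leans 40 degrees from vertical towards the operator: the pull-out direction is (-0.643, 0, 0.766) in these axes. Axes as stage. Beneath the grip is a 22 mm thick housing. The knob rides with the carriage.
- index_knob (a joint): how far the index knob is pulled out, m: 0 home with the pin fully in a notch, 0.010 fully out; the pin clears the notch at 0.006; spring 6.5 N at home rising to 11.5 N
- carriage (a joint): carriage position along the rod, m, growing along the stage's +y: 0 at the start notch, the next notch is at +0.030 (another at -0.030); end of travel +0.033; about 1 N of friction. The pin drops in by itself within about 1 mm of a notch.
- scope: the microscope's pillar, boom, tube and LED ring, fixed to the stage with the stage's origin and axes
- objective_mid (a point): bystander: bright steel objective lens standing on the bench, 36 mm thick, 60 mm tall; point at its middle
- bottle_mid (a point): bystander: amber oil bottle with a black cap, 40 mm thick, 80 mm tall; point at its middle
- slide_box_mid (a point): bystander: green slide box 80 x 50 x 32 mm; point at its middle
There are look-alikes about, which are no part of the job. Leave any green or turquoise look-alike of the part that bears wedge_grip alone.

How it is judged:
On the way, in this order (a step that is already met when the one before it is completed fails the run):
1. the wedge is in under the clip on the rod and has spread both its arms (value of joint each of clip_arm_far, clip_arm_near above 0.1 rad and distance between clip_mid and clip_seat below 0.025 m and distance between wedge_tip and clip_mid below 0.075 m and y of wedge_tip in the frame of clip_mid below 0 m and z of wedge_tip in the frame of clip_mid above 0.01 m), for 0.05 s.
2. the clip is off the rod and in the tray (x of clip_mid in the frame of tray between -0.079 and 0.079 m and y of clip_mid in the frame of tray between -0.079 and 0.079 m and z of clip_mid in the frame of tray below 0.065 m), for 0.1 s.
3. the index knob is pulled until its pin is clear of the notch (value of joint index_knob above 0.006 m), for 0.05 s.
At the end, for the whole second after the job is handed in: The clip's middle is in the tray (within 79 mm of its centre along each side, under 65 mm high); the wedge lies on the mat (middle of handle over it, under 24 mm up); the carriage is still at the next notch (30 +- 2.5 mm) and the knob is home within 1.5 mm (all of step 2 and x of wedge_grip in the frame of mat between -0.12 and 0.12 m and y of wedge_grip in the frame of mat between -0.09 and 0.09 m and z of wedge_grip in the frame of mat below 0.024 m and value of joint carriage between 0.0275 and 0.0325 m and value of joint index_knob below 0.0015 m and velocity of joint carriage between -0.01 and 0.01 m/s); the robot touches nothing.
It fails at once if the microscope head or pillar is struck with more than 10 N (contact force between scope and anything else above 10 N).
It fails at once if the objective is moved more than 20 mm (distance of objective_mid from where it was at the start of the episode above 0.02 m).
It fails at once if the oil bottle is moved more than 20 mm (distance of bottle_mid from where it was at the start of the episode above 0.02 m).
It fails at once if the slide box is moved more than 20 mm (distance of slide_box_mid from where it was at the start of the episode above 0.02 m).
It also fails if it takes over 72 s, if anything falls off the work surface, if the arm or the gripper's body presses on something with over 40 N, if the wrist force passes 120 N, or if a joint passes its speed limit or range.

## Working session

There is one attempt and no reset: what is moved stays moved. The work goes in short steps, Python scripts to look and compute and a shell command to move; the robot and the scene stay as the last step left them, time stands still between calls to the robot, and variables do not carry over. Pictures are saved under pics/ and viewed, and the job is handed in when it is done.

```bash
mkdir -p pics; ls; cat > h.py <<'E'
import numpy as np, cv2
from scipy.spatial.transform import Rotation as R
from workcell import bot
def snap(cam,fn):
    s=bot.read_state(); c=bot.camera(cam)
    cv2.imwrite('pics/'+fn,cv2.cvtColor(c['image'],cv2.COLOR_RGB2BGR))
    if 'T' in c: T=np.array(c['T'])
    else:
        W=np.eye(4); W[:3,:3]=R.from_rotvec(s['ee_rot']).as_matrix(); W[:3,3]=s['position']; T=W@np.array(c['tool_from_camera'])
    K=np.array([[c['fx'],0,c['cx']],[0,c['fy'],c['cy']],[0,0,1]]); D=np.array(c['D'],float)
    return dict(K=K,D=D,T=T,img=c['image'])
def ray(c,px):
    u=cv2.undistortPoints(np.array([[px]],float),c['K'],c['D'])[0,0]
    d=c['T'][:3,:3]@np.array([u[0],u[1],1]); return c['T'][:3,3],d/np.linalg.norm(d)
def atz(c,px,z):
    o,d=ray(c,px); return o+d*(z-o[2])/d[2]
def proj(c,P):
    Ti=np.linalg.inv(c['T']); P=np.atleast_2d(P)
    p,_=cv2.projectPoints(P@Ti[:3,:3].T+Ti[:3,3],np.zeros(3),np.zeros(3),c['K'],c['D']); return p[:,0]
def tri(obs):
    A=np.zeros((3,3));b=np.zeros(3)
    for c,px in obs:
        o,d=ray(c,px);M=np.eye(3)-np.outer(d,d);A+=M;b+=M@o
    return np.linalg.solve(A,b)
E
python3 - <<'E'
from h import *
s=bot.read_state();print(s)
names="stage rod_support carriage_mid ring_light clip_mid clip_crown wedge_grip wedge_tip mat tray knob_grip objective_mid bottle_mid slide_box_mid".split()
C={}
for cam in ("scene","top","wrist"):
    C[cam]=c=snap(cam,cam+'0.png')
    print(cam,c['T'].round(3).tolist(),c['K'][0,0])
    for n in names: print(n,[(np.round(r['position']).tolist(),round(r['conf'],2)) for r in bot.search_frame(cam,n)][:3])
E
```

```text
pics
{'time': 0.0, 'joints': array([ 1.0095161 ,  0.5921069 ,  0.04831096,  1.60984712, -0.0332811 ,
        0.94270335, -0.0336887 ]), 'dq': array([-0.00084461, -0.0002149 ,  0.00063766, -0.00017782,  0.00067046,
        0.00072098,  0.0020432 ]), 'effort': array([-2.04278685e-04, -5.48697066e+01,  1.54662754e+00, -1.98125106e+01,
        9.40827333e-03,  8.72748642e-03,  5.91083278e-06]), 'position': array([ 0.32652311, -0.64636738,  0.23014077]), 'ee_rot': array([-3.05391919e+00, -7.27747968e-01,  1.04704563e-03]), 'wrist_force': array([ 0.16163992, -0.01961567, -0.3038768 ]), 'torque': array([ 0.03128312, -0.028641  ,  0.01037118]), 'grip_width': 0.08532838014657437}
scene [[-0.62, 0.494, -0.61, 1.265], [0.785, 0.411, -0.464, 0.686], [0.021, -0.766, -0.643, 0.946], [0.0, 0.0, 0.0, 1.0]] 418.36033533993486
stage [([205.0, 209.0], 0.67), ([232.0, 211.0], 0.39), ([327.0, 254.0], 0.36)]
rod_support [([204.0, 212.0], 0.91)]
carriage_mid [([211.0, 208.0], 0.71), ([326.0, 256.0], 0.63)]
ring_light [([193.0, 173.0], 0.77), ([204.0, 209.0], 0.67)]
clip_mid [([227.0, 213.0], 0.47)]
clip_cr
[... 897 characters left out ...]

wedge_grip [([164.0, 283.0], 0.98), ([173.0, 203.0], 0.85), ([196.0, 112.0], 0.68)]
wedge_tip [([165.0, 279.0], 0.93), ([174.0, 200.0], 0.88), ([199.0, 109.0], 0.79)]
mat [([185.0, 200.0], 0.94), ([272.0, 172.0], 0.61)]
tray [([391.0, 194.0], 0.94)]
knob_grip [([284.0, 189.0], 0.66)]
objective_mid []
bottle_mid [([370.0, 135.0], 0.67)]
slide_box_mid [([332.0, 235.0], 0.85)]
wrist [[0.45, -0.849, -0.275, 0.397], [-0.893, -0.428, -0.139, -0.61], [0.0, 0.309, -0.951, 0.375], [0.0, 0.0, 0.0, 1.0]] 303.0222293719385
stage []
rod_support []
carriage_mid []
ring_light []
clip_mid []
clip_crown []
wedge_grip []
wedge_tip []
mat []
tray []
knob_grip []
objective_mid []
bottle_mid []
slide_box_mid []
```

View pics/scene0.png

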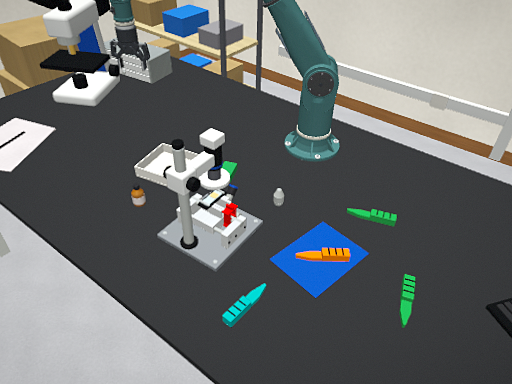

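View pics/top0.png

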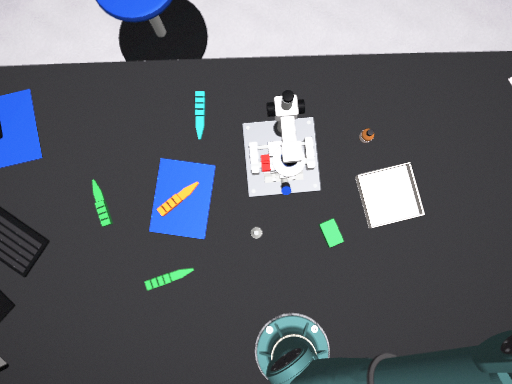

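The scene view shows the stage at (210,225), the red clip at (230,214), the orange wedge on the mat at (325,255) and the tray at (170,165). The top view shows the wedge at (178,198), the clip at (266,162) and the tray at (390,195). I'll zoom in for accuracy.

```bash
python3 - <<'E'
import cv2
a=cv2.imread('pics/top0.png'); b=cv2.imread('pics/scene0.png')
cv2.imwrite('pics/t1.png',cv2.resize(a[80:220,230:430],None,fx=4,fy=4,interpolation=cv2.INTER_CUBIC))
cv2.imwrite('pics/t2.png',cv2.resize(a[140:260,130:290],None,fx=4.5,fy=4.5,interpolation=cv2.INTER_CUBIC))
cv2.imwrite('pics/s1.png',cv2.resize(b[130:270,120:300],None,fx=4.2,fy=4.2,interpolation=cv2.INTER_CUBIC))
E
```

```text
(no output)
```

View pics/t1.png

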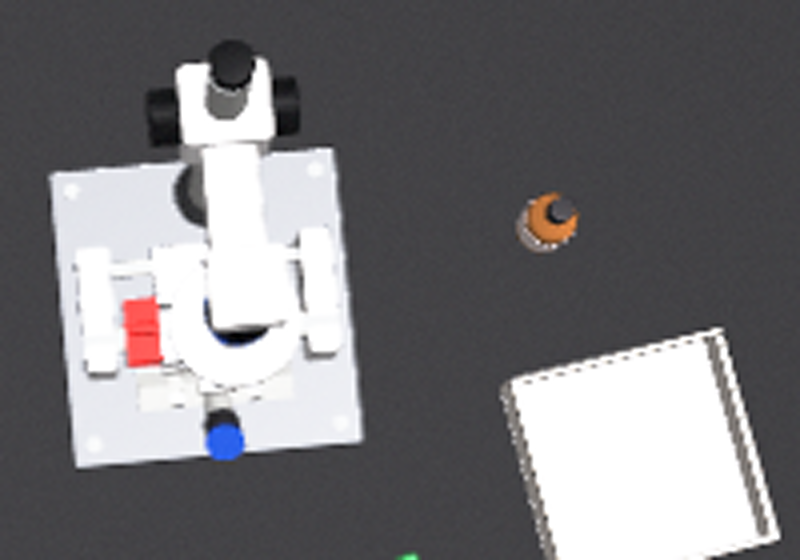

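View pics/t2.png

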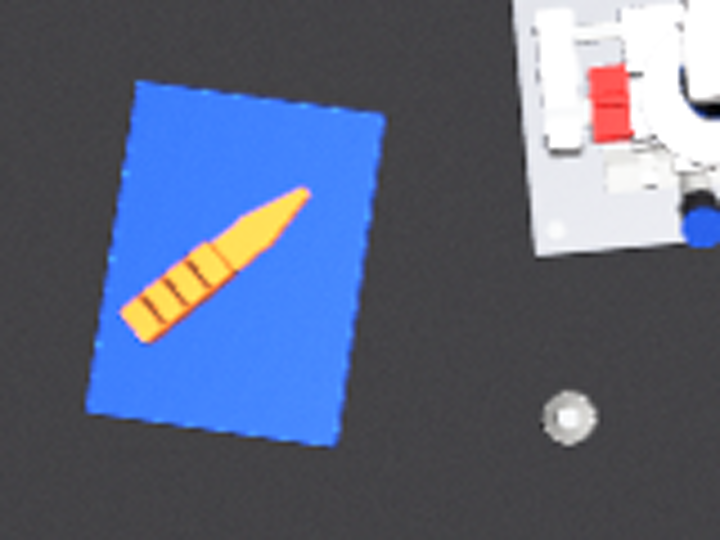

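View pics/s1.png

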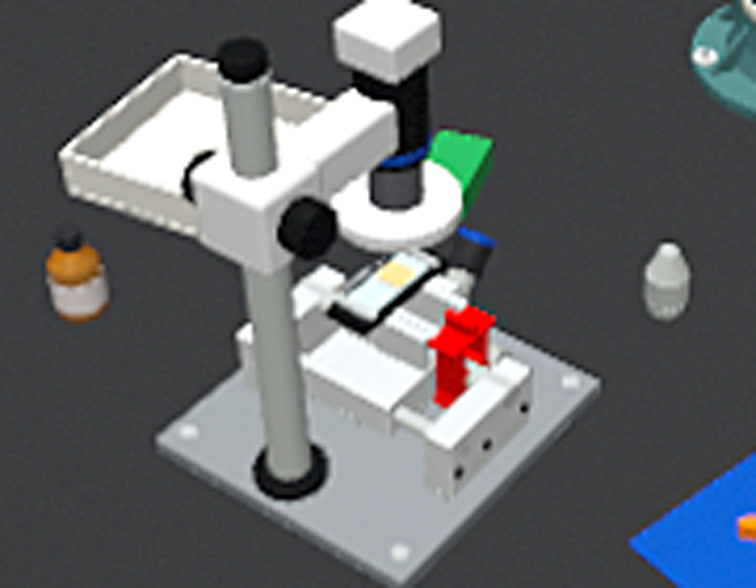

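```bash
cat > fit.py <<'E'
from h import *
from scipy.optimize import least_squares
import pickle
t=snap('top','top1.png'); s=snap('scene','scene1.png')
def cr(p,f,off): return [( (a+.5)/f-.5+off[0], (b+.5)/f-.5+off[1]) for a,b in p]
T1=lambda p:cr(p,4,(230,80)); T2=lambda p:cr(p,4.5,(130,140)); S1=lambda p:cr(p,4.2,(120,130))
def fit(obs,x0):
    def res(q):
        c,sn=np.cos(q[2]),np.sin(q[2]);Rz=np.array([[c,-sn,0],[sn,c,0],[0,0,1]]);r=[]
        for cam,pts,px in obs:
            P=np.array(pts)@Rz.T/1000+np.array([q[0],q[1],0]); r.append((proj(cam,P)-np.array(px)).ravel())
        return np.concatenate(r)
    o=least_squares(res,x0); print(o.x.round(4),'deg',np.degrees(o.x[2]).round(2)); print(res(o.x).reshape(-1,2).round(1).tolist()); return o.x
cor=[(128,115,16),(128,-115,16),(-112,-115,16),(-112,115,16)]
st=fit([(t,cor,T1([(50,175),(333,149),(362,440),(77,467)])),(s,[cor[3],cor[0],cor[1]],S1([(600,382),(400,588),(157,440)]))],[.5,0,0.1])
mc=[(120,-90,3),(-120,-90,3),(-120,90,3),(120,90,3)]
mat=fit([(t,mc,T2([(385,114),(338,446),(86,412),(136,80)]))],[.4,.3,0])
tr=fit([(t,[(85,85,42),(85,-85,42),(-85,-85,42)],T1([(503,383),(721,330),(778,540)]))],[.4,-.3,0.1])
w=fit([(t,[(-45,15,31),(-45,-15,31),(35,15,31),(110,0,9.5)],T2([(120,313),(148,343),(208,240),(308,190)]))],[.4,.3,-.8])
np.save('fits.npy',np.array([st,mat,tr,w]))
for n,px,z in (('obj',(568/4.5+130,417/4.5+140),.03),('bottle',(370,135),.04),('box',(332,233),.03)): print(n,atz(t,px,z).round(3))
E
python3 fit.py
```

```text
[0.605  0.0178 0.0621] deg 3.56
[[0.0, -1.3], [0.6, -1.1], [0.7, 0.2], [-0.4, -0.2], [1.1, -0.2], [1.1, -0.9], [-0.1, -0.3]]
[ 0.487   0.3391 -0.1567] deg -8.98
[[-0.2, -0.3], [-0.3, 0.1], [0.2, 0.1], [0.3, 0.1]]
[ 0.4768 -0.3146  0.2233] deg 12.8
[[1.1, -0.1], [-0.9, -0.1], [-0.2, 0.2]]
[ 0.4679  0.3715 -0.8947] deg -51.26
[[0.0, -0.1], [-0.2, 0.5], [0.1, -0.3], [0.1, -0.1]]
obj [0.37  0.104 0.03 ]
bottle [ 0.668 -0.262  0.04 ]
box [ 0.364 -0.132  0.03 ]
```

```bash
python3 -m crank '0 -50 -4 0 0 0;0 -50 -4 0 0 0;0 -50 -4 0 0 0;0 -50 -4 0 0 0;0 -50 -4 0 0 0' -1 60; cat > st.py <<'E'
from h import *
s=bot.read_state();M=R.from_rotvec(s['ee_rot']).as_matrix()
print('t',round(s['time'],2),'pos',s['position'].round(4),'x yaw',np.degrees(np.arctan2(M[1,0],M[0,0])).round(2),'z',M[:,2].round(3),'F',s['wrist_force'].round(1),'w',round(s['grip_width'],4),'q',s['joints'].round(2))
E
python3 st.py
```

```text
time: 2.85
position: [0.2162, -0.4269, 0.2485]
ee_rot: [3.049, 0.727, 0.003]
wrist_force: [0.9, -0.7, -0.7]
grip_width: 0.0856
t 2.85 pos [ 0.2162 -0.4269  0.2485] x yaw 26.82 z [ 0.003 -0.006 -1.   ] F [ 0.9 -0.7 -0.7] w 0.0856 q [ 0.97  0.26  0.04  2.14 -0.01  0.74 -0.08]
```

```bash
python3 -m crank '50 0 0 0 0 -6;50 0 0 0 0 -6;50 0 0 0 0 -6;50 0 0 0 0 -6;50 0 0 0 0 -6;50 0 0 0 0 -6;50 0 0 0 0 -6;50 0 0 0 0 -6;50 0 0 0 0 -6' ; python3 st.py
```

```text
time: 3.75
position: [0.4845, -0.086, 0.2495]
ee_rot: [2.37, 2.048, 0.001]
wrist_force: [1.0, -0.0, 0.8]
grip_width: 0.0853
t 3.75 pos [ 0.4845 -0.086   0.2495] x yaw 81.67 z [ 0.007 -0.007 -1.   ] F [ 1.  -0.   0.8] w 0.0853 q [ 0.36  0.29 -0.34  2.1   0.15  0.77 -0.22]
```

```bash
python3 -m crank '50 -25 0 0 0 -6;50 -15 0 0 0 -6;50 0 0 0 0 -6;50 0 0 0 0 -6;50 0 0 0 0 -6;50 0 0 0 0 -6;50 0 0 0 0 -6' ; python3 st.py
```

```text
time: 4.45
position: [0.3923, 0.2497, 0.25]
ee_rot: [1.434, 2.772, 0.013]
wrist_force: [0.6, 0.4, 0.4]
grip_width: 0.0855
t 4.45 pos [0.3923 0.2497 0.25  ] x yaw 125.3 z [ 0.022 -0.002 -1.   ] F [0.6 0.4 0.4] w 0.0855 q [-0.14  0.28 -0.64  2.15  0.27  0.77 -0.34]
```

```bash
cat > go.py <<'E'
# usage: go.py x y z xyaw  -> remaining delta in current tool axes for tool pointing down
import sys
from h import *
def delta(p,Mt):
    s=bot.read_state();M=R.from_rotvec(s['ee_rot']).as_matrix()
    d=M.T@(np.array(p)-s['position'])*1000
    rv=np.degrees(R.from_matrix(M.T@Mt).as_rotvec())
    print('t',round(s['time'],2),'pos',s['position'].round(4),'d',d.round(1),'rv',rv.round(2),'F',s['wrist_force'].round(1),'w',round(s['grip_width'],4))
def down(yaw):
    a=np.radians(yaw);x=np.array([np.cos(a),np.sin(a),0]);z=np.array([0,0,-1.]);return np.stack([x,np.cross(z,x),z],1)
if __name__=='__main__':
    v=list(map(float,sys.argv[1:])); delta(v[:3],down(v[3]))
E
python3 go.py .4605 .381 .13 128.74
```

```text
t 4.45 pos [0.3923 0.2497 0.25  ] d [ 69.5 129.5 121.2] rv [ 0.95  0.85 -3.44] F [0.6 0.4 0.4] w 0.0855
```

```bash
python3 -m crank '20 43 20 0.9 0.8 -3.4;16 43 20 0 0 0;16 43 20 0 0 0;16 4 20 0 0 0;0 0 0 0 0 0' ; python3 go.py .4605 .381 .13 128.74; python3 - <<'E'
from h import *
c=snap('wrist','w1.png'); 
import pickle; pickle.dump(c,open('w1.pkl','wb'))
f=np.load('fits.npy');w=f[3]
q=w[2];Rz=np.array([[np.cos(q),-np.sin(q),0],[np.sin(q),np.cos(q),0],[0,0,1]])
P=np.array([(-45,15,31),(-45,-15,31),(35,15,31),(35,-15,31),(110,3,16),(110,-3,16),(35,13,16),(68,13,16),(68,-13,16)])@Rz.T/1000+[w[0],w[1],0]
im=cv2.resize(cv2.cvtColor(c['img'],cv2.COLOR_RGB2BGR),None,fx=1.5,fy=1.5)
for p in proj(c,P): print(p.round(1)); cv2.circle(im,tuple(int(v) for v in p*1.5),2,(255,0,255),-1)
cv2.imwrite('pics/w1o.png',im)
E
```

```text
time: 4.95
position: [0.4515, 0.395, 0.172]
ee_rot: [1.336, 2.84, 0.012]
wrist_force: [-1.3, -0.3, 0.0]
grip_width: 0.0856
t 4.95 pos [0.4515 0.395  0.172 ] d [-16.5  -2.4  42. ] rv [ 0.47 -0.04  0.89] F [-1.3 -0.3  0. ] w 0.0856
[269.2 163.8]
[237.9 163.4]
[267.1 238.9]
[238.3 238.6]
[254.7 290.7]
[249.6 290.6]
[264.7 232.6]
[264.1 259.2]
[240.9 259. ]
```

View pics/w1o.png

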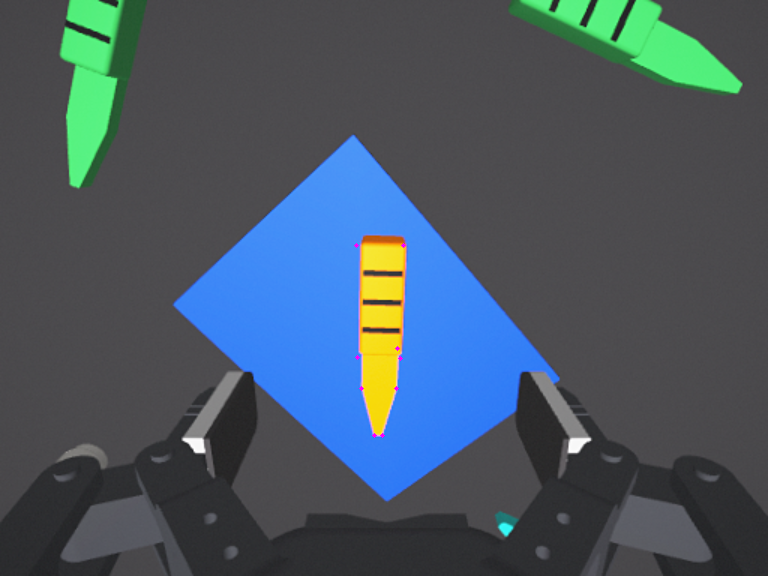

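The wrist view shows the orange handle at about (255,197) native pixels, and it agrees with the fit to about 1 mm. The fingers straddle it. Descending.

```bash
python3 -m crank '-8 -1 40 0.4 0 0.9;-8 -1 40 0 0 0;0 0 30 0 0 0;0 0 30 0 0 0;0 0 0 0 0 0' ; python3 go.py .4605 .381 .005 128.74
```

```text
time: 5.5
position: [0.4716, 0.376, 0.038]
ee_rot: [1.368, 2.813, 0.017]
wrist_force: [-0.1, -0.6, -0.1]
grip_width: 0.0856
t 5.5 pos [0.4716 0.376  0.038 ] d [11.  -6.2 32.8] rv [ 0.91  0.42 -0.61] F [-0.1 -0.6 -0.1] w 0.0856
```

```bash
python3 -m crank '6 -4 10 0.8 0.4 -0.5;4 -2 10 0 0 0;0 0 8 0 0 0;0 0 0 0 0 0' ; python3 go.py .4605 .381 .005 128.74
```

```text
time: 5.9
position: [0.4637, 0.3806, 0.0139]
ee_rot: [1.363, 2.826, 0.012]
wrist_force: [-0.0, -0.5, -0.5]
grip_width: 0.0851
t 5.9 pos [0.4637 0.3806 0.0139] d [ 2.3 -2.3  8.9] rv [ 0.5   0.03 -0.25] F [-0.  -0.5 -0.5] w 0.0851
```

```bash
python3 -m crank '2 -2 5 0.5 0 -0.2;0 0 4 0 0 0;0 0 0 0 0 0' ; python3 go.py .4605 .381 .005 128.74;  python3 -m crank '0 0 0 0 0 0;0 0 0 0 0 0;0 0 0 0 0 0;0 0 0 0 0 0;0 0 0 0 0 0;0 0 0 0 0 0' 1 80; python3 go.py .4605 .381 .005 128.74
```

```text
time: 6.2
position: [0.4613, 0.3821, 0.0056]
ee_rot: [1.358, 2.832, 0.003]
wrist_force: [-0.3, -0.1, 0.5]
grip_width: 0.0854
t 6.2 pos [0.4613 0.3821 0.0056] d [-0.4 -1.3  0.6] rv [0.12 0.02 0.01] F [-0.3 -0.1  0.5] w 0.0854
time: 6.8
position: [0.4617, 0.3825, 0.0064]
ee_rot: [1.359, 2.831, 0.004]
wrist_force: [-0.2, 0.7, -0.7]
grip_width: 0.0287
t 6.8 pos [0.4617 0.3825 0.0064] d [-0.4 -1.9  1.4] rv [ 0.18  0.02 -0.03] F [-0.2  0.7 -0.7] w 0.0287
```

```bash
python3 -m crank '0 0 -40 0 0 0;0 0 -40 0 0 0;0 0 -30 0 0 0;0 0 0 0 0 0'; cat > ov.py <<'E'
from h import *
import pickle,sys
C={k:snap(k,k+'2.png') for k in('top','scene')}; pickle.dump(C,open('c2.pkl','wb'))
E
python3 ov.py
cat > ov2.py <<'E'
from h import *
import pickle,sys
C=pickle.load(open('c2.pkl','rb'))
st=np.load('fits.npy')[0]
if len(sys.argv)>1: st=np.array([float(v) for v in sys.argv[1:4]]);
q=st[2];Rz=np.array([[np.cos(q),-np.sin(q),0],[np.sin(q),np.cos(q),0],[0,0,1]])
def box(x0,x1,y0,y1,z): return [(x0,y0,z),(x1,y0,z),(x1,y1,z),(x0,y1,z)]
L=[box(-112,128,-115,115,16),box(-44,4,40.5,66.5,103),box(-30,-10,-98,98,72),box(-24,72,74,98,71),box(-24,72,-98,-74,71)]
col=[(255,0,255),(0,255,0),(255,255,0),(0,200,255),(0,200,255)]
for k,(x0,y0,x1,y1,f) in {'top':(235,110,330,205,6),'scene':(150,150,270,275,5)}.items():
    c=C[k]; im=cv2.cvtColor(c['img'],cv2.COLOR_RGB2BGR)[y0:y1,x0:x1]
    im=cv2.resize(im,None,fx=f,fy=f,interpolation=cv2.INTER_CUBIC)
    for P,cl in zip(L,col):
        p=proj(c,np.array(P)@Rz.T/1000+[st[0],st[1],0])
        p=((p-[x0,y0]+.5)*f-.5).round().astype(int)
        cv2.polylines(im,[p.reshape(-1,1,2)],True,cl,1)
    cv2.imwrite('pics/ov_%s.png'%k,im)
E
python3 ov2.py; python3 st.py
```

```text
time: 7.2
position: [0.4601, 0.3811, 0.1173]
ee_rot: [-1.358, -2.832, 0.005]
wrist_force: [1.0, 0.0, -1.3]
grip_width: 0.0287
t 7.3 pos [0.4586 0.3788 0.114 ] x yaw 128.75 z [-0.006 -0.007 -1.   ] F [-0.6 -0.2 -1.3] w 0.0289 q [-0.4   0.64 -0.52  1.97  0.5   0.67 -0.56]
```

View pics/ov_top.png

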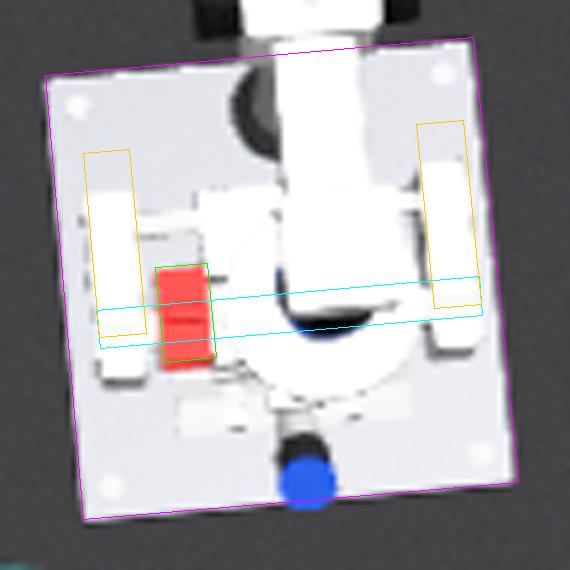

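View pics/ov_scene.png

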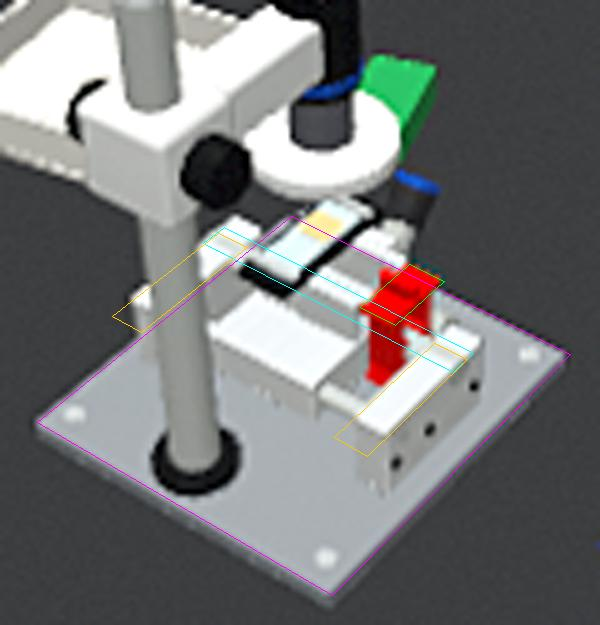

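```bash
python3 go.py .50 .22 .20 93.56
```

```text
t 7.3 pos [0.4586 0.3788 0.114 ] d [-150.   -67.9  -85.1] rv [-0.5   0.26 35.19] F [-0.6 -0.2 -1.3] w 0.0289
```

```bash
python3 -m crank '-30 -13 -17 0 0 7;-31 -10 -17 0 0 7;-32 -6 -17 0 0 7;-33 -2 -17 0 0 7;-33 2 -17 0 0 7;0 0 0 0 0 0;0 0 0 0 0 0'; python3 go.py .50 .22 .20 93.56; cat > wv.py <<'E'
from h import *
import pickle,sys
n=sys.argv[1]
c=snap('wrist',n+'.png'); pickle.dump(c,open(n+'.pkl','wb'))
E
python3 wv.py w2
cat > ov3.py <<'E'
from h import *
import pickle,sys
n=sys.argv[1]; c=pickle.load(open(n+'.pkl','rb'))
st=np.load('fits.npy')[0]
if len(sys.argv)>2: st=np.array([float(v) for v in sys.argv[2:5]])
q=st[2];Rz=np.array([[np.cos(q),-np.sin(q),0],[np.sin(q),np.cos(q),0],[0,0,1]])
def box(x0,x1,y0,y1,z): return [(x0,y0,z),(x1,y0,z),(x1,y1,z),(x0,y1,z)]
L=[box(-112,128,-115,115,16),box(-44,4,40.5,66.5,103),box(-30,-10,-98,98,72),box(-44,52,74,98,71),box(-44,52,-98,-74,71)]
col=[(255,0,255),(0,255,0),(255,255,0),(0,200,255),(0,200,255)]
im=cv2.cvtColor(c['img'],cv2.COLOR_RGB2BGR); f=1.5
im=cv2.resize(im,None,fx=f,fy=f,interpolation=cv2.INTER_CUBIC)
for P,cl in zip(L,col):
    p=proj(c,np.array(P)@Rz.T/1000+[st[0],st[1],0]); p=((p+.5)*f-.5).round().astype(int)
    cv2.polylines(im,[p.reshape(-1,1,2)],True,cl,1)
cv2.imwrite('pics/%s_o.png'%n,im)
E
python3 ov3.py w2
```

```text
time: 8.0
position: [0.4939, 0.2102, 0.1904]
ee_rot: [-2.169, -2.263, 0.049]
wrist_force: [-0.8, 0.7, -0.5]
grip_width: 0.0289
t 8.0 pos [0.4939 0.2102 0.1904] d [ 9.4  6.3 -9.9] rv [-1.56  0.94 -1.13] F [-0.8  0.7 -0.5] w 0.0289
```

View pics/w2_o.png

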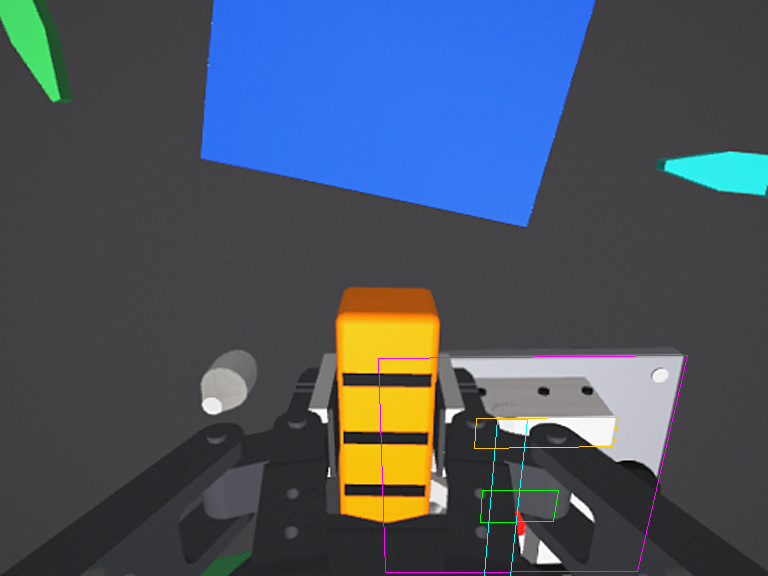

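```bash
python3 - <<'E'
import cv2
a=cv2.imread('pics/w2_o.png')[335:535,430:700]
cv2.imwrite('pics/w2z.png',cv2.resize(a,None,fx=2.9,fy=2.9,interpolation=cv2.INTER_CUBIC))
E
```

```text
(no output)
```

View pics/w2z.png

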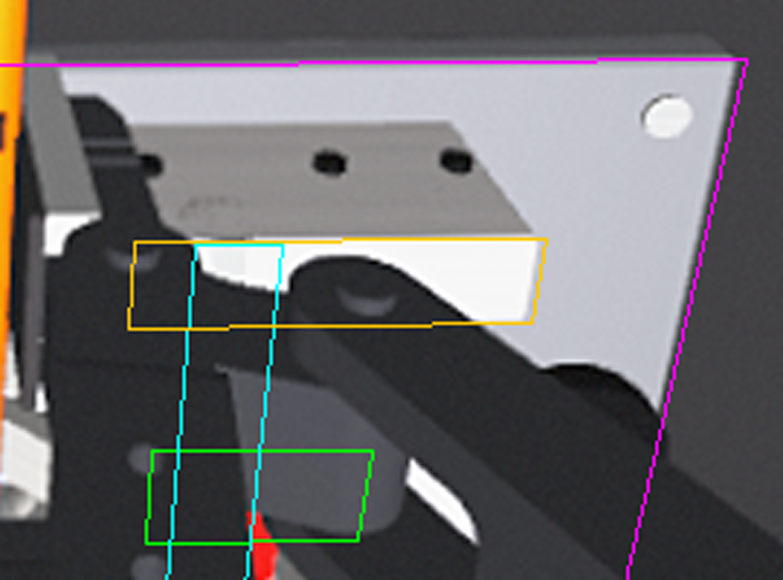

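```bash
python3 go.py .5695 .245 .0834 93.56
```

```text
t 8.05 pos [0.4939 0.2097 0.1902] d [ 33.9  79.9 104.1] rv [-1.59  1.   -1.12] F [-0.6 -0.9 -1.1] w 0.0287
```

```bash
python3 -m crank '20 20 10 -1.6 1 -1.1;14 30 25 0 0 0;0 24 25 0 0 0;0 6 25 0 0 0;0 0 15 0 0 0;0 0 0 0 0 0'; python3 go.py .5695 .245 .0834 93.56
```

```text
time: 8.65
position: [0.5673, 0.2573, 0.0785]
ee_rot: [-2.127, -2.302, 0.008]
wrist_force: [0.0, 0.0, -1.4]
grip_width: 0.0283
t 8.65 pos [0.5673 0.2573 0.0785] d [-12.4   1.1  -4.9] rv [-0.51 -0.1   0.97] F [ 0.   0.  -1.4] w 0.0283
```

```bash
python3 -m crank '-10 1 -5 -0.5 -0.1 1;0 0 0 0 0 0;0 0 0 0 0 0'; python3 go.py .5695 .245 .0834 93.56; python3 ov.py; python3 ov2.py .6033 .0184 .0621
```

```text
time: 8.95
position: [0.5671, 0.2479, 0.0848]
ee_rot: [-2.149, -2.291, 0.001]
wrist_force: [-0.2, 1.1, -1.3]
grip_width: 0.0289
t 8.95 pos [0.5671 0.2479 0.0848] d [-3.   2.2  1.4] rv [-0.04 -0.    0.09] F [-0.2  1.1 -1.3] w 0.0289
```

View pics/ov_scene.png

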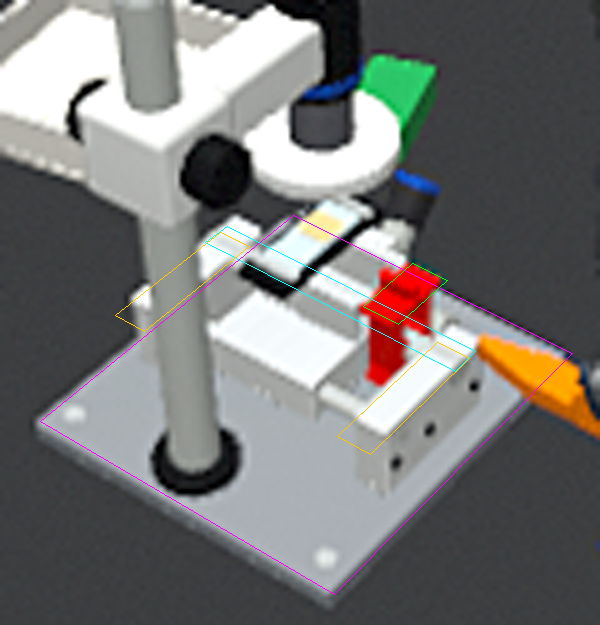

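View pics/ov_top.png

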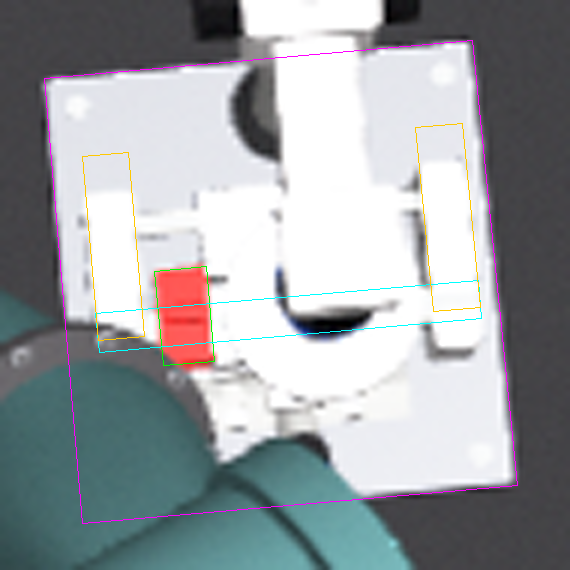

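```bash
python3 - <<'E'
from h import *
import pickle
c=pickle.load(open('c2.pkl','rb'))['scene']
for z in (.0814,.0879,.0944):
  for o in (-3,3):
    print(z,o,((proj(c,[.5746+o/1000,.1256,z])[0]-[150,150]+.5)*5-.5).round())
a=cv2.cvtColor(c['img'],cv2.COLOR_RGB2BGR)[190:240,210:280]
cv2.imwrite('pics/z3.png',cv2.resize(a,None,fx=10,fy=10,interpolation=cv2.INTER_CUBIC))
E
```

```text
0.0814 -3 [485. 352.]
0.0814 3 [479. 358.]
0.0879 -3 [485. 344.]
0.0879 3 [479. 350.]
0.0944 -3 [485. 336.]
0.0944 3 [479. 342.]
```

View pics/z3.png

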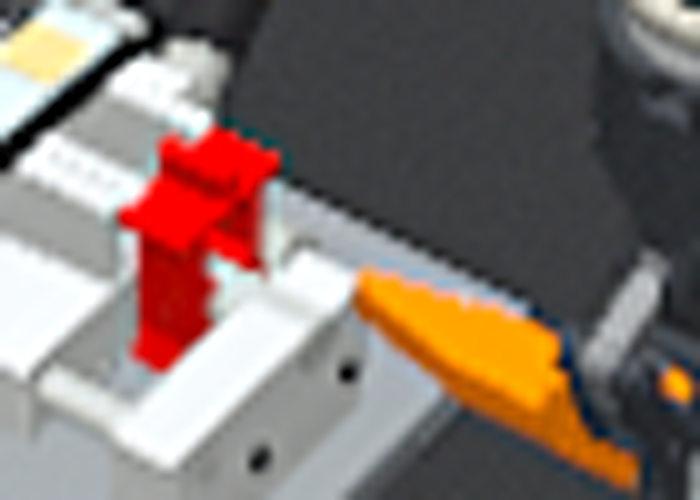

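```bash
cat > ov4.py <<'E'
from h import *
import pickle,sys
c=pickle.load(open('c2.pkl','rb'))['scene']
st=np.array([float(v) for v in sys.argv[1:4]]); q=st[2];Rz=np.array([[np.cos(q),-np.sin(q),0],[np.sin(q),np.cos(q),0],[0,0,1]])
S=lambda P:np.array(P)@Rz.T/1000+[st[0],st[1],0]
s=bot.read_state();M=R.from_rotvec(s['ee_rot']).as_matrix();M=M@np.diag([-1,1,-1])
W=lambda P:(np.array(P,float)+[12.5,0,10.6])@M.T/1000+s['position']
def box(x0,x1,y0,y1,z): return [(x0,y0,z),(x1,y0,z),(x1,y1,z),(x0,y1,z)]
x0,y0,x1,y1,f=[int(v) for v in sys.argv[4:9]]
im=cv2.resize(cv2.cvtColor(c['img'],cv2.COLOR_RGB2BGR)[y0:y1,x0:x1],None,fx=f,fy=f,interpolation=cv2.INTER_CUBIC)
def dr(P,cl): cv2.polylines(im,[((proj(c,P)-[x0,y0]+.5)*f-.5).round().astype(int).reshape(-1,1,2)],True,cl,1)
dr(S(box(-44,4,40.5,66.5,103)),(0,255,0)); dr(S(box(-44,4,40.5,66.5,97)),(0,255,0))
dr(S(box(-44,52,74,98,71)),(255,0,255)); dr(S([(-44,98,71),(52,98,71),(52,98,16),(-44,98,16)]),(255,0,255))
for z in (-14,-1): dr(W([(35,13,z),(68,13,z),(110,3,z),(110,-3,z),(68,-13,z),(35,-13,z)]),(255,255,0))
dr(W(box(-45,35,-15,15,14)),(255,0,0))
cv2.imwrite('pics/z4.png',im)
E
python3 ov4.py .605 .0178 .0621 210 185 285 260 8
```

```text
(no output)
```

View pics/z4.png

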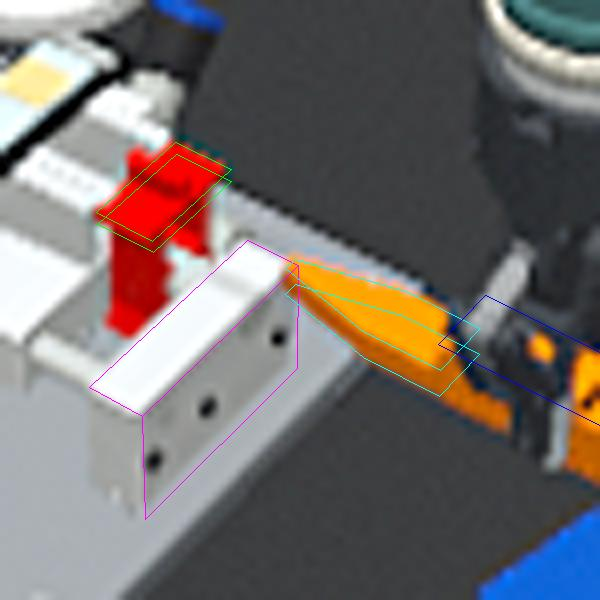

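```bash
python3 -m crank '-17 2 1 0 0 0;-15 2 1 0 0 0;0 0 0 0 0 0;0 0 0 0 0 0'; python3 go.py .5715 .2141 .0834 93.56;python3 ov.py; python3 ov4.py .605 .0178 .0621 205 185 280 260 8
```

```text
time: 9.45
position: [0.5753, 0.2116, 0.0845]
ee_rot: [2.151, 2.286, 0.002]
wrist_force: [0.2, 0.1, -1.8]
grip_width: 0.029
t 9.45 pos [0.5753 0.2116 0.0845] d [ 2.7 -3.6  1.1] rv [ 0.16  0.04 -0.07] F [ 0.2  0.1 -1.8] w 0.029
```

View pics/z4.png

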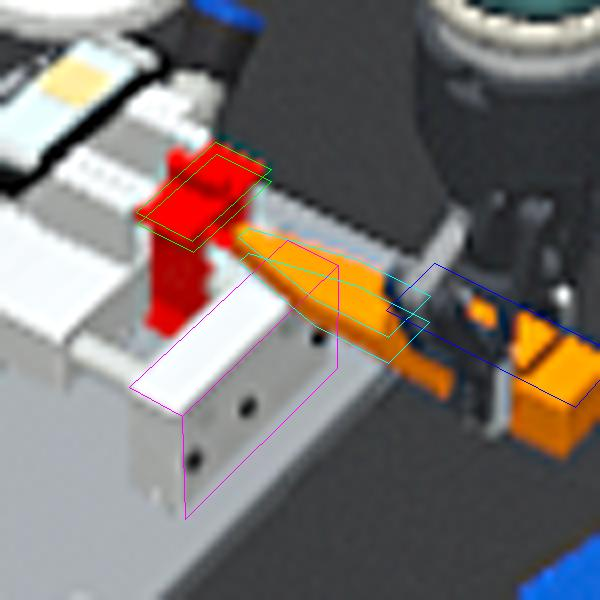

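```bash
python3 -m crank '2 -3 0 0 1.2 0;0 0 0 0 0 0;0 0 0 0 0 0'; python3 go.py .572 .2116 .0845 93.56; python3 ov.py; python3 ov4.py .605 .0178 .0621 205 185 280 260 8
```

```text
time: 9.85
position: [0.5713, 0.2154, 0.0843]
ee_rot: [-2.139, -2.28, -0.027]
wrist_force: [-0.7, 0.4, -0.8]
grip_width: 0.029
t 9.85 pos [0.5713 0.2154 0.0843] d [-3.9  0.5 -0.3] rv [ 0.12 -1.32  0.08] F [-0.7  0.4 -0.8] w 0.029
```

View pics/z4.png

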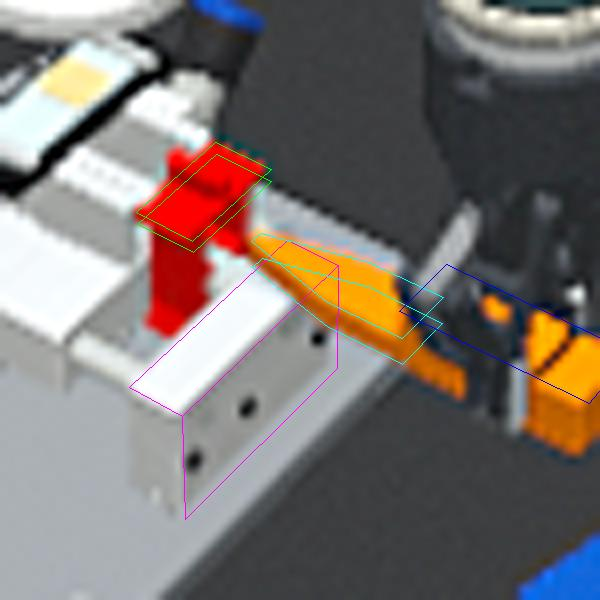

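The nose (250,245 in the crop) is now lined up below the crown, about at mid-window. Inserting with force checks.

```bash
python3 -m crank '-8 0 -0.2 0 0 0;-8 0 -0.2 0 0 0;-8 0 -0.2 0 0 0;0 0 0 0 0 0'; python3 go.py .5758 .1492 .0843 93.56; python3 -m crank '-6 0 -0.1 0 0 0;-6 0 -0.1 0 0 0;0 0 0 0 0 0'; python3 go.py .5758 .1492 .0843 93.56;python3 ov.py; python3 ov4.py .605 .0178 .0621 205 175 280 250 8
```

```text
time: 10.35
position: [0.5729, 0.189, 0.0842]
ee_rot: [-2.139, -2.281, -0.025]
wrist_force: [0.0, -0.1, -0.2]
grip_width: 0.0286
t 10.35 pos [0.5729 0.189  0.0842] d [-39.9   0.3  -1. ] rv [ 0.11 -1.24  0.1 ] F [ 0.  -0.1 -0.2] w 0.0286
time: 10.65
position: [0.574, 0.1753, 0.0841]
ee_rot: [-2.141, -2.28, -0.025]
wrist_force: [-0.5, 0.2, 0.1]
grip_width: 0.0284
t 10.65 pos [0.574  0.1753 0.0841] d [-26.1   0.2  -0.7] rv [ 0.12 -1.23  0.03] F [-0.5  0.2  0.1] w 0.0284
```

View pics/z4.png

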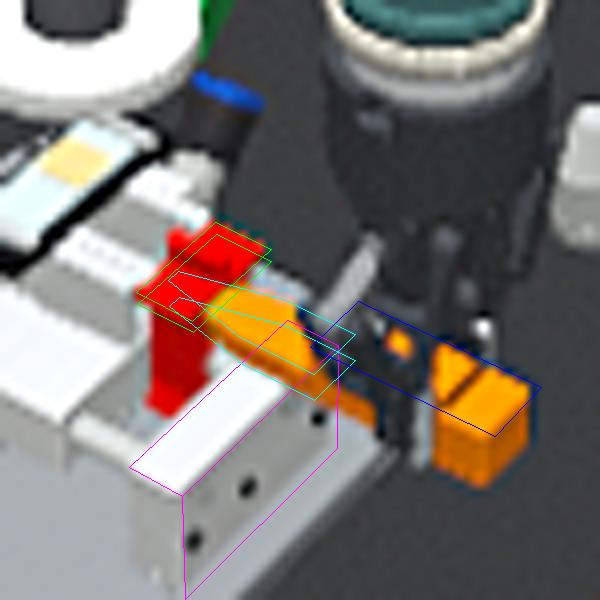

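```bash
python3 -m crank '-6 0 -0.1 0 0 0;-6 0 -0.1 0 0 0;0 0 0 0 0 0'; python3 go.py .5758 .1492 .0843 93.56; python3 -m crank '-6 0 -0.1 0 0 0;-4 0 -0.1 0 0 0;0 0 0 0 0 0'; python3 go.py .5758 .1492 .0843 93.56;python3 ov.py; python3 ov4.py .605 .0178 .0621 205 175 280 250 8
```

```text
time: 11.05
position: [0.575, 0.1673, 0.0847]
ee_rot: [-2.135, -2.282, -0.034]
wrist_force: [0.4, -0.2, -1.8]
grip_width: 0.0284
t 11.05 pos [0.575  0.1673 0.0847] d [-18.2  -0.4  -0.1] rv [ 0.25 -1.54  0.24] F [ 0.4 -0.2 -1.8] w 0.0284
time: 11.35
position: [0.5752, 0.164, 0.0855]
ee_rot: [-2.127, -2.282, -0.047]
wrist_force: [-0.4, 0.2, -0.8]
grip_width: 0.0288
t 11.35 pos [0.5752 0.164  0.0855] d [-14.8  -0.5   0.7] rv [ 0.4  -2.09  0.46] F [-0.4  0.2 -0.8] w 0.0288
```

View pics/z4.png

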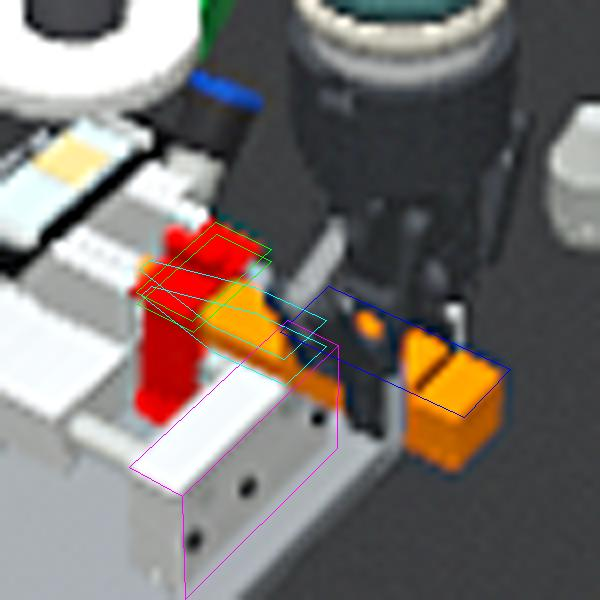

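```bash
python3 -m crank '-8 0 0.4 0.2 -0.9 0.3'; python3 go.py .5758 .1525 .0843 93.56;  python3 -m crank '-12 0 0.2 0.2 -0.5 0.2'; python3 go.py .5758 .1525 .0843 93.56
```

```text
time: 11.55
position: [0.5762, 0.1607, 0.0854]
ee_rot: [-2.136, -2.282, -0.037]
wrist_force: [-2.3, 14.8, -1.4]
grip_width: 0.029
t 11.55 pos [0.5762 0.1607 0.0854] d [-8.2 -0.9  0.9] rv [ 0.37 -1.58  0.21] F [-2.3 14.8 -1.4] w 0.029
time: 11.65
position: [0.5766, 0.1597, 0.086]
ee_rot: [-2.134, -2.278, -0.045]
wrist_force: [-6.5, 25.2, 0.3]
grip_width: 0.0285
t 11.65 pos [0.5766 0.1597 0.086 ] d [-7.2 -1.3  1.4] rv [ 0.41 -1.95  0.2 ] F [-6.5 25.2  0.3] w 0.0285
```

```bash
python3 -m crank '-12 -1 1.4 0.3 -2.4 0.2'; python3 go.py .5758 .1525 .0843 93.56;  python3 -m crank '-12 -1 1.2 0.2 -2.4 0.2'; python3 go.py .5758 .1525 .0843 93.56;python3 ov.py; python3 ov4.py .605 .0178 .0621 205 175 280 250 8
```

```text
time: 11.75
position: [0.577, 0.1525, 0.0849]
ee_rot: [2.144, 2.289, 0.004]
wrist_force: [2.5, 3.3, -1.3]
grip_width: 0.0285
t 11.75 pos [0.577  0.1525 0.0849] d [ 0.1 -1.2  0.6] rv [0.3  0.1  0.18] F [ 2.5  3.3 -1.3] w 0.0285
time: 11.85
position: [0.5776, 0.1448, 0.0839]
ee_rot: [2.127, 2.269, -0.035]
wrist_force: [0.2, 6.4, -5.7]
grip_width: 0.029
t 11.85 pos [0.5776 0.1448 0.0839] d [ 7.8 -1.3 -0.7] rv [0.3  2.19 0.15] F [ 0.2  6.4 -5.7] w 0.029
```

View pics/z4.png

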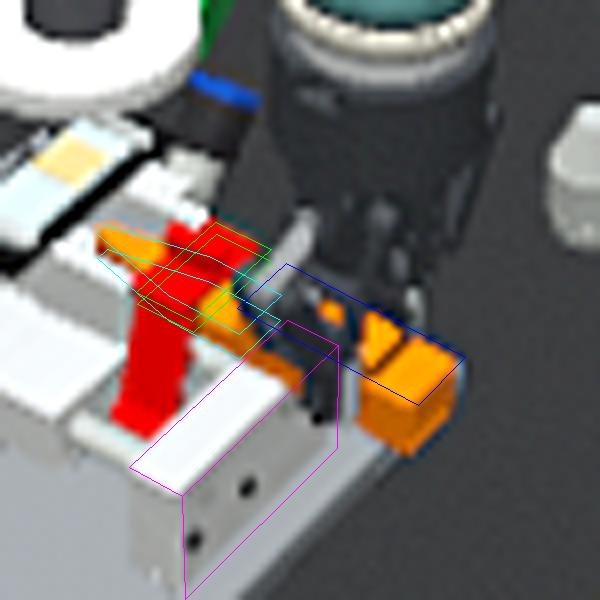

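```bash
python3 -m crank '3 -0.5 -0.3 0.2 1.2 0.1;3 -0.5 -0.3 0.1 1 0;0 0 0 0 0 0'; python3 go.py .5768 .1505 .0843 93.56;python3 ov.py; python3 ov4.py .605 .0178 .0621 205 175 280 250 8
```

```text
time: 12.25
position: [0.5766, 0.1449, 0.0846]
ee_rot: [2.151, 2.286, -0.009]
wrist_force: [-0.4, 0.4, 0.3]
grip_width: 0.0285
t 12.25 pos [0.5766 0.1449 0.0846] d [5.6 0.5 0.3] rv [-0.14  0.34 -0.07] F [-0.4  0.4  0.3] w 0.0285
```

View pics/z4.png

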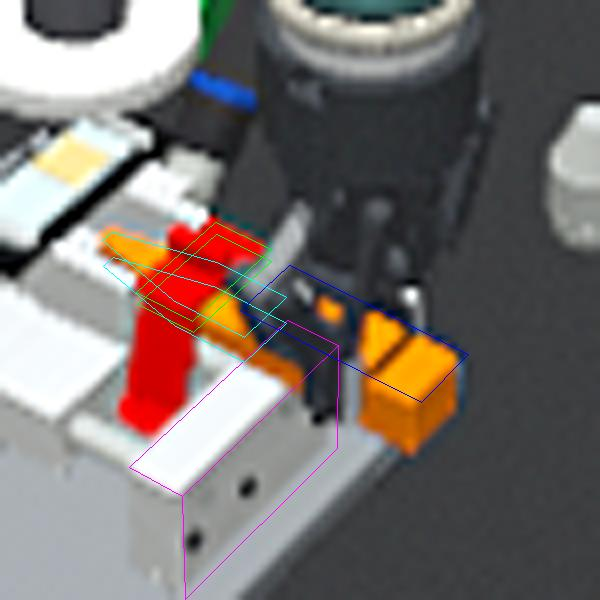

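```bash
python3 - <<'E'
from h import *
import pickle
c=pickle.load(open('c2.pkl','rb'))['scene']
q=.0621;Rz=np.array([[np.cos(q),-np.sin(q),0],[np.sin(q),np.cos(q),0],[0,0,1]])
f=lambda P:((proj(c,np.array(P)@Rz.T/1000+[.605,.0178,0])[0]-[205,175]+.5)*8-.5).round()
for y in (0,5,10,15):
  for z in (85,92,98): print(y,z,f((-20,y,z)))
print('holder',f((-38,6,112)),f((-2,6,112)),f((-2,6,104)))
E
```

```text
0 85 [ 94. 249.]
0 92 [ 93. 236.]
0 98 [ 92. 224.]
5 85 [104. 255.]
5 92 [103. 241.]
5 98 [103. 229.]
10 85 [114. 260.]
10 92 [113. 246.]
10 98 [113. 234.]
15 85 [124. 265.]
15 92 [124. 251.]
15 98 [123. 240.]
holder [133. 177.] [ 73. 228.] [ 74. 244.]
```

```bash
python3 -m crank '8 0 0 -0.1 0.8 0;6 0 0 0 0.8 0;0 0 0 0 0 0'; python3 go.py .5768 .1505 .0843 93.56;python3 ov.py; python3 ov4.py .605 .0178 .0621 205 175 280 250 8
```

```text
time: 12.65
position: [0.5748, 0.1574, 0.0838]
ee_rot: [-2.143, -2.273, -0.019]
wrist_force: [0.4, -0.1, -1.5]
grip_width: 0.029
t 12.65 pos [0.5748 0.1574 0.0838] d [-7.   1.6 -0.6] rv [-0.18 -1.22 -0.21] F [ 0.4 -0.1 -1.5] w 0.029
```

View pics/z4.png

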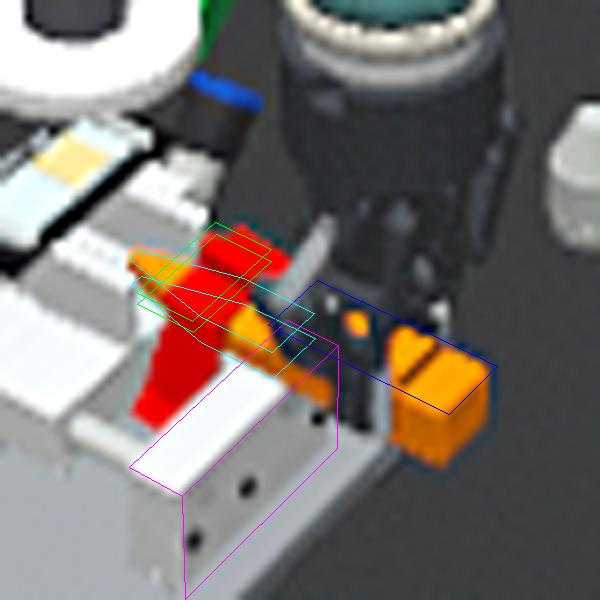

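```bash
python3 -m crank '-9 0.5 0 0 0 0;0 0 0 0 0 0'; python3 go.py .5768 .1505 .0843 93.56; python3 -m crank '0 0.5 -8 0 0.3 0;0 0 -8 0 0.2 0'; python3 go.py .5768 .1505 .0843 93.56;python3 ov.py; python3 ov4.py .605 .0178 .0621 205 165 280 240 8
```

```text
time: 12.95
position: [0.576, 0.1486, 0.0836]
ee_rot: [-2.142, -2.274, -0.02]
wrist_force: [-0.4, -0.5, -1.8]
grip_width: 0.029
t 12.95 pos [0.576  0.1486 0.0836] d [ 1.9  0.9 -0.6] rv [-0.15 -1.24 -0.16] F [-0.4 -0.5 -1.8] w 0.029
time: 13.15
position: [0.5753, 0.1477, 0.0993]
ee_rot: [-2.137, -2.267, -0.025]
wrist_force: [0.2, -0.2, -1.8]
grip_width: 0.0289
t 13.15 pos [0.5753 0.1477 0.0993] d [ 2.3  1.8 15. ] rv [-0.34 -1.73 -0.17] F [ 0.2 -0.2 -1.8] w 0.0289
```

View pics/z4.png

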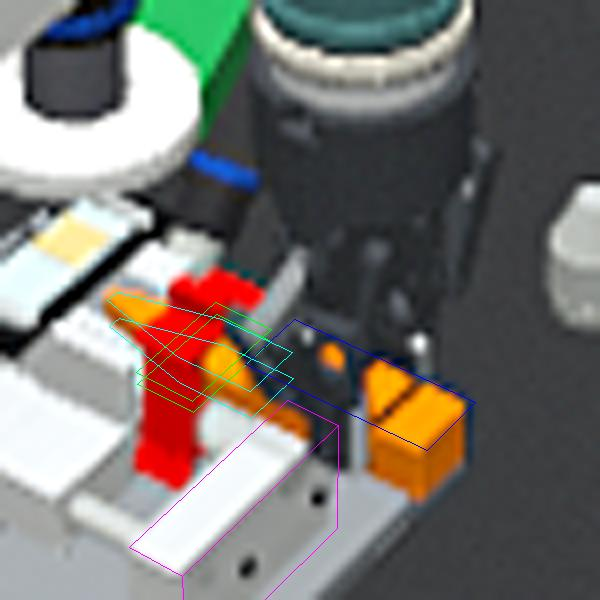

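```bash
python3 -m crank '5 0.5 0 0 0 0;3 0.5 -8 0 0 0;0 0 -10 0 0 0;0 0 -10 0 0 0;0 0 -8 0 0 0'; python3 go.py .5768 .1505 .1293 93.56;python3 ov.py; python3 ov4.py .605 .0178 .0621 205 145 280 220 8
```

```text
time: 13.75
position: [0.5759, 0.156, 0.1388]
ee_rot: [-2.136, -2.268, -0.027]
wrist_force: [0.2, 0.1, -1.8]
grip_width: 0.0285
t 13.75 pos [0.5759 0.156  0.1388] d [-5.8  0.6  9.3] rv [-0.31 -1.76 -0.12] F [ 0.2  0.1 -1.8] w 0.0285
```

View pics/z4.png

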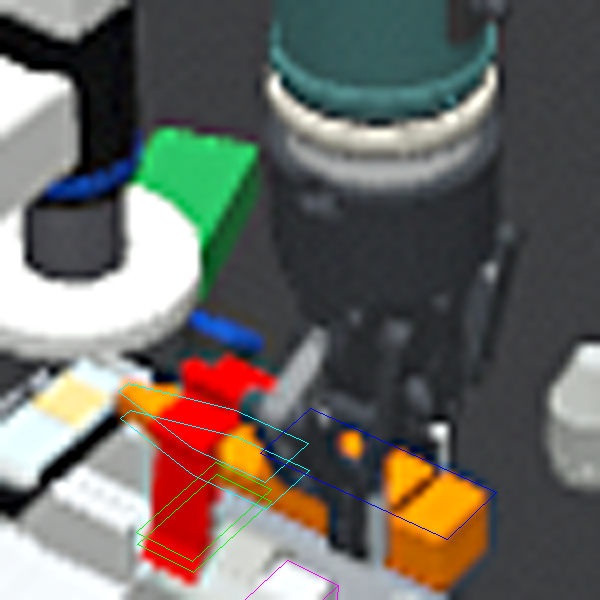

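```bash
python3 -m crank '20 0 0 0 0 0;30 0 -5 0 0 0;30 -10 -15 0 0 0;15 -30 -15 0 0 0;0 -40 -15 0 0 0;0 -40 -10 0 0 0'; python3 go.py .42 .18 .20 93.56
```

```text
time: 14.45
position: [0.4547, 0.2444, 0.2029]
ee_rot: [-2.149, -2.258, -0.035]
wrist_force: [0.7, 0.7, -1.5]
grip_width: 0.0284
t 14.45 pos [0.4547 0.2444 0.2029] d [-62.7 -37.8   0.8] rv [ 0.01 -1.89 -0.73] F [ 0.7  0.7 -1.5] w 0.0284
```

```bash
python3 -m crank '-40 -14 0 0 0 0;-44 -14 0 0 0 0;-44 -10 0 0 0 0;-44 -5 0 0 0 -1;-44 0 0 0 0 -2;-44 0 0 0 0 -2'; python3 go.py .4582 -.165 .15 102.8
```

```text
time: 15.05
position: [0.4222, -0.0144, 0.1962]
ee_rot: [-2.014, -2.38, -0.046]
wrist_force: [1.6, 0.3, -2.3]
grip_width: 0.0286
t 15.05 pos [ 0.4222 -0.0144  0.1962] d [-156.    10.2   40.6] rv [ 0.49 -2.1  -3.26] F [ 1.6  0.3 -2.3] w 0.0286
```

```bash
python3 -m crank '-40 2 8 0.2 0 -1.6;-40 2 8 0.2 0 -1.6;-40 2 8 0 0 0;-30 2 8 0 0 0;0 0 0 0 0 0'; python3 go.py .4582 -.165 .11 102.8; python3 ov.py; python3 - <<'E'
import cv2
a=cv2.imread('pics/top2.png')[140:240,300:430]; b=cv2.imread('pics/scene2.png')[110:200,110:290]
cv2.imwrite('pics/z5.png',cv2.resize(a,None,fx=5.5,fy=5.5,interpolation=cv2.INTER_CUBIC))
cv2.imwrite('pics/z6.png',cv2.resize(b,None,fx=4,fy=4,interpolation=cv2.INTER_CUBIC))
E
```

```text
time: 15.55
position: [0.4597, -0.1731, 0.1581]
ee_rot: [-1.959, -2.427, -0.036]
wrist_force: [0.4, 0.4, -1.4]
grip_width: 0.0285
t 15.55 pos [ 0.4597 -0.1731  0.1581] d [ 6.7  0.1 48.3] rv [ 0.21 -1.83 -0.61] F [ 0.4  0.4 -1.4] w 0.0285
```

View pics/z5.png

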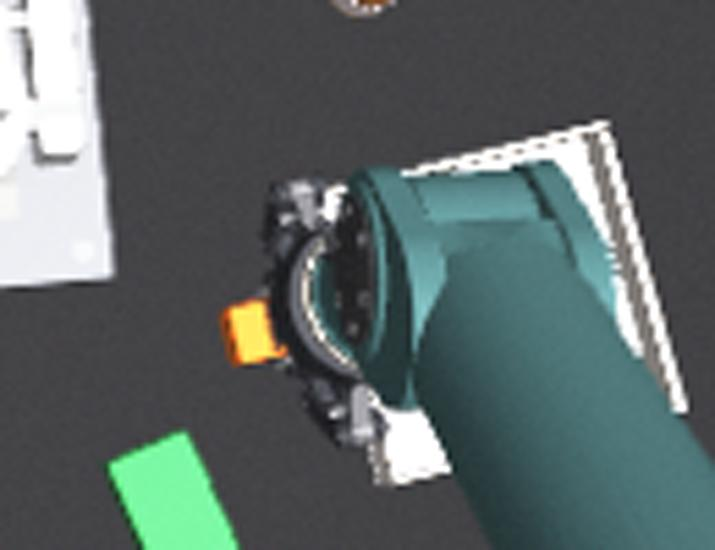

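View pics/z6.png

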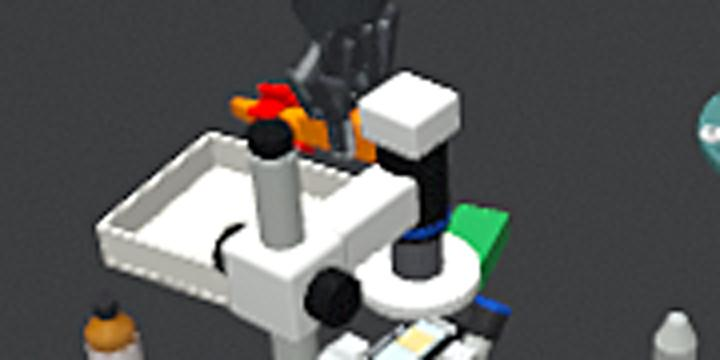

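```bash
python3 - <<'E'
from h import *
import pickle
c=pickle.load(open('c2.pkl','rb'))['scene']
s=bot.read_state();M=R.from_rotvec(s['ee_rot']).as_matrix()@np.diag([-1,1,-1])
W=lambda P:(np.array(P,float)+[12.5,0,10.6])@M.T/1000+s['position']
x0,y0,f=155,118,14
im=cv2.resize(cv2.cvtColor(c['img'],cv2.COLOR_RGB2BGR)[y0:y0+40,x0:x0+55],None,fx=f,fy=f,interpolation=cv2.INTER_CUBIC)
def dr(P,cl): cv2.polylines(im,[((proj(c,W(P))-[x0,y0]+.5)*f-.5).round().astype(int).reshape(-1,1,2)],True,cl,1)
for z in (-14,-1): dr([(35,13,z),(68,13,z),(110,3,z),(110,-3,z),(68,-13,z),(35,-13,z)],(255,255,0))
dr([(-45,15,14),(35,15,14),(35,-15,14),(-45,-15,14)],(255,0,0))
for m in (50,60,70): dr([(m,-24,9),(m,24,9)],(0,255,0))
cv2.imwrite('pics/z7.png',im)
E
```

```text
(no output)
```

View pics/z7.png

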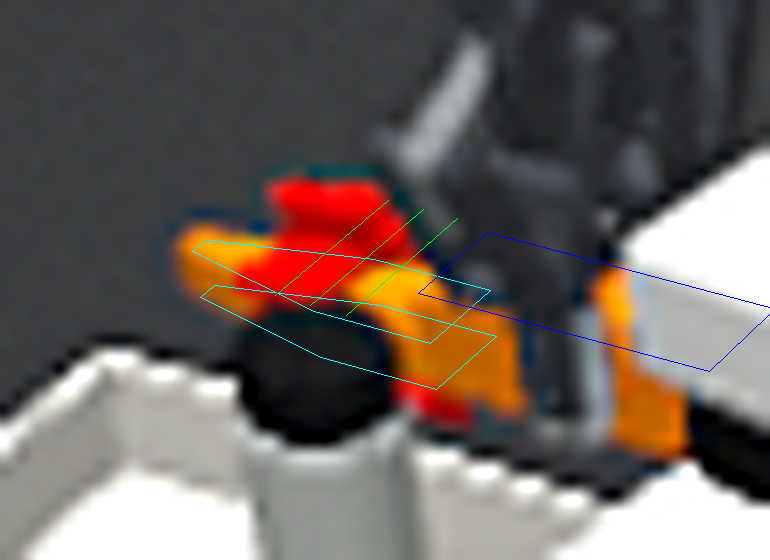

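```bash
python3 wv.py w3; python3 - <<'E'
import cv2
a=cv2.imread('pics/w3.png');cv2.imwrite('pics/w3b.png',cv2.resize(a,None,fx=1.5,fy=1.5))
E
```

```text
(no output)
```

View pics/w3b.png

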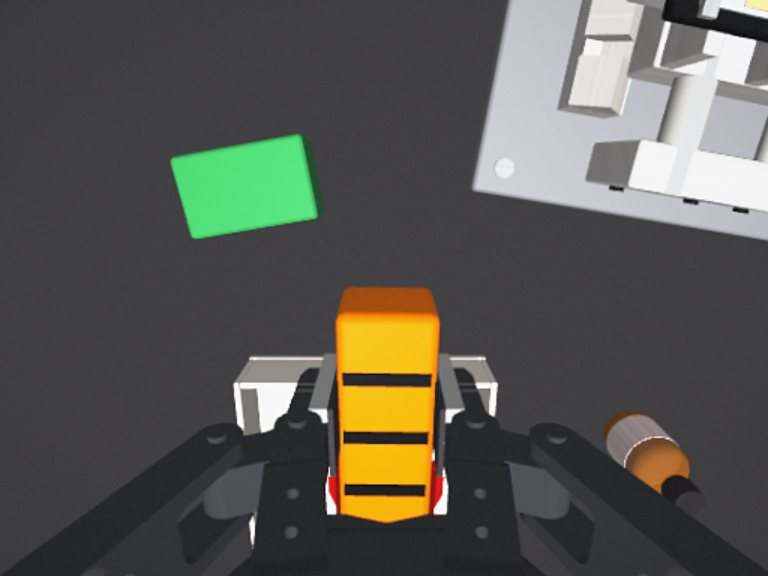

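```bash
python3 - <<'E'
from h import *
import pickle
c=pickle.load(open('w3.pkl','rb'));s=bot.read_state();M=R.from_rotvec(s['ee_rot']).as_matrix()@np.diag([-1,1,-1])
def W(P,off,pitch): 
    Rp=R.from_euler('y',-pitch,degrees=True).as_matrix()  # + = nose up
    return ((np.array(P,float)@Rp.T)+off)@M.T/1000+s['position']
P=[(-45,15,14),(-45,-15,14),(-45,15,-14),(-45,-15,-14),(35,15,14),(35,-15,14)]
for off,p in (((12.5,0,10.6),0),((12.5,0,10.6),3),((16,0,10.6),0),((12.5,0,6),0)): print(off,p,(proj(c,W(P,off,p))*1.5).round().tolist())
E
```

```text
(12.5, 0, 10.6) 0 [[441.0, 316.0], [334.0, 316.0], [431.0, 286.0], [343.0, 286.0], [432.0, 535.0], [344.0, 535.0]]
(12.5, 0, 10.6) 3 [[440.0, 311.0], [335.0, 311.0], [431.0, 286.0], [344.0, 286.0], [433.0, 538.0], [343.0, 538.0]]
(16, 0, 10.6) 0 [[440.0, 328.0], [335.0, 328.0], [431.0, 295.0], [343.0, 296.0], [432.0, 543.0], [344.0, 543.0]]
(12.5, 0, 6) 0 [[439.0, 310.0], [336.0, 311.0], [430.0, 282.0], [344.0, 282.0], [431.0, 524.0], [345.0, 525.0]]
```

```bash
python3 - <<'E'
from h import *
import pickle
c=pickle.load(open('c2.pkl','rb'))['scene'];s=bot.read_state();M=R.from_rotvec(s['ee_rot']).as_matrix()@np.diag([-1,1,-1])
x0,y0,f=155,118,14
def pl(px,yw):
    u=((px[0]+.5)/f-.5+x0,(px[1]+.5)/f-.5+y0); o,d=ray(c,u)
    o=M.T@(o-s['position'])*1000-[12.5,0,10.6]; d=M.T@d
    return (o+d*(yw-o[1])/d[1]).round(1)
print('tail',pl((465,415),18),pl((405,400),18),'crown near corners',pl((245,285),24),pl((335,290),24),'crown rear far',pl((410,250),0),'nose',pl((205,275),0),'jn',pl((520,405),15),pl((370,310),13))
E
```

```text
tail [ 24.9  18.  -15.3] [ 41.9  18.  -15.7] crown near corners [79.4 24.   9.8] [53.1 24.  15.4] crown rear far [48.1  0.  14.3] nose [110.6   0.   -9.1] jn [ 10.8  15.  -10.4] [52.3 13.   3.8]
```

```bash
python3 -m crank '-7 0 0 0.2 -0.9 -0.6;-7 0 15 0 -0.9 0;0 0 30 0 0 0;0 0 30 0 0 0;0 0 10 0 0 0;0 0 0 0 0 0'; python3 go.py .4626 -.1845 .052 102.8; python3 ov.py; python3 - <<'E'
from h import *
import pickle
c=pickle.load(open('c2.pkl','rb'))['scene'];s=bot.read_state();M=R.from_rotvec(s['ee_rot']).as_matrix()@np.diag([-1,1,-1])
W=lambda P:(np.array(P,float)+[12.5,0,10.6])@M.T/1000+s['position']
x0,y0,f=140,125,10
im=cv2.resize(cv2.cvtColor(c['img'],cv2.COLOR_RGB2BGR)[y0:y0+55,x0:x0+75],None,fx=f,fy=f,interpolation=cv2.INTER_CUBIC)
def dr(P,cl): cv2.polylines(im,[((proj(c,P)-[x0,y0]+.5)*f-.5).round().astype(int).reshape(-1,1,2)],True,cl,1)
for z in (-14,-1): dr(W([(35,13,z),(68,13,z),(110,3,z),(110,-3,z),(68,-13,z),(35,-13,z)]),(255,255,0))
t=np.load('fits.npy')[2];a=t[2];Rz=np.array([[np.cos(a),-np.sin(a),0],[np.sin(a),np.cos(a),0],[0,0,1]])
for b in (81,85): dr(np.array([(-b,-b,42),(b,-b,42),(b,b,42),(-b,b,42)])@Rz.T/1000+[t[0],t[1],0],(255,0,255))
cv2.imwrite('pics/z8.png',im)
E
```

```text
time: 16.3
position: [0.4657, -0.1747, 0.0754]
ee_rot: [1.924, 2.474, 0.005]
wrist_force: [-0.4, 0.8, -1.4]
grip_width: 0.0285
t 16.3 pos [ 0.4657 -0.1747  0.0754] d [-8.6 -5.6 23.4] rv [0.41 0.2  1.45] F [-0.4  0.8 -1.4] w 0.0285
```

View pics/z8.png

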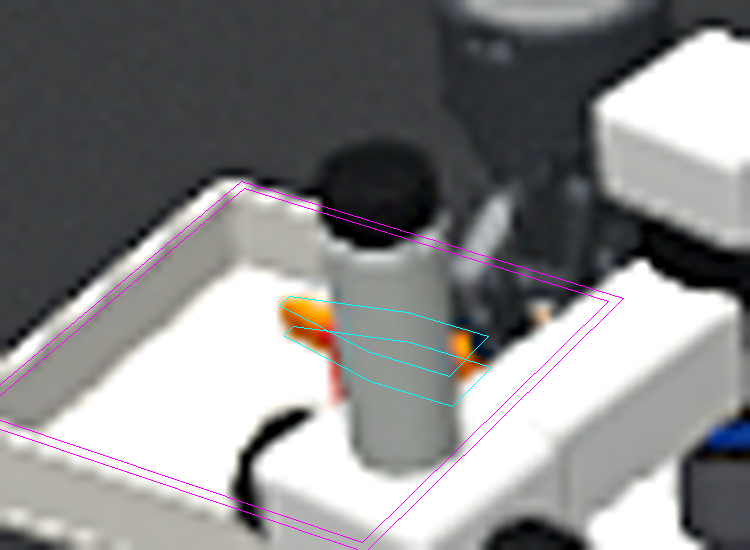

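```bash
python3 -m crank '-4 -3 -12 0.3 0.2 1.4;-7 -2 0 0 0 0;0 0 10 0 0 0;0 0 12 0 0 0;0 0 8 0 0 0;0 0 0 0 0 0'; python3 go.py .4626 -.1845 .052 102.8
```

```text
time: 17.0
position: [0.4668, -0.1881, 0.0599]
ee_rot: [1.952, 2.448, 0.008]
wrist_force: [-0.5, 0.6, -1.3]
grip_width: 0.0286
t 17.0 pos [ 0.4668 -0.1881  0.0599] d [ 4.5 -3.4  7.8] rv [0.62 0.28 0.06] F [-0.5  0.6 -1.3] w 0.0286
```

```bash
python3 -m crank '0 0 5 0.5 0.2 0;0 0 3 0 0 0;0 0 0 0 0 0'; python3 go.py .4626 -.1845 .052 102.8; python3 wv.py w4;  python3 - <<'E'
import cv2
a=cv2.imread('pics/w4.png');cv2.imwrite('pics/w4b.png',cv2.resize(a,None,fx=1.5,fy=1.5))
E
```

```text
time: 17.3
position: [0.4665, -0.1873, 0.05]
ee_rot: [-1.957, -2.457, 0.0]
wrist_force: [-0.1, 0.2, -1.5]
grip_width: 0.0289
t 17.3 pos [ 0.4665 -0.1873  0.05  ] d [ 3.6 -3.1 -2. ] rv [-0.03 -0.02  0.13] F [-0.1  0.2 -1.5] w 0.0289
```

View pics/w4b.png

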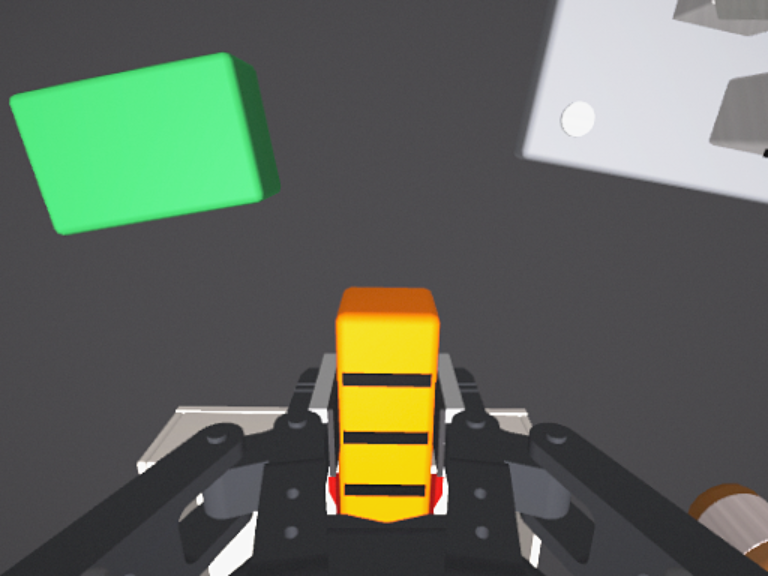

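```bash
python3 -m crank '10 0 -1 0 0 0;10 0 -0.5 0 0 0'; python3 go.py .4626 -.1845 .052 102.8;  python3 -m crank '10 0 -0.5 0 0 0'; python3 go.py .4626 -.1845 .052 102.8; python3 -m crank '10 0 -0.5 0 0 0'; python3 go.py .4626 -.1845 .052 102.8
```

```text
time: 17.55
position: [0.4626, -0.1683, 0.0519]
ee_rot: [1.96, 2.454, 0.0]
wrist_force: [0.1, -1.2, -1.1]
grip_width: 0.0289
t 17.55 pos [ 0.4626 -0.1683  0.0519] d [-15.8  -3.6  -0. ] rv [ 0.06  0.05 -0.03] F [ 0.1 -1.2 -1.1] w 0.0289
time: 17.65
position: [0.4608, -0.1587, 0.0529]
ee_rot: [1.959, 2.452, 0.0]
wrist_force: [0.9, -5.4, -1.2]
grip_width: 0.0286
t 17.65 pos [ 0.4608 -0.1587  0.0529] d [-25.6  -3.9   0.9] rv [ 0.12  0.14 -0.04] F [ 0.9 -5.4 -1.2] w 0.0286
time: 17.75
position: [0.4588, -0.1488, 0.0538]
ee_rot: [1.958, 2.451, -0.0]
wrist_force: [0.9, -2.7, -1.1]
grip_width: 0.0286
t 17.75 pos [ 0.4588 -0.1488  0.0538] d [-35.7  -4.2   1.9] rv [ 0.16  0.22 -0.06] F [ 0.9 -2.7 -1.1] w 0.0286
```

```bash
python3 -m crank '12 0 0.3 0 0 0;12 0 0.3 0 0 0'; python3 go.py .4626 -.1845 .052 102.8;  python3 -m crank '14 0 0 0 0 0;14 0 0 0 0 0;0 0 0 0 0 0'; python3 go.py .4626 -.1845 .052 102.8; python3 ov.py;python3 - <<'E'
import cv2
a=cv2.imread('pics/top2.png')[130:240,270:430]; b=cv2.imread('pics/scene2.png')[125:205,130:280]
cv2.imwrite('pics/z5.png',cv2.resize(a,None,fx=5,fy=5,interpolation=cv2.INTER_CUBIC))
cv2.imwrite('pics/z6.png',cv2.resize(b,None,fx=5,fy=5,interpolation=cv2.INTER_CUBIC))
E
```

```text
time: 17.95
position: [0.4536, -0.1238, 0.0539]
ee_rot: [1.957, 2.449, 0.0]
wrist_force: [-0.2, -0.5, -1.1]
grip_width: 0.0283
t 17.95 pos [ 0.4536 -0.1238  0.0539] d [-61.2  -4.6   2.2] rv [ 0.24  0.29 -0.07] F [-0.2 -0.5 -1.1] w 0.0283
time: 18.25
position: [0.4454, -0.0899, 0.0544]
ee_rot: [1.952, 2.457, 0.003]
wrist_force: [-1.0, 0.3, -2.0]
grip_width: 0.0289
t 18.25 pos [ 0.4454 -0.0899  0.0544] d [-96.1  -4.6   2.6] rv [0.23 0.13 0.27] F [-1.   0.3 -2. ] w 0.0289
```

View pics/z5.png

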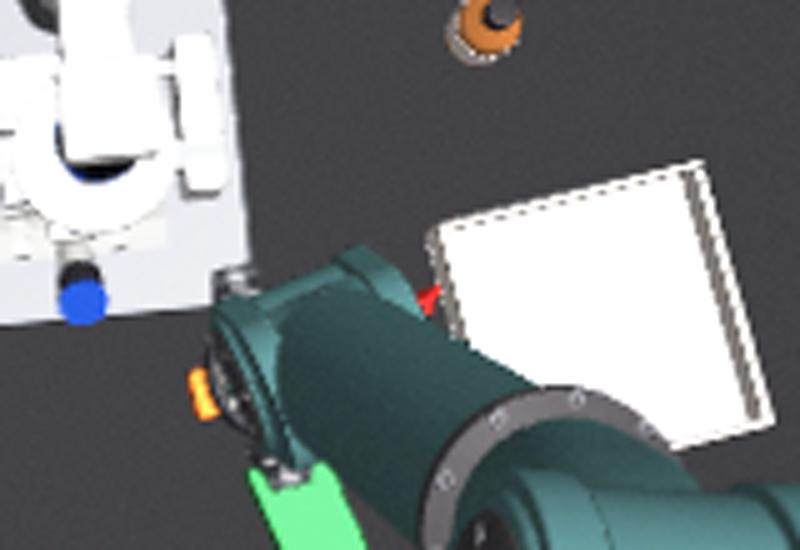

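View pics/z6.png

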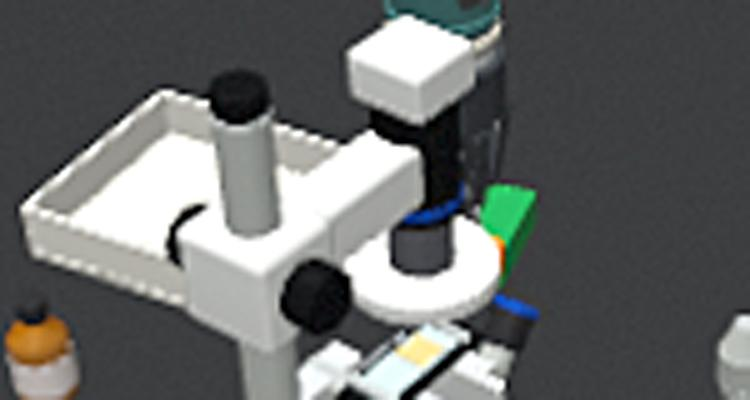

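```bash
python3 wv.py w5;  python3 - <<'E'
import cv2
a=cv2.imread('pics/w5.png');cv2.imwrite('pics/w5b.png',cv2.resize(a,None,fx=1.5,fy=1.5))
E
```

```text
(no output)
```

View pics/w5b.png

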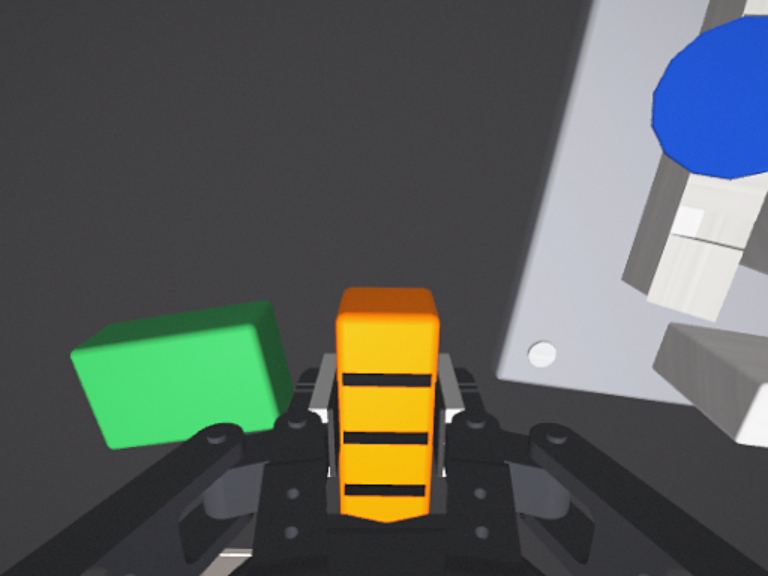

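```bash
python3 - <<'E'
from h import *
import pickle
t=np.load('fits.npy')[2];a=t[2];Rz=np.array([[np.cos(a),-np.sin(a)],[np.sin(a),np.cos(a)]])
for k in ('top','scene'):
    c=pickle.load(open('c2.pkl','rb'))[k];i=c['img'].astype(int)
    m=(i[...,0]>120)&(i[...,1]<70)&(i[...,2]<70); v,u=np.nonzero(m)
    print(k,len(u),list(zip(u,v))[:40])
    if k=='top' and len(u):
        for z in (.03,.06,.09):
            for p in ((u.min(),v.mean()),(u.max(),v.mean()),(u.mean(),v.min()),(u.mean(),v.max())):
                print(z,((atz(c,p,z)[:2]-t[:2])@Rz*1000).round())
E
```

```text
top 20 [(np.int64(356), np.int64(187)), (np.int64(357), np.int64(187)), (np.int64(354), np.int64(188)), (np.int64(355), np.int64(188)), (np.int64(356), np.int64(188)), (np.int64(357), np.int64(188)), (np.int64(353), np.int64(189)), (np.int64(354), np.int64(189)), (np.int64(355), np.int64(189)), (np.int64(356), np.int64(189)), (np.int64(357), np.int64(189)), (np.int64(355), np.int64(190)), (np.int64(356), np.int64(190)), (np.int64(354), np.int64(191)), (np.int64(355), np.int64(191)), (np.int64(356), np.int64(191)), (np.int64(355), np.int64(192)), (np.int64(356), np.int64(192)), (np.int64(307), np.int64(206)), (np.int64(308), np.int64(210))]
0.03 [ 75. 245.]
0.03 [37. 94.]
0.03 [ 55. 110.]
0.03 [-15. 129.]
0.06 [ 74. 249.]
0.06 [ 36. 100.]
0.06 [ 53. 116.]
0.06 [-15. 135.]
0.09 [ 72. 252.]
0.09 [ 35. 107.]
0.09 [ 52. 122.]
0.09 [-15. 140.]
scene 3 [(np.int64(230), np.int64(175)), (np.int64(230), np.int64(176)), (np.int64(230), np.int64(177))]
```

```bash
python3 - <<'E'
import cv2
a=cv2.imread('pics/top2.png')[175:205,335:375]
cv2.imwrite('pics/z9.png',cv2.resize(a,None,fx=18,fy=18,interpolation=cv2.INTER_NEAREST))
a=cv2.imread('pics/scene2.png')[155:200,190:250]
cv2.imwrite('pics/z10.png',cv2.resize(a,None,fx=12,fy=12,interpolation=cv2.INTER_CUBIC))
E
```

```text
(no output)
```

View pics/z9.png

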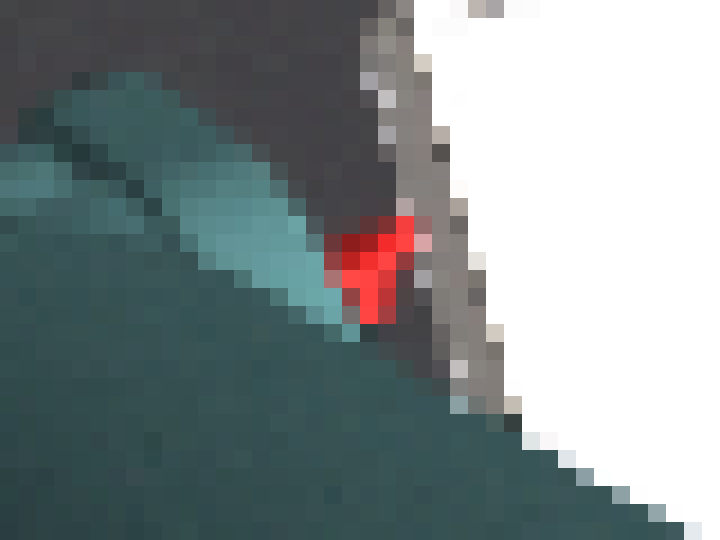

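View pics/z10.png

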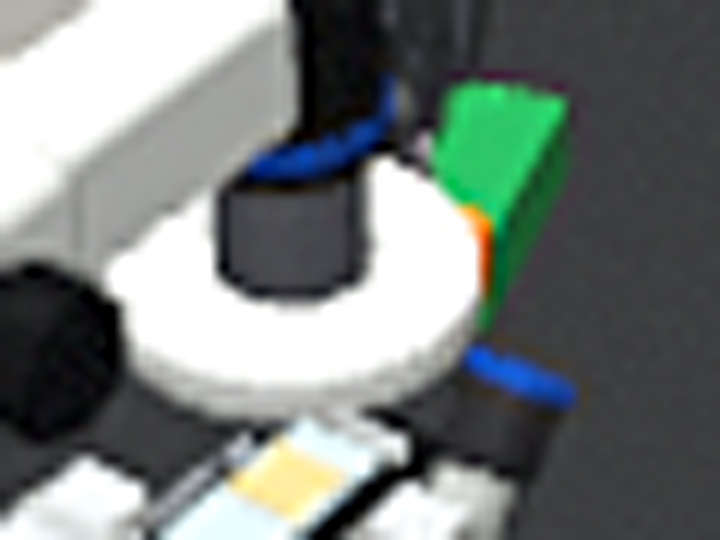

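```bash
python3 -m crank '0 0 -15 0 0 0;0 0 -30 0 0 0;10 0 -40 0 0 0;30 -5 -30 0 0 0;40 0 0 0 0 0;0 0 0 0 0 0'; python3 st.py; python3 ov.py;python3 - <<'E'
import cv2
a=cv2.imread('pics/top2.png')[130:240,250:430]; b=cv2.imread('pics/scene2.png')[105:225,130:310]
cv2.imwrite('pics/z5.png',cv2.resize(a,None,fx=4.3,fy=4.3,interpolation=cv2.INTER_CUBIC))
cv2.imwrite('pics/z6.png',cv2.resize(b,None,fx=4.3,fy=4.3,interpolation=cv2.INTER_CUBIC))
E
```

```text
time: 19.0
position: [0.4247, -0.0187, 0.1733]
ee_rot: [1.973, 2.436, 0.002]
wrist_force: [-0.3, -0.3, -2.5]
grip_width: 0.0287
t 19.0 pos [ 0.4247 -0.0187  0.1733] x yaw 101.98 z [ 0.006 -0.003 -1.   ] F [-0.3 -0.3 -2.5] w 0.0287 q [ 0.28  0.34 -0.43  2.3   0.28  0.54 -0.15]
```

View pics/z5.png

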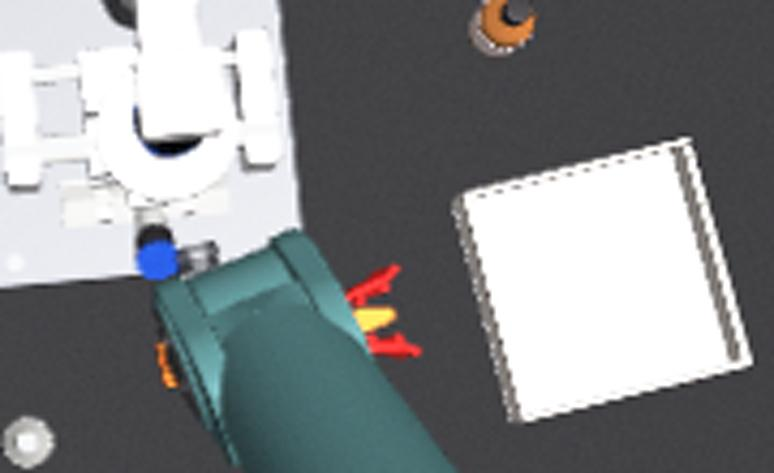

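View pics/z6.png

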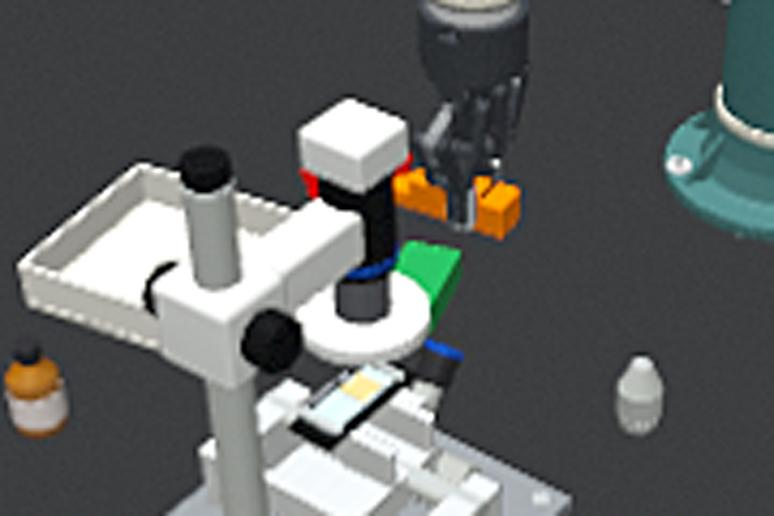

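```bash
python3 -m crank '44 0 -5 0 0 0;44 8 -5 0 0 0;44 8 -5 0 0 0;44 8 0 0 0 0;30 8 0 0 0 0;0 0 0 0 0 0'; python3 st.py; python3 ov.py;python3 - <<'E'
import cv2
a=cv2.imread('pics/top2.png')[150:260,180:340]; b=cv2.imread('pics/scene2.png')[105:225,230:390]
cv2.imwrite('pics/z5.png',cv2.resize(a,None,fx=5,fy=5,interpolation=cv2.INTER_CUBIC))
cv2.imwrite('pics/z6.png',cv2.resize(b,None,fx=5,fy=5,interpolation=cv2.INTER_CUBIC))
E
```

```text
time: 19.7
position: [0.4214, 0.182, 0.1836]
ee_rot: [2.012, 2.405, -0.008]
wrist_force: [0.7, 0.5, -1.5]
grip_width: 0.0284
t 19.7 pos [0.4214 0.182  0.1836] x yaw 100.17 z [ 0.002 -0.008 -1.   ] F [ 0.7  0.5 -1.5] w 0.0284 q [-0.16  0.36 -0.45  2.22  0.28  0.61 -0.63]
```

View pics/z5.png

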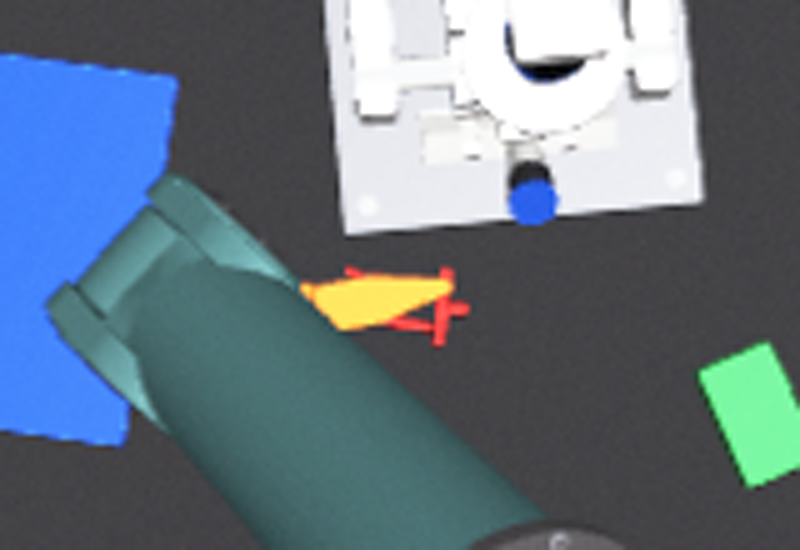

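View pics/z6.png

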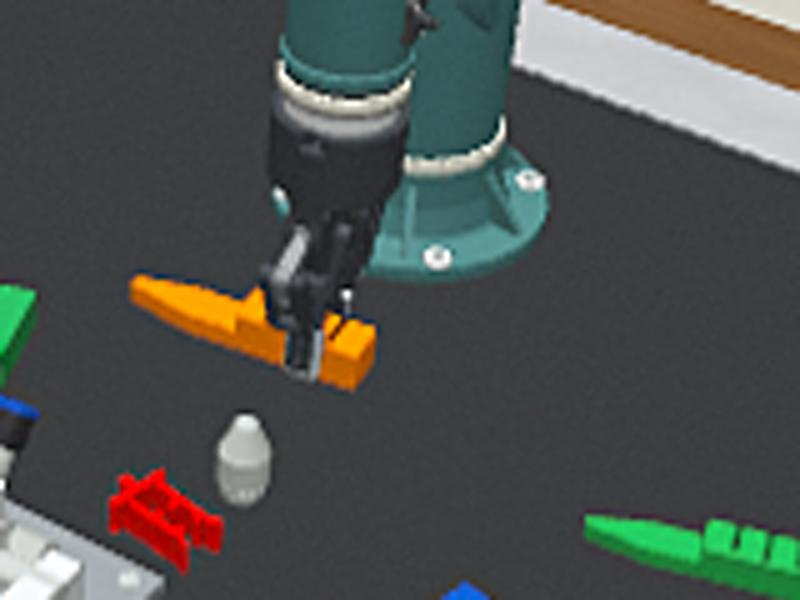

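The clip had turned on the blade when it was pulled over the wall. It then dropped onto the bench near (0.43, 0.08), lying flat: scene (263,209), top (268,212). I'll lay the wedge back on the mat, then carry the clip to the tray with the gripper.

```bash
python3 -m crank '45 0 5 0 0 -7;45 0 10 0 0 -7;45 15 10 0 0 -7;45 25 20 0 0 -7;20 20 20 0 0 0;0 0 0 0 0 0'; python3 go.py .4625 .375 .0064 128.74; python3 - <<'E'
from h import *
import pickle
c=pickle.load(open('c2.pkl','rb'))
for p in ((440,344),(446,270),(466,309),(443,307),(350,272),(395,323)): print('top',atz(c['top'],(p[0]/5+180,p[1]/5+150),.022).round(4))
for p in ((118,480),(165,475),(112,525),(185,565),(220,545),(205,515)): print('scene',atz(c['scene'],(p[0]/5+230,p[1]/5+105),.026).round(4), atz(c['scene'],(p[0]/5+230,p[1]/5+105),.0).round(4))
E
```

```text
time: 20.4
position: [0.405, 0.3754, 0.1085]
ee_rot: [1.393, 2.806, -0.04]
wrist_force: [-0.6, -1.0, -0.2]
grip_width: 0.0289
t 20.4 pos [0.405  0.3754 0.1085] d [-33.1  47.5 101.8] rv [-1.12  1.07 -1.53] F [-0.6 -1.  -0.2] w 0.0289
top [0.4128 0.0657 0.022 ]
top [0.4592 0.0607 0.022 ]
top [0.4344 0.0488 0.022 ]
top [0.436  0.0632 0.022 ]
top [0.4594 0.1212 0.022 ]
top [0.4266 0.0936 0.022 ]
scene [0.4424 0.05   0.026 ] [0.4192 0.032  0.    ]
scene [0.4185 0.071  0.026 ] [ 0.3946  0.0536 -0.    ]
scene [0.4793 0.0744 0.026 ] [0.4571 0.0571 0.    ]
scene [0.4789 0.1334 0.026 ] [ 0.4567  0.1178 -0.    ]
scene [0.4498 0.1396 0.026 ] [0.4268 0.1241 0.    ]
scene [0.4331 0.1151 0.026 ] [0.4096 0.099  0.    ]
```

```bash
python3 -m crank '-17 24 25 -1.1 1.1 -1.5;-16 23 25 0 0 0;0 0 25 0 0 0;0 0 10 0 0 0;0 0 0 0 0 0'; python3 go.py .4625 .375 .0064 128.74
```

```text
time: 20.9
position: [0.4699, 0.3617, 0.0192]
ee_rot: [1.377, 2.818, -0.018]
wrist_force: [0.2, -0.2, -1.3]
grip_width: 0.0282
t 20.9 pos [0.4699 0.3617 0.0192] d [15.1  2.4 12.6] rv [-0.49  0.54 -0.83] F [ 0.2 -0.2 -1.3] w 0.0282
```

```bash
python3 -m crank '8 2 5 -0.5 0.5 -0.8;5 0 5 0 0 0;0 0 0 0 0 0'; python3 go.py .4625 .375 .0064 128.74
```

```text
time: 21.2
position: [0.4634, 0.3721, 0.0107]
ee_rot: [1.36, 2.83, 0.002]
wrist_force: [-0.6, 0.4, -0.9]
grip_width: 0.0286
t 21.2 pos [0.4634 0.3721 0.0107] d [2.8 1.1 4.3] rv [ 0.11  0.04 -0.07] F [-0.6  0.4 -0.9] w 0.0286
```

Release, then withdraw upwards.

```bash
python3 -m crank '0 0 3 0 0 0;0 0 1.5 0 0 0'; python3 st.py; python3 -m crank '0 0 0 0 0 0;0 0 0 0 0 0;0 0 0 0 0 0;0 0 0 0 0 0;0 0 0 0 0 0' -1; python3 st.py; python3 -m crank '0 0 -15 0 0 0;0 0 -40 0 0 0;-20 0 -40 0 0 4' ; python3 wv.py w6;  python3 go.py .436 .068 .12 84; python3 - <<'E'
import cv2
a=cv2.imread('pics/w6.png');cv2.imwrite('pics/w6b.png',cv2.resize(a,None,fx=1.5,fy=1.5))
E
```

```text
time: 21.4
position: [0.463, 0.3736, 0.0075]
ee_rot: [1.357, 2.831, 0.006]
wrist_force: [0.4, -0.7, -1.1]
grip_width: 0.0285
t 21.4 pos [0.463  0.3736 0.0075] x yaw 128.79 z [ 0.003  0.003 -1.   ] F [ 0.4 -0.7 -1.1] w 0.0285 q [-0.49  0.78 -0.37  2.01  0.62  0.46 -0.66]
time: 21.9
position: [0.4635, 0.3747, 0.0085]
ee_rot: [1.355, 2.831, 0.009]
wrist_force: [0.2, 0.8, -0.3]
grip_width: 0.0857
t 21.9 pos [0.4635 0.3747 0.0085] x yaw 128.84 z [ 0.005  0.004 -1.   ] F [ 0.2  0.8 -0.3] w 0.0857 q [-0.49  0.78 -0.38  2.01  0.62  0.46 -0.66]
time: 22.2
position: [0.4707, 0.359, 0.1029]
ee_rot: [-1.447, -2.785, 0.005]
wrist_force: [1.4, 0.3, -0.1]
grip_width: 0.0855
t 22.25 pos [0.4777 0.3561 0.1087] d [-213.8 -197.6  -11.5] rv [ 0.33  0.1  40.52] F [ 1.8 -1.5  2.3] w 0.085
```

View pics/w6b.png

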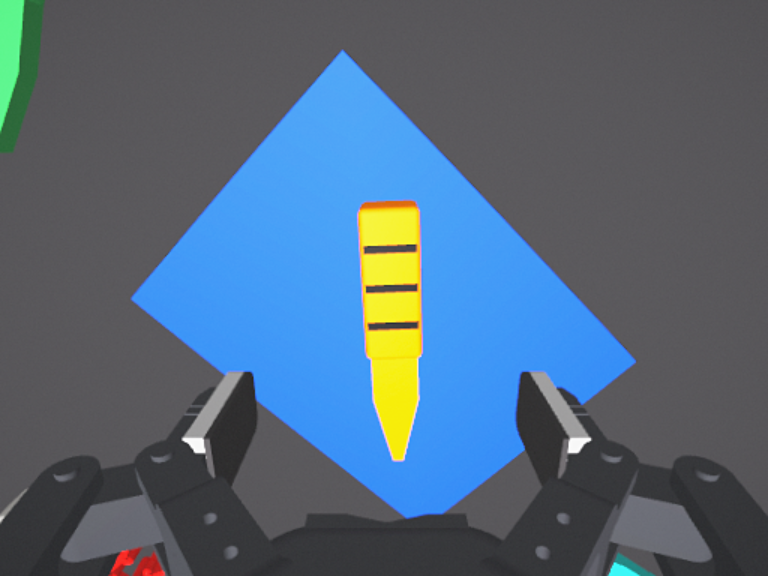

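```bash
python3 -m crank '-30 -28 -10 0 0 6;-33 -25 -10 0 0 6;-36 -21 -10 0 0 6;-38 -17 -10 0 0 6;-39 -13 -10 0 0 6;-40 -9 -10 0 0 6;-30 -5 0 0 0 4;0 0 0 0 0 0'; python3 go.py .436 .068 .12 84; python3 wv.py w7; python3 - <<'E'
import cv2
a=cv2.imread('pics/w7.png');cv2.imwrite('pics/w7b.png',cv2.resize(a,None,fx=1.5,fy=1.5))
E
```

```text
time: 23.05
position: [0.4353, 0.0733, 0.1781]
ee_rot: [2.353, 2.07, 0.035]
wrist_force: [0.1, 0.6, 0.3]
grip_width: 0.0856
t 23.05 pos [0.4353 0.0733 0.1781] d [-5.9  0.2 58.1] rv [ 1.19 -0.65 -1.31] F [0.1 0.6 0.3] w 0.0856
```

View pics/w7b.png

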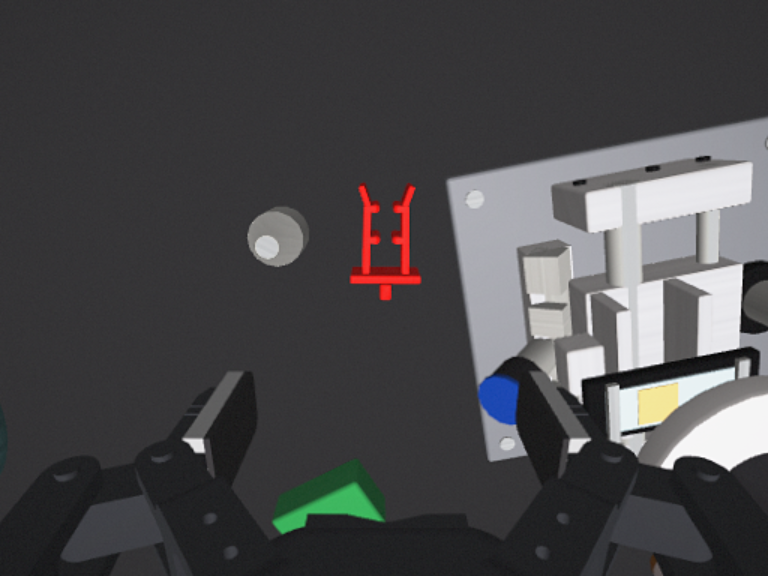

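```bash
python3 - <<'E'
from h import *
import pickle
c=pickle.load(open('w7.pkl','rb'))
for n,p in dict(l=(351,278),r=(420,278),rib=(386,299),tl=(363,187),tr=(411,187)).items(): print(n,atz(c,((p[0]+.5)/1.5-.5,(p[1]+.5)/1.5-.5),.026).round(4))
for p in ((503,400),): print('cap@.14',atz(c,(p[0]/1.5,p[1]/1.5),.14).round(4),atz(c,(p[0]/1.5,p[1]/1.5),.12).round(4))
print(bot.search_frame('wrist','knob_grip'))
E
```

```text
l [0.4131 0.0694 0.026 ]
r [0.4597 0.0631 0.026 ]
rib [0.4348 0.0513 0.026 ]
tl [0.4299 0.1284 0.026 ]
tr [0.4604 0.1245 0.026 ]
cap@.14 [0.4848 0.0338 0.14  ] [0.4895 0.0208 0.12  ]
[{'position': [337.7, 258.8], 'conf': 0.86}]
```

```bash
python3 - <<'E'
from h import *
import pickle
c=pickle.load(open('w7.pkl','rb'));t=pickle.load(open('c2.pkl','rb'))['top']
for px in ((510,400),(518,400)):
  print(tri([(c,(px[0]/1.5,px[1]/1.5)),(t,(286.5,189.8))]).round(4))
for z in(.1,.12,.14,.16):print(atz(t,(286.5,189.8),z).round(4))
E
```

```text
[0.4962 0.0099 0.1044]
[0.4978 0.0106 0.1074]
[0.4957 0.0094 0.1   ]
[0.4939 0.0105 0.12  ]
[0.4921 0.0116 0.14  ]
[0.4902 0.0128 0.16  ]
```

```bash
python3 go.py .4366 .071 .10 82.3; python3 -m crank '-2 0 25 1.1 -0.6 0.4;0 0 25 0 0 0;0 0 25 0 0 0;0 0 0 0 0 0' -0.5 40;  python3 go.py .4366 .071 .004 82.3
```

```text
t 23.15 pos [0.4374 0.0777 0.1785] d [-8.  -1.9 78.3] rv [ 1.34 -0.9   0.76] F [ 0.2  0.5 -0.3] w 0.0853
time: 23.55
position: [0.4438, 0.0842, 0.1041]
ee_rot: [2.347, 2.086, 0.029]
wrist_force: [0.3, -0.6, 0.6]
grip_width: 0.0642
t 23.55 pos [0.4438 0.0842 0.1041] d [-15.2  -6.9  99.8] rv [ 0.77 -0.75  0.97] F [ 0.3 -0.6  0.6] w 0.0642
```

```bash
python3 -m crank '-8 -4 20 0.8 -0.7 0.9;-7 -3 20 0 0 0;0 0 20 0 0 0;0 0 0 0 0 0';  python3 go.py .4366 .071 .004 82.3
```

```text
time: 23.95
position: [0.4404, 0.078, 0.0453]
ee_rot: [-2.353, -2.081, -0.016]
wrist_force: [-0.3, 0.1, 0.2]
grip_width: 0.0643
t 23.95 pos [0.4404 0.078  0.0453] d [-7.7 -3.2 41.2] rv [ 0.37 -0.44  0.68] F [-0.3  0.1  0.2] w 0.0643
```

```bash
python3 -m crank '-6 -3 8 0.4 -0.4 0.7;-3 -1 10 0 0 0;0 0 10 0 0 0;0 0 0 0 0 0';  python3 go.py .4366 .071 .004 82.3
```

```text
time: 24.35
position: [0.4387, 0.0724, 0.0192]
ee_rot: [2.363, 2.069, 0.01]
wrist_force: [0.5, -0.3, -0.2]
grip_width: 0.064
t 24.35 pos [0.4387 0.0724 0.0192] d [-1.7 -2.  15.2] rv [ 0.3  -0.25  0.1 ] F [ 0.5 -0.3 -0.2] w 0.064
```

```bash
python3 -m crank '-2 -2 5 0.3 -0.2 0;-1 -1 6 0 0 0;0 0 4 0 0 0';  python3 go.py .4366 .071 .004 82.3; python3 -m crank '0 0 0 0 0 0;0 0 0 0 0 0;0 0 0 0 0 0;0 0 0 0 0 0;0 0 0 0 0 0' 1 40; python3 st.py; python3 -m crank '0 0 -20 0 0 0;0 0 -40 0 0 0;0 -10 -40 0 0 0;0 -10 -30 0 0 0;0 0 0 0 0 0'; python3 st.py; python3 wv.py w8; python3 - <<'E'
import cv2
a=cv2.imread('pics/w8.png');cv2.imwrite('pics/w8b.png',cv2.resize(a,None,fx=1.5,fy=1.5))
E
```

```text
time: 24.65
position: [0.4364, 0.0701, 0.0045]
ee_rot: [2.364, 2.069, 0.005]
wrist_force: [-0.2, 1.1, -0.5]
grip_width: 0.0643
t 24.65 pos [0.4364 0.0701 0.0045] d [0.9 0.1 0.5] rv [ 0.12 -0.11  0.09] F [-0.2  1.1 -0.5] w 0.0643
time: 25.15
position: [0.4362, 0.0701, 0.0046]
ee_rot: [2.363, 2.069, 0.004]
wrist_force: [-0.5, -0.5, -0.7]
grip_width: 0.0468
t 25.15 pos [0.4362 0.0701 0.0046] x yaw 82.4 z [ 0.002  0.001 -1.   ] F [-0.5 -0.5 -0.7] w 0.0468 q [-0.2   0.69 -0.08  2.36  0.49  0.11 -0.88]
time: 25.65
position: [0.4152, 0.0727, 0.1375]
ee_rot: [-2.363, -2.07, 0.003]
wrist_force: [0.4, 0.8, -0.6]
grip_width: 0.0465
t 25.65 pos [0.4152 0.0727 0.1375] x yaw 82.44 z [-0.001 -0.001 -1.   ] F [ 0.4  0.8 -0.6] w 0.0465 q [ 0.01  0.4  -0.37  2.33  0.34  0.45 -0.77]
```

View pics/w8b.png

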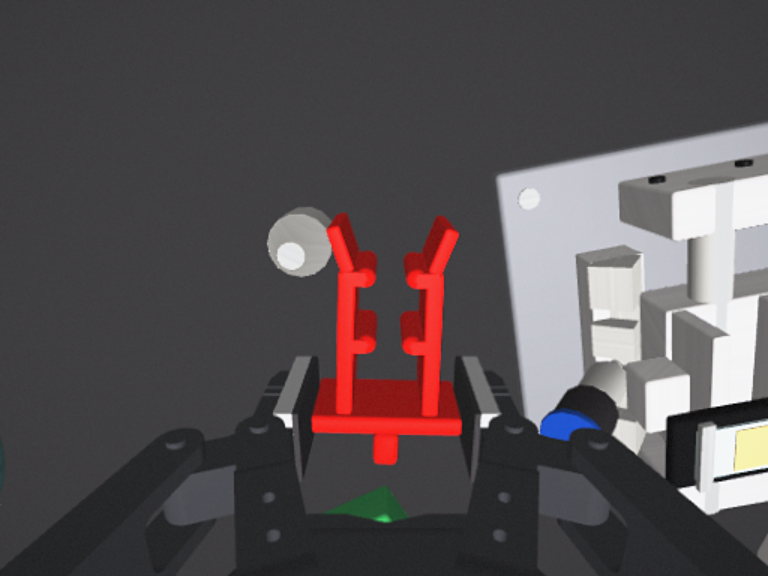

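```bash
python3 -m crank '-35 0 -20 0 0 0;-43 10 -15 0 0 0;-43 11 0 0 0 0;-43 13 0 0 0 0;-45 13 0 0 0 0;-45 13 0 0 0 0;-45 16 0 0 0 0;-45 16 0 0 0 0;-30 14 0 0 0 0;0 0 0 0 0 0'; python3 go.py .48 -.335 .06 82.4
```

```text
time: 26.7
position: [0.4748, -0.3272, 0.1568]
ee_rot: [-2.346, -2.071, 0.013]
wrist_force: [0.2, 0.9, -1.0]
grip_width: 0.0469
t 26.7 pos [ 0.4748 -0.3272  0.1568] d [-7.3  7.5 96.7] rv [-0.85 -0.1   0.46] F [ 0.2  0.9 -1. ] w 0.0469
```

```bash
python3 -m crank '-5 5 35 -0.8 0 0.4;0 0 35 0 0 0;0 0 35 0 0 0;0 0 25 0 0 0;0 0 0 0 0 0'; python3 go.py .48 -.335 .013 82.4
```

```text
time: 27.2
position: [0.4765, -0.3325, 0.0147]
ee_rot: [-2.359, -2.062, 0.004]
wrist_force: [-1.1, 0.4, -0.3]
grip_width: 0.0466
t 27.2 pos [ 0.4765 -0.3325  0.0147] d [-2.1  3.9  1.7] rv [-0.47 -0.21 -0.1 ] F [-1.1  0.4 -0.3] w 0.0466
```

```bash
python3 -m crank '0 0 0 0 0 0;0 0 0 0 0 0;0 0 0 0 0 0;0 0 0 0 0 0' -0.4; python3 st.py; python3 -m crank '0 0 -15 0 0 0;0 0 -40 0 0 0;0 0 -40 0 0 0;0 -10 -40 0 0 0;0 0 0 0 0 0'; python3 st.py; python3 wv.py w9; python3 - <<'E'
import cv2
a=cv2.imread('pics/w9.png');cv2.imwrite('pics/w9b.png',cv2.resize(a,None,fx=1.5,fy=1.5))
E
```

```text
time: 27.6
position: [0.4776, -0.3313, 0.016]
ee_rot: [-2.358, -2.065, 0.003]
wrist_force: [0.6, 0.1, 0.4]
grip_width: 0.0599
t 27.6 pos [ 0.4776 -0.3313  0.016 ] x yaw 82.41 z [-0.007  0.004 -1.   ] F [0.6 0.1 0.4] w 0.0599 q [ 0.71  0.74 -0.25  2.04  0.42  0.42 -0.  ]
time: 28.1
position: [0.4702, -0.3316, 0.1631]
ee_rot: [-2.363, -2.07, 0.001]
wrist_force: [0.6, 0.1, -0.0]
grip_width: 0.0597
t 28.1 pos [ 0.4702 -0.3316  0.1631] x yaw 82.43 z [-0.001 -0.    -1.   ] F [ 0.6  0.1 -0. ] w 0.0597 q [ 0.82  0.52 -0.39  1.99  0.3   0.69  0.11]
```

View pics/w9b.png

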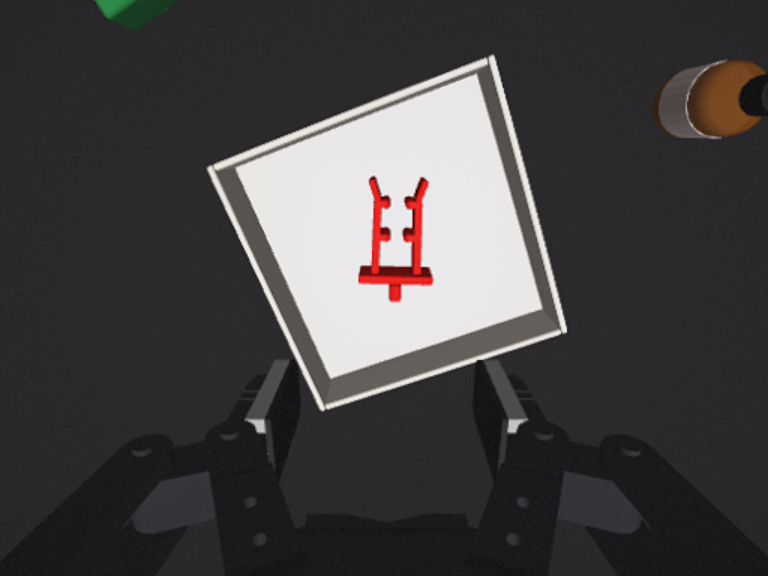

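The wrist view shows the clip lying inside the tray at about (263,160) native pixels, with the gripper clear of it. Next is the knob, which means turning the tool so the jaws open along stage y and then leaning it.

```bash
cat > plan.py <<'E'
# plan.py x y z lean xflag n : suggest n rows (tool axes) to pose; lean deg about stage y, tool y=+stage y (A) 
import sys
from h import *
from scipy.spatial.transform import Slerp
SY=0.0621
def leanM(lean):
    b=np.radians(lean);y=np.array([-np.sin(SY),np.cos(SY),0]);xs=np.array([np.cos(SY),np.sin(SY),0])
    z=np.sin(b)*xs-np.cos(b)*np.array([0,0,1.]);return np.stack([np.cross(y,z),y,z],1)
if __name__=='__main__':
    a=list(map(float,sys.argv[1:]));n=int(a[4]);p=np.array(a[:3]);s=bot.read_state()
    R0=R.from_rotvec(s['ee_rot']);R1=R.from_matrix(leanM(a[3]));sl=Slerp([0,1],R.concatenate([R0,R1]))
    print('t',round(s['time'],2),s['position'].round(4),'q',s['joints'].round(2),'F',s['wrist_force'].round(1))
    print('tot rv',np.degrees((R0.inv()*R1).as_rotvec()).round(2),'d tool',(R0.inv().apply(p-s['position'])*1000).round(1))
    for k in range(n):
        Ra,Rb=sl(k/n),sl((k+1)/n); print(Ra.inv().apply((p-s['position'])/n*1000).round(),np.degrees((Ra.inv()*Rb).as_rotvec()).round(1))
E
python3 plan.py .44 -.12 .24 0 13
```

```text
t 28.15 [ 0.47   -0.3312  0.1613] q [ 0.82  0.52 -0.39  1.99  0.3   0.68  0.11] F [0.3 0.  1.2]
tot rv [-5.0000e-02 -1.5000e-01 -1.0111e+02] d tool [205.4 -57.7 -78.4]
[16. -4. -6.] [-0.  -0.  -7.8]
[16. -2. -6.] [-0.  -0.  -7.8]
[16. -0. -6.] [-0.  -0.  -7.8]
[16.  2. -6.] [-0.  -0.  -7.8]
[16.  4. -6.] [-0.  -0.  -7.8]
[15.  6. -6.] [-0.  -0.  -7.8]
[14.  8. -6.] [-0.  -0.  -7.8]
[13. 10. -6.] [-0.  -0.  -7.8]
[11. 12. -6.] [-0.  -0.  -7.8]
[10. 13. -6.] [-0.  -0.  -7.8]
[ 8. 15. -6.] [-0.  -0.  -7.8]
[ 6. 15. -6.] [-0.  -0.  -7.8]
[ 3. 16. -6.] [-0.  -0.  -7.8]
```

```bash
python3 -m crank '16 -4 -6 0 0 -7.8;16 -2 -6 0 0 -7.8;16 0 -6 0 0 -7.8;16 2 -6 0 0 -7.8;16 4 -6 0 0 -7.8;15 6 -6 0 0 -7.8;14 8 -6 0 0 -7.8;13 10 -6 0 0 -7.8;11 12 -6 0 0 -7.8;10 13 -6 0 0 -7.8;8 15 -6 0 0 -7.8;6 15 -6 0 0 -7.8;3 16 -6 0 0 -7.8' -1; python3 plan.py .44 -.05 .24 40 6
```

```text
time: 29.45
position: [0.4238, -0.1169, 0.2408]
ee_rot: [0.211, -3.123, 0.004]
wrist_force: [-0.9, 0.1, -0.5]
grip_width: 0.0856
t 29.45 [ 0.4238 -0.1169  0.2408] q [ 0.99  0.37 -1.03  2.18  0.44  0.82  1.39] F [-0.9  0.1 -0.5]
tot rv [  1.34 -40.63   4.06] d tool [-25.1  64.2   0.4]
[-4. 11.  0.] [ 0.2 -6.8  0.7]
[-4. 11.  1.] [ 0.2 -6.8  0.7]
[-4. 11.  1.] [ 0.2 -6.8  0.7]
[-4. 11.  1.] [ 0.2 -6.8  0.7]
[-3. 11.  2.] [ 0.2 -6.8  0.7]
[-3. 11.  2.] [ 0.2 -6.8  0.7]
```

```bash
python3 -m crank '-6 14 0 0.2 -6.8 0.7;-6 14 0 0.2 -6.8 0.7;-6 14 0 0.2 -6.8 0.7'; python3 plan.py .46 -.0 .20 40 4
```

```text
time: 29.75
position: [0.4403, -0.0696, 0.2443]
ee_rot: [-0.142, 2.777, 0.023]
wrist_force: [0.6, -0.4, -0.5]
grip_width: 0.0854
t 29.75 [ 0.4403 -0.0696  0.2443] q [ 1.02  0.22 -1.04  2.39  0.49  0.31  1.26] F [ 0.6 -0.4 -0.5]
tot rv [  1.04 -19.29   2.02] d tool [-9.4 67.4 50.8]
[-2. 17. 13.] [ 0.3 -4.8  0.5]
[-1. 17. 13.] [ 0.3 -4.8  0.5]
[ 0. 17. 13.] [ 0.3 -4.8  0.5]
[ 1. 17. 13.] [ 0.3 -4.8  0.5]
```

```bash
python3 -m crank '-5 16 0 0.3 -4.8 0.5;-5 16 0 0.3 -4.8 0.5'; python3 plan.py .46 -.0 .20 40 4;python3 -m crank '-5 16 0 0.3 -4.8 0.5;0 10 0 0.3 -4.8 0.5'; python3 plan.py .46 -.0 .20 40 4
```

```text
time: 29.95
position: [0.4421, -0.053, 0.2459]
ee_rot: [-0.113, 2.669, -0.0]
wrist_force: [0.6, -0.7, -0.1]
grip_width: 0.0854
t 29.95 [ 0.4421 -0.053   0.2459] q [ 0.87  0.16 -0.9   2.46  0.79  0.15  0.9 ] F [ 0.6 -0.7 -0.1]
tot rv [ -0.35 -13.09   1.48] d tool [ 0.6 52.2 50.1]
[ 0. 13. 13.] [-0.1 -3.3  0.4]
[ 1. 13. 13.] [-0.1 -3.3  0.4]
[ 2. 13. 12.] [-0.1 -3.3  0.4]
[ 3. 13. 12.] [-0.1 -3.3  0.4]
time: 30.15
position: [0.4401, -0.0509, 0.2423]
ee_rot: [-0.106, 2.652, -0.023]
wrist_force: [-0.1, 0.1, -0.8]
grip_width: 0.0855
t 30.15 [ 0.4401 -0.0509  0.2423] q [ 0.96  0.19 -1.04  2.48  1.21  0.19  0.46] F [-0.1  0.1 -0.8]
tot rv [ -1.37 -12.13   1.57] d tool [-1.8 50.8 46.8]
[-0. 13. 12.] [-0.3 -3.   0.4]
[ 0. 13. 12.] [-0.3 -3.   0.4]
[ 1. 13. 12.] [-0.3 -3.   0.4]
[ 2. 12. 12.] [-0.3 -3.   0.4]
```

```bash
python3 -m crank '-8 16 8 -0.3 -2 0.4;-8 16 8 -0.3 -2 0.4;-4 10 4 0 -3 0'; python3 plan.py .47 -.0 .20 40 4;python3 -m crank '0 0 0 0 -5 0;0 0 0 0 -5 0'; python3 plan.py .47 -.0 .20 40 4
```

```text
time: 30.45
position: [0.4552, -0.0308, 0.235]
ee_rot: [-0.093, 2.593, -0.029]
wrist_force: [-0.2, 1.2, -2.0]
grip_width: 0.0853
t 30.45 [ 0.4552 -0.0308  0.235 ] q [ 0.97  0.29 -1.18  2.51  1.7   0.33 -0.09] F [-0.2  1.2 -2. ]
tot rv [-1.88 -8.73  1.24] d tool [ 3.4 31.2 37.5]
[1. 8. 9.] [-0.5 -2.2  0.3]
[1. 8. 9.] [-0.5 -2.2  0.3]
[2. 8. 9.] [-0.5 -2.2  0.3]
[2. 8. 9.] [-0.5 -2.2  0.3]
time: 30.65
position: [0.4897, -0.0359, 0.2577]
ee_rot: [-0.09, 2.451, -0.01]
wrist_force: [0.2, 0.4, -0.1]
grip_width: 0.0855
t 30.65 [ 0.4897 -0.0359  0.2577] q [ 1.05  0.33 -1.26  2.51  2.07  0.4  -0.41] F [ 0.2  0.4 -0.1]
tot rv [-1.33 -0.57  1.12] d tool [49.3 38.8 32.6]
[12. 10.  8.] [-0.3 -0.1  0.3]
[12. 10.  8.] [-0.3 -0.1  0.3]
[12.  9.  8.] [-0.3 -0.1  0.3]
[13.  9.  8.] [-0.3 -0.1  0.3]
```

```bash
python3 -m crank '8 12 8 -0.3 0 0.3;8 12 8 -0.3 0 0.3;8 12 8 -0.3 0 0.3'; python3 plan.py .468 .009 .14 40 4; python3 -m crank '15 6 10 -0.3 0 0.3;15 6 10 -0.3 0 0.3'; python3 plan.py .468 .009 .14 40 4
```

```text
time: 30.95
position: [0.5018, -0.0062, 0.2331]
ee_rot: [-0.07, 2.468, 0.012]
wrist_force: [0.1, -0.7, -0.5]
grip_width: 0.0858
t 30.95 [ 0.5018 -0.0062  0.2331] q [ 0.9   0.44 -1.27  2.51  2.    0.56 -0.43] F [ 0.1 -0.7 -0.5]
tot rv [-0.72 -1.49 -0.05] d tool [83.6 17.8 52.2]
[21.  4. 13.] [-0.2 -0.4 -0. ]
[21.  4. 13.] [-0.2 -0.4 -0. ]
[21.  4. 13.] [-0.2 -0.4 -0. ]
[21.  4. 13.] [-0.2 -0.4 -0. ]
time: 31.15
position: [0.5092, 0.0052, 0.2079]
ee_rot: [-0.064, 2.487, 0.029]
wrist_force: [-0.1, 0.1, -0.1]
grip_width: 0.0855
t 31.15 [0.5092 0.0052 0.2079] q [ 0.84  0.55 -1.27  2.51  2.    0.67 -0.44] F [-0.1  0.1 -0.1]
tot rv [-0.08 -2.51 -0.61] d tool [73.9  5.6 29. ]
[18.  1.  7.] [-0.  -0.6 -0.2]
[19.  1.  7.] [-0.  -0.6 -0.2]
[19.  1.  7.] [-0.  -0.6 -0.2]
[19.  2.  7.] [-0.  -0.6 -0.2]
```

```bash
cat > fk.py <<'E'
import numpy as np, itertools
from scipy.spatial.transform import Rotation as R
from scipy.optimize import least_squares
D=[([.327-.0005,-.6464,.2301],[-3.0539,-.7277,.001],[1.0095,.5921,.0483,1.6098,-.0333,.9427,-.0337]),
([.2162,-.4269,.2485],[3.049,.727,.003],[.97,.26,.04,2.14,-.01,.74,-.08]),
([.4845,-.086,.2495],[2.37,2.048,.001],[.36,.29,-.34,2.1,.15,.77,-.22]),
([.3923,.2497,.25],[1.434,2.772,.013],[-.14,.28,-.64,2.15,.27,.77,-.34]),
([.463,.3736,.0075],[1.357,2.831,.006],[-.49,.78,-.37,2.01,.62,.46,-.66]),
([.4247,-.0187,.1733],[1.973,2.436,.002],[.28,.34,-.43,2.3,.28,.54,-.15]),
([.4362,.0701,.0046],[2.363,2.069,.004],[-.2,.69,-.08,2.36,.49,.11,-.88]),
([.4152,.0727,.1375],[-2.363,-2.07,.003],[.01,.4,-.37,2.33,.34,.45,-.77]),
([.4776,-.3313,.016],[-2.358,-2.065,.003],[.71,.74,-.25,2.04,.42,.42,0]),
([.4238,-.1169,.2408],[.211,-3.123,.004],[.99,.37,-1.03,2.18,.44,.82,1.39]),
([.4403,-.0696,.2443],[-.142,2.777,.023],[1.02,.22,-1.04,2.39,.49,.31,1.26]),
([.4401,-.0509,.2423],[-.106,2.652,-.023],[.96,.19,-1.04,2.48,1.21,.19,.46]),
([.4897,-.0359,.2577],[-.09,2.451,-.01],[1.05,.33,-1.26,2.51,2.07,.4,-.41]),
([.5092,.0052,.2079],[-.064,2.487,.029],[.84,.55,-1.27,2.51,2.,.67,-.44])]
rz=lambda a:R.from_euler('z',a).as_matrix(); ry=lambda a:R.from_euler('y',a).as_matrix()
def fk(q,p,s):
    h,L1,L2,Lt,e1,e2,w,o1,o7=p
    M=rz(s[0]*q[0]+o1);P=np.array([0,0,h]);
    M=M@ry(q[1]);M=M@rz(s[1]*q[2]);P=P+M@[e1,0,L1]
    M=M@ry(q[3]);P=P+M@[e2,0,0];M=M@rz(s[2]*q[4]);P=P+M@[0,0,L2]
    M=M@ry(q[5]);M=M@rz(s[3]*q[6]+o7);P=P+M@[0,0,Lt]
    return P,M
if __name__=='__main__':
    best=None
    for s in itertools.product((1,-1),repeat=4):
      for o7 in (-1.57,1.57,0,3.14):
        def f(p):
            r=[]
            for P,v,q in D:
                a,M=fk(q,p,s); r+=list((a-P)*5); r+=list((M-R.from_rotvec(v).as_matrix()).ravel())
            return np.array(r)
        o=least_squares(f,[.35,.5,.4,.25,0,0,0,0,o7])
        if best is None or o.cost<best[0]: best=(o.cost,s,o.x,f(o.x))
    print(best[0],best[1],best[2].round(4)); e=best[3].reshape(-1,12); print((e[:,:3]*200).round(1).tolist()); print(abs(e[:,3:]).max(1).round(3))
    np.savez('fk.npz',p=best[2],s=best[1])
E
python3 fk.py
```

```text
0.022184739390340897 (-1, -1, -1, -1) [ 2.75600e-01  6.29400e-01  4.69500e-01  2.97900e-01 -9.00000e-03
 -1.00000e-03  3.32232e+01 -7.50000e-02  1.49980e+00]
[[-8.6, -2.6, -1.1], [5.9, 11.1, -5.7], [-1.1, 4.9, -2.0], [-1.6, 3.0, 1.3], [7.4, -2.7, 3.4], [1.0, 12.9, -0.1], [-7.1, 9.5, -2.5], [1.2, 12.1, 2.3], [-1.2, -1.8, 2.4], [8.0, 0.5, 3.9], [3.7, 3.1, -1.8], [3.5, 2.0, -1.5], [-1.5, -7.4, -1.7], [-3.5, -9.7, 3.2]]
[0.004 0.006 0.005 0.006 0.011 0.005 0.006 0.011 0.007 0.006 0.025 0.037
 0.05  0.048]
```

```bash
cat > ik.py <<'E'
from fk import *
from plan import leanM
z=np.load('fk.npz');p=z['p'];s=z['s']
lo=np.array([-2.69,-.47,-1.27,.19,-1.53,.08,-3.09])+.01;hi=np.array([2.69,2.24,1.36,2.51,4.68,2.07,3.09])-.01
def ik(P,M,q0):
    def f(q):
        a,m=fk(q,p,s);return np.r_[(a-P)*5,R.from_matrix(M.T@m).as_rotvec()]
    o=least_squares(f,np.clip(q0,lo,hi),bounds=(lo,hi)); return o.x,o.cost,f(o.x)
if __name__=='__main__':
    rng=np.random.default_rng(0)
    for opt in ('A','B'):
      for lean in (40,30):
        for nm,P in (('final',[.519,.012,.078]),('pre',[.468,.009,.139]),('moved',[.517,.042,.078])):
            M=leanM(lean); M=M if opt=='A' else M@np.diag([-1,-1,1.])
            sols=[]
            for _ in range(40):
                q,c,_r=ik(np.array(P),M,rng.uniform(lo,hi))
                if c<1e-5 and not any(np.abs(q-a).max()<.25 for a in sols): sols.append(q)
            print(opt,lean,nm,len(sols)); 
            for q in sols[:8]: print('   ',q.round(2))
E
python3 ik.py
```

```text
A 40 final 0
A 40 pre 0
A 40 moved 0
A 30 final 6
    [ 0.54  0.78 -0.9   2.49  2.29  0.72 -0.65]
    [ 0.08  0.6  -0.22  2.49  2.95  0.47 -1.38]
    [ 0.24  0.63 -0.44  2.49  2.7   0.51 -1.11]
    [ 0.67  0.95 -1.17  2.49  2.11  0.94 -0.43]
    [-0.07  0.59 -0.02  2.49  3.18  0.46 -1.63]
    [-0.4   0.63  0.44  2.49  3.68  0.54 -2.16]
A 30 pre 0
A 30 moved 6
    [-0.07  0.59 -0.12  2.5   2.97  0.47 -1.48]
    [ 0.19  0.64 -0.48  2.5   2.59  0.55 -1.07]
    [ 0.62  1.02 -1.25  2.5   2.05  1.06 -0.44]
    [-0.8   0.79  0.92  2.5   4.03  0.75 -2.64]
    [-0.38  0.61  0.3   2.5   3.45  0.49 -2.  ]
    [ 0.49  0.82 -0.96  2.5   2.21  0.8  -0.65]
B 40 final 0
B 40 pre 0
B 40 moved 0
B 30 final 6
    [-0.89  1.11  1.35  2.49  4.27  1.19  0.26]
    [-0.02  0.59 -0.08  2.49  3.11  0.46  1.59]
    [ 0.44  0.71 -0.74  2.49  2.41  0.63  2.35]
    [-0.27  0.6   0.26  2.49  3.5   0.49  1.18]
    [-0.52  0.67  0.61  2.49  3.83  0.61  0.81]
    [ 0.63  0.89 -1.07  2.49  2.16  0.85  2.64]
B 30 pre 0
B 30 moved 8
    [ 0.14  0.62 -0.42  2.5   2.65  0.53  2.  ]
    [-0.6   0.67  0.6   2.5   3.77  0.58  0.8 ]
    [-0.78  0.78  0.89  2.5   4.    0.73  0.53]
    [-0.96  1.07  1.31  2.5   4.25  1.1   0.22]
    [-0.11  0.59 -0.07  2.5   3.03  0.47  1.59]
    [-0.35  0.6   0.25  2.5   3.4   0.48  1.2 ]
    [ 0.41  0.74 -0.82  2.5   2.31  0.7   2.38]
    [ 0.61  1.   -1.23  2.5   2.07  1.04  2.68]
```

```bash
cat > ik2.py <<'E'
from ik import *
import pickle
from h import atz,tri
t=pickle.load(open('c2.pkl','rb'))['top']
print('ring front edge',atz(t,(288,176.5),.172).round(4))
g=np.array([.507,.011,.093]); ax=leanM(40)[:,2]; sy=leanM(0)[:,1]
q=np.array([.84,.55,-1.27,2.51,2.,.67,-.44])
rng=np.random.default_rng(1)
for lean in (15,20,25,30):
    M=leanM(lean);zt=M[:,2]
    for nm,P in (('final',g+.019*zt),('pre40',g+.019*zt-.04*zt),('pre70',g+.019*zt-.07*zt),('pull',g+.019*zt-.011*ax),('moved',g+.019*zt-.011*ax+.03*sy)):
        out=[]
        for k in range(25):
            for _ in range(1):
                x,c,_r=ik(P,M,rng.uniform(lo,hi))
                if c<1e-5: out.append(x)
        if out: out.sort(key=lambda x:x[3]); print(lean,nm,len(out),out[0].round(2))
        else: print(lean,nm,'none')
E
python3 ik2.py
```

```text
ring front edge [0.5269 0.0081 0.172 ]
15 final 17 [ 0.07  0.56 -0.21  2.35  1.73  0.1  -0.18]
15 pre40 13 [-0.18  0.46  0.11  2.35 -0.73  0.1   2.28]
15 pre70 15 [ 0.25  0.42 -0.43  2.35  0.87  0.22  0.67]
15 pull 14 [ 0.47  0.65 -0.78  2.36  1.59  0.44 -0.03]
15 moved 13 [ 0.4   0.66 -0.78  2.36  1.59  0.46 -0.1 ]
20 final 9 [ 0.11  0.57 -0.27  2.4   2.45  0.2  -0.89]
20 pre40 17 [ 0.7   0.78 -1.17  2.41  1.68  0.72 -0.11]
20 pre70 14 [-0.22  0.39  0.18  2.41 -1.52  0.09  3.07]
20 pull 9 [-0.07  0.53 -0.02  2.41  3.18  0.15 -1.63]
20 moved 13 [-0.3   0.54  0.18  2.41  3.67  0.17 -2.2 ]
25 final 13 [ 0.23  0.6  -0.43  2.45  2.54  0.38 -0.96]
25 pre40 12 [ 0.    0.47 -0.11  2.47  3.01  0.23 -1.46]
25 pre70 12 [-0.15  0.39  0.08  2.47  3.49  0.17 -1.94]
25 pull 14 [-0.1   0.54  0.03  2.46  3.26  0.3  -1.71]
25 moved 13 [-0.23  0.54  0.09  2.46  3.26  0.3  -1.78]
30 final 12 [ 0.35  0.67 -0.6   2.5   2.54  0.58 -0.94]
30 pre40 none
30 pre70 none
30 pull none
30 moved none
```

```bash
python3 plan.py .465 .008 .19 25 4; python3 -m crank '0 0 -12 0 3.2 -0.1;12 0 -12 0 3.2 -0.1;15 0 -5 0 3.2 -0.1;15 0 0 0 3.2 -0.1'; python3 plan.py .465 .008 .19 25 3
```

```text
t 31.15 [0.5092 0.0052 0.2079] q [ 0.84  0.55 -1.27  2.51  2.    0.67 -0.44] F [-0.1  0.1 -0.1]
tot rv [ 0.   12.49 -0.61] d tool [ 45.9   5.  -12.5]
[11.  1. -3.] [ 0.   3.1 -0.2]
[12.  1. -3.] [ 0.   3.1 -0.2]
[12.  1. -2.] [ 0.   3.1 -0.2]
[12.  1. -1.] [ 0.   3.1 -0.2]
time: 31.55
position: [0.4525, 0.0044, 0.2034]
ee_rot: [-0.078, 2.732, 0.044]
wrist_force: [-0.7, -0.8, -0.4]
grip_width: 0.0854
t 31.55 [0.4525 0.0044 0.2034] q [ 0.81  0.37 -1.12  2.46  1.37  0.38  0.14] F [-0.7 -0.8 -0.4]
tot rv [ 0.98 -1.56 -0.52] d tool [-6.3  2.6 17.3]
[-2.  1.  6.] [ 0.3 -0.5 -0.2]
[-2.  1.  6.] [ 0.3 -0.5 -0.2]
[-2.  1.  6.] [ 0.3 -0.5 -0.2]
```

```bash
python3 -m crank '-2 2 4 0.5 -0.8 -0.3;0 0 0 0 0 0;0 0 0 0 0 0'; python3 plan.py .465 .008 .19 25 1; python3 wv.py w10; python3 ov.py; python3 - <<'E'
import cv2
a=cv2.imread('pics/w10.png');cv2.imwrite('pics/w10b.png',cv2.resize(a,None,fx=1.5,fy=1.5))
b=cv2.imread('pics/scene2.png')[120:260,150:300];cv2.imwrite('pics/z6.png',cv2.resize(b,None,fx=4.2,fy=4.2,interpolation=cv2.INTER_CUBIC))
E
```

```text
time: 31.85
position: [0.4542, 0.0058, 0.2001]
ee_rot: [-0.08, 2.72, 0.027]
wrist_force: [0.6, 0.9, 1.1]
grip_width: 0.085
t 31.85 [0.4542 0.0058 0.2001] q [ 0.78  0.38 -1.11  2.47  1.44  0.4   0.06] F [0.6 0.9 1.1]
tot rv [ 0.33 -0.91 -0.26] d tool [-5.8  1.5 13.6]
[-6.  2. 14.] [ 0.3 -0.9 -0.3]
```

View pics/w10b.png

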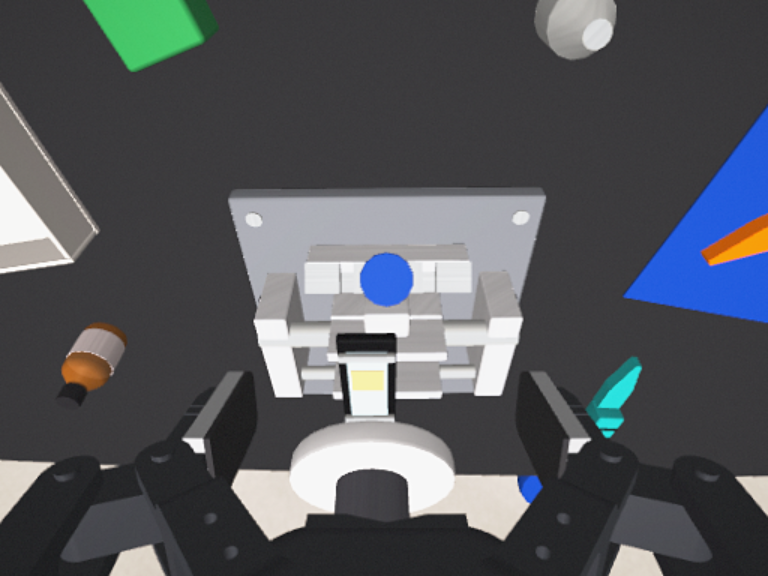

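View pics/z6.png

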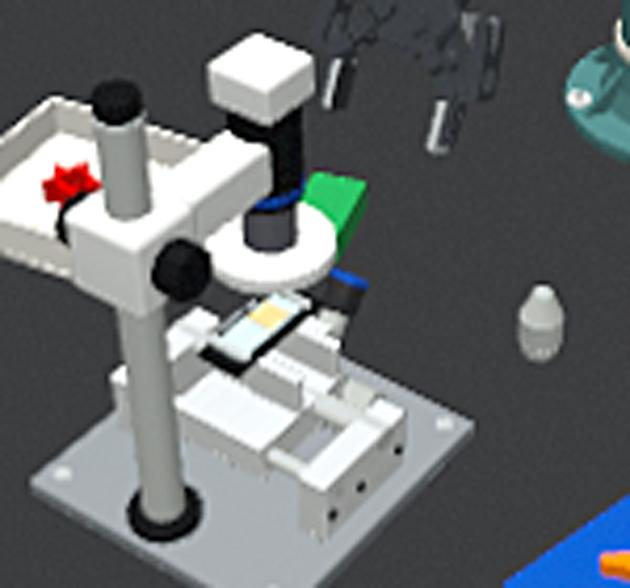

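```bash
python3 - <<'E'
from h import *
from plan import leanM
import pickle
c=pickle.load(open('w10.pkl','rb'));t=pickle.load(open('c2.pkl','rb'));w7=pickle.load(open('w7.pkl','rb'))
px=(386.5/1.5-.5,279/1.5-.3)
o,d=ray(c,px);u=(c['T'][:3,:3].T@d);print('by size',(o+d*.2646/u[2]).round(4))
print('w+top',tri([(c,px),(t['top'],(286.5,189.8))]).round(4))
print('w+scene',tri([(c,px),(t['scene'],(232.9,186.3))]).round(4))
X=tri([(c,px),(t['top'],(286.5,189.8)),(t['scene'],(232.9,186.3))]);print('all',X.round(4))
ax=leanM(40)[:,2]
g=X+.016*ax+.0*ax; print('grip',g.round(4), 'stage', (leanM(0).T@(g-[.604,.0182,0])).round(4))
o,d=ray(c,(372/1.5,455/1.5))
print('ring bottom', atz(c,(372/1.5,467/1.5),.186).round(4), atz(c,(372/1.5,423/1.5),.186).round(4))
zt=leanM(25)[:,2]; print('final',(g+.014*zt).round(4),'pre70',(g-.056*zt).round(4),'ax',ax.round(3))
E
```

```text
by size [0.4967 0.0107 0.0996]
w+top [0.4955 0.01   0.1012]
w+scene [0.4964 0.0093 0.1012]
all [0.496  0.0093 0.1012]
grip [0.5063 0.01   0.089 ] stage [ 0.098  -0.0021 -0.089 ]
ring bottom [0.5536 0.0063 0.186 ] [0.5103 0.0046 0.186 ]
final [0.5122 0.0103 0.0763] pre70 [0.4827 0.0085 0.1397] ax [ 0.642  0.04  -0.766]
```

```bash
python3 - <<'E'
from h import *
import pickle
c=pickle.load(open('w10.pkl','rb'));t=pickle.load(open('c2.pkl','rb'))['top']
im=cv2.imread('pics/w10.png')[150:240,190:330];cv2.imwrite('pics/k1.png',cv2.resize(im,None,fx=5.5,fy=5.5,interpolation=cv2.INTER_CUBIC))
im=cv2.cvtColor(t['img'],cv2.COLOR_RGB2BGR)[155:205,255:320];cv2.imwrite('pics/k2.png',cv2.resize(im,None,fx=11,fy=11,interpolation=cv2.INTER_CUBIC))
E
```

```text
(no output)
```

View pics/k1.png

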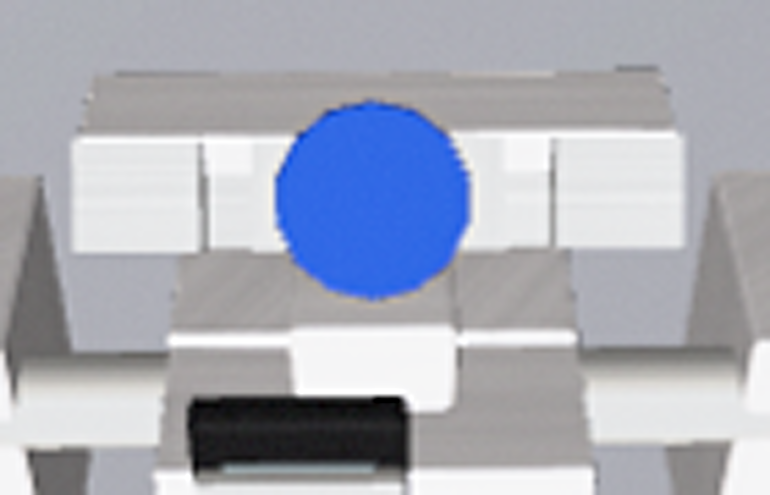

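View pics/k2.png

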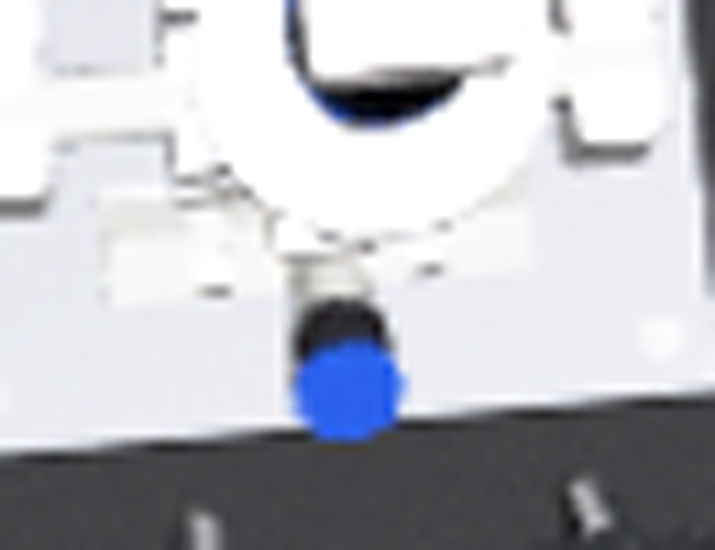

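```bash
python3 - <<'E'
from h import *
from plan import leanM
import pickle
c=pickle.load(open('w10.pkl','rb'));t=pickle.load(open('c2.pkl','rb'))['top']
for a,b in (((683,133),(110,305)),((683,248),(105,205))):
    X=tri([(c,(a[0]/5.5+189.6,a[1]/5.5+149.6)),(t,(b[0]/11+254.6,b[1]/11+154.6))]); d=X-[.604,.0182,0]
    print(X.round(4),'stage',(np.array([[np.cos(.0621),np.sin(.0621)],[-np.sin(.0621),np.cos(.0621)]])@d[:2]).round(4))
zt=leanM(25)[:,2]; g=np.array([.5076,.01,.0874])
for k in (.019,.014): 
    P=g+k*zt; print(P.round(4),'stage',(P-[.604,.0182,0]).round(4))
E
```

```text
[0.5257 0.074  0.0429] stage [-0.0747  0.0606]
[0.5529 0.0765 0.0476] stage [-0.0473  0.0614]
[0.5156 0.0105 0.0702] stage [-0.0884 -0.0077  0.0702]
[0.5135 0.0104 0.0747] stage [-0.0905 -0.0078  0.0747]
```

```bash
python3 - <<'E'
from h import *
import pickle
c=pickle.load(open('w10.pkl','rb'));t=pickle.load(open('c2.pkl','rb'))['top']
print(atz(t,(289,159.7),.186).round(4),atz(t,(289,176.2),.186).round(4),atz(t,(289,176.2),.172).round(4))
print(atz(c,(372/1.5,466/1.5),.186).round(4))
for x in (.554,.565,.575):
  P=[[x+.046*np.cos(a),.0085+.046*np.sin(a),.186] for a in np.linspace(0,6.283,60)]
  p=proj(c,P)*1.5; q=proj(t,P); print(x,p.min(0).round(),p.max(0).round(),'top',q.min(0).round(1),q.max(0).round(1))
im=t['img'][140:190,265:315]
cv2.imwrite('pics/k3.png',cv2.resize(cv2.cvtColor(im,cv2.COLOR_RGB2BGR),None,fx=12,fy=12,interpolation=cv2.INTER_CUBIC))
E
```

```text
[0.5728 0.0046 0.186 ] [0.526  0.0061 0.186 ] [0.5277 0.0052 0.172 ]
[0.5524 0.0062 0.186 ]
0.554 [288. 420.] [464. 503.] top [271.5 150.2] [304.2 182.6]
0.565 [290. 433.] [460. 511.] top [271.4 146.4] [304.1 178.7]
0.575 [292. 444.] [457. 517.] top [271.3 142.9] [304.  175.2]
```

View pics/k3.png

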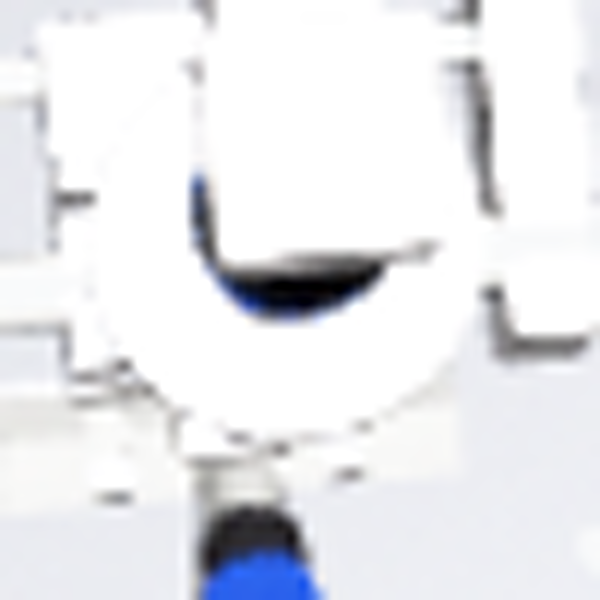

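```bash
python3 plan.py .4735 .008 .15 26 3; python3 -m crank '1 1 18 0.2 -0.6 -0.1;1 1 18 0.2 -0.6 -0.1;1 1 18 0 -0.5 0;0 0 0 0 0 0'; python3 plan.py .4861 .0089 .1247 26 2
```

```text
t 32.0 [0.4545 0.0057 0.2002] q [ 0.78  0.38 -1.11  2.47  1.44  0.4   0.06] F [-0.  -0.9  0.1]
tot rv [ 0.34 -1.88 -0.31] d tool [ 3.1  0.8 53.6]
[ 1.  0. 18.] [ 0.1 -0.6 -0.1]
[ 1.  0. 18.] [ 0.1 -0.6 -0.1]
[ 1.  0. 18.] [ 0.1 -0.6 -0.1]
time: 32.4
position: [0.4764, 0.0089, 0.1495]
ee_rot: [-0.076, 2.686, 0.016]
wrist_force: [-0.4, 0.7, -0.5]
grip_width: 0.0854
t 32.4 [0.4764 0.0089 0.1495] q [ 0.68  0.56 -1.08  2.5   1.83  0.58 -0.31] F [-0.4  0.7 -0.5]
tot rv [-0.21  0.07 -0.27] d tool [ 2.2 -0.5 26.5]
[ 1. -0. 13.] [-0.1  0.  -0.1]
[ 1. -0. 13.] [-0.1  0.  -0.1]
```

```bash
python3 -m crank '1 0 13 0 0.8 -0.2;1 0 13 0 0.6 0;0 0 0 0 0 0'; python3 plan.py .5123 .0105 .0708 24.5 4; python3 wv.py w11; python3 - <<'E'
import cv2
a=cv2.imread('pics/w11.png');cv2.imwrite('pics/w11b.png',cv2.resize(a,None,fx=1.5,fy=1.5))
E
```

```text
time: 32.7
position: [0.4857, 0.0092, 0.1255]
ee_rot: [-0.081, 2.712, 0.015]
wrist_force: [-1.2, 1.2, -0.4]
grip_width: 0.0852
t 32.7 [0.4857 0.0092 0.1255] q [ 0.64  0.63 -1.05  2.48  1.85  0.62 -0.31] F [-1.2  1.2 -0.4]
tot rv [-0.17  0.06 -0.08] d tool [-1.5 -0.2 60.8]
[-0. -0. 15.] [-0.  0. -0.]
[-0. -0. 15.] [-0.  0. -0.]
[-0. -0. 15.] [-0.  0. -0.]
[-0. -0. 15.] [-0.  0. -0.]
```

View pics/w11b.png

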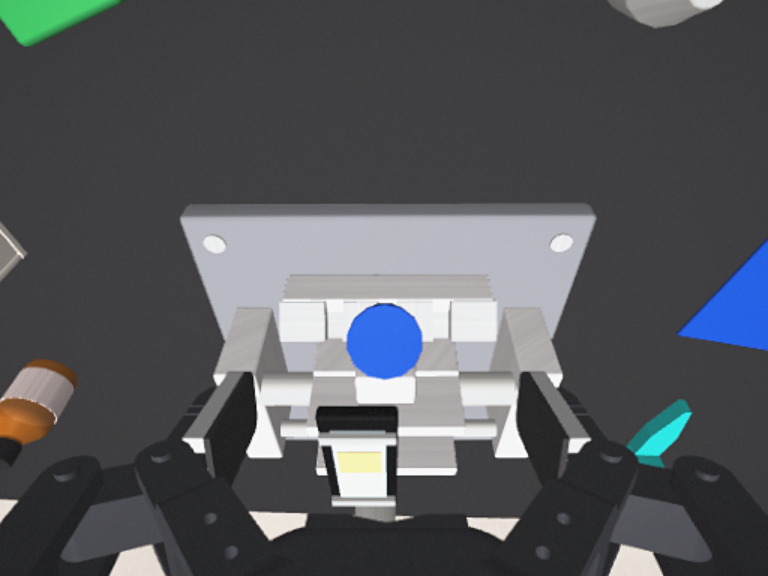

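```bash
python3 -m crank '0 0 15 0 0 0;0 0 15 0 0 0;0 0 15 0 0 0' -0.3 60; python3 plan.py .5123 .0105 .0708 24.5 2; python3 -m crank '0 0 12 0 0 0;0 0 0 0 0 0';  python3 plan.py .5123 .0105 .0708 24.5 1
```

```text
time: 33.05
position: [0.505, 0.0093, 0.089]
ee_rot: [-0.084, 2.704, 0.009]
wrist_force: [-0.2, -0.3, 0.3]
grip_width: 0.0557
t 33.05 [0.505  0.0093 0.089 ] q [ 0.61  0.75 -1.02  2.46  1.96  0.71 -0.37] F [-0.2 -0.3  0.3]
tot rv [-0.39  0.49  0.08] d tool [ 1.   0.9 19.6]
[ 0.  0. 10.] [-0.2  0.2  0. ]
[ 0.  0. 10.] [-0.2  0.2  0. ]
time: 33.25
position: [0.5105, 0.009, 0.0788]
ee_rot: [-0.083, 2.704, 0.008]
wrist_force: [0.2, 0.5, 0.4]
grip_width: 0.0556
t 33.25 [0.5105 0.009  0.0788] q [ 0.6   0.78 -1.01  2.45  1.98  0.73 -0.38] F [0.2 0.5 0.4]
tot rv [-0.42  0.52  0.05] d tool [1.6 1.5 8. ]
[2. 1. 8.] [-0.4  0.5  0.1]
```

```bash
python3 -m crank '1.5 1.5 7 -0.4 0.5 0;0 0 2 0 0 0;0 0 0 0 0 0';  python3 plan.py .5123 .0105 .0708 24.5 1;  python3 -m crank '0 0 0 0 0 0;0 0 0 0 0 0;0 0 0 0 0 0;0 0 0 0 0 0;0 0 0 0 0 0' 1 100; python3 plan.py .5123 .0105 .0708 24.5 1; python3 st.py
```

```text
time: 33.55
position: [0.5129, 0.0102, 0.072]
ee_rot: [-0.086, 2.711, 0.016]
wrist_force: [0.1, 0.0, -0.2]
grip_width: 0.0553
t 33.55 [0.5129 0.0102 0.072 ] q [ 0.6   0.8  -1.01  2.45  1.99  0.73 -0.38] F [ 0.1  0.  -0.2]
tot rv [-0.06  0.13  0.1 ] d tool [1.  0.4 0.8]
[1. 0. 1.] [-0.1  0.1  0.1]
time: 34.05
position: [0.5127, 0.0102, 0.073]
ee_rot: [-0.087, 2.709, 0.016]
wrist_force: [0.3, 0.2, -1.1]
grip_width: 0.0269
t 34.05 [0.5127 0.0102 0.073 ] q [ 0.6   0.8  -1.01  2.45  1.99  0.73 -0.38] F [ 0.3  0.2 -1.1]
tot rv [-0.07  0.19  0.15] d tool [1.3 0.4 1.9]
[1. 0. 2.] [-0.1  0.2  0.2]
t 34.05 pos [0.5127 0.0102 0.073 ] x yaw -176.27 z [ 0.417  0.025 -0.909] F [ 0.3  0.2 -1.1] w 0.0269 q [ 0.6   0.8  -1.01  2.45  1.99  0.73 -0.38]
```

```bash
python3 -m crank '2 0 -8 0 0 0;3 0 -10 0 0 0;4 0 -12 0 0 0'; python3 plan.py .5127 .0102 .073 24.5 1
```

```text
time: 34.35
position: [0.4967, 0.0038, 0.0903]
ee_rot: [-0.058, 2.721, 0.018]
wrist_force: [15.1, 6.0, -49.9]
grip_width: 0.0265
t 34.35 [0.4967 0.0038 0.0903] q [ 0.62  0.74 -1.02  2.47  1.94  0.69 -0.37] F [ 15.1   6.  -49.9]
tot rv [-0.25 -0.4  -1.07] d tool [-7.7  5.6 22.4]
[-8.  6. 22.] [-0.3 -0.4 -1.1]
```

```bash
python3 -m crank '1 8 -3 0 0 0'; python3 plan.py .5127 .0102 .073 24.5 1;python3 -m crank '1 8 -3 0 0 0'; python3 plan.py .5127 .0102 .073 24.5 1
```

```text
time: 34.45
position: [0.4952, 0.0074, 0.0909]
ee_rot: [-0.033, 2.725, 0.013]
wrist_force: [17.0, 0.6, -30.4]
grip_width: 0.0262
t 34.45 [0.4952 0.0074 0.0909] q [ 0.61  0.74 -1.03  2.47  1.92  0.7  -0.39] F [ 17.    0.6 -30.4]
tot rv [-0.64 -0.63 -2.02] d tool [-8.8  2.3 23.5]
[-9.  2. 23.] [-0.6 -0.6 -2. ]
time: 34.55
position: [0.4948, 0.0117, 0.0911]
ee_rot: [-0.008, 2.729, 0.011]
wrist_force: [20.8, -0.3, -44.2]
grip_width: 0.0262
t 34.55 [0.4948 0.0117 0.0911] q [ 0.6   0.74 -1.03  2.47  1.9   0.71 -0.4 ] F [ 20.8  -0.3 -44.2]
tot rv [-0.95 -0.87 -3.01] d tool [-9.1 -1.7 23.8]
[-9. -2. 24.] [-1.  -0.9 -3. ]
```

```bash
python3 -m crank '0 8 -1 -0.5 -0.5 -2;0 8 -1 -0.5 0 -2'; python3 plan.py .5127 .0102 .073 24.5 1;python3 -m crank '0 8 -1 0 0 -2;0 8 -1 0 0 -1'; python3 plan.py .5127 .0102 .073 24.5 1
```

```text
time: 34.75
position: [0.4935, 0.0228, 0.0899]
ee_rot: [-0.071, 2.729, 0.012]
wrist_force: [4.4, -0.2, -12.5]
grip_width: 0.026
t 34.75 [0.4935 0.0228 0.0899] q [ 0.58  0.74 -1.03  2.47  1.91  0.71 -0.38] F [  4.4  -0.2 -12.5]
tot rv [-0.35 -0.93 -0.49] d tool [-10.2 -13.6  22.9]
[-10. -14.  23.] [-0.4 -0.9 -0.5]
time: 34.95
position: [0.4916, 0.0367, 0.0904]
ee_rot: [-0.122, 2.733, -0.003]
wrist_force: [8.4, -0.4, -20.1]
grip_width: 0.026
t 34.95 [0.4916 0.0367 0.0904] q [ 0.53  0.74 -1.03  2.47  1.88  0.72 -0.37] F [  8.4  -0.4 -20.1]
tot rv [-0.5  -1.24  1.65] d tool [-10.2 -27.9  23.9]
[-10. -28.  24.] [-0.5 -1.2  1.7]
```

```bash
python3 -m crank '0 3 -1 0 0 1.5;0 1 -1 0 0 0.5'; python3 plan.py .5127 .0102 .073 24.5 1
```

```text
time: 35.15
position: [0.4913, 0.0397, 0.0904]
ee_rot: [-0.066, 2.738, 0.006]
wrist_force: [10.2, -1.4, -26.4]
grip_width: 0.0257
t 35.15 [0.4913 0.0397 0.0904] q [ 0.53  0.74 -1.04  2.46  1.87  0.73 -0.4 ] F [ 10.2  -1.4 -26.4]
tot rv [-0.63 -1.45 -0.68] d tool [-11.5 -30.4  24. ]
[-11. -30.  24.] [-0.6 -1.4 -0.7]
```

```bash
python3 wv.py w12; python3 ov.py; python3 - <<'E'
import cv2
a=cv2.imread('pics/w12.png');cv2.imwrite('pics/w12b.png',cv2.resize(a,None,fx=1.5,fy=1.5))
b=cv2.imread('pics/scene2.png')[130:250,160:290];cv2.imwrite('pics/z6.png',cv2.resize(b,None,fx=5,fy=5,interpolation=cv2.INTER_CUBIC))
E
python3 st.py
```

```text
t 35.3 pos [0.4915 0.0397 0.0905] x yaw -177.23 z [ 0.392  0.014 -0.92 ] F [  9.6   0.  -25.2] w 0.0256 q [ 0.53  0.74 -1.04  2.46  1.87  0.73 -0.4 ]
```

View pics/w12b.png

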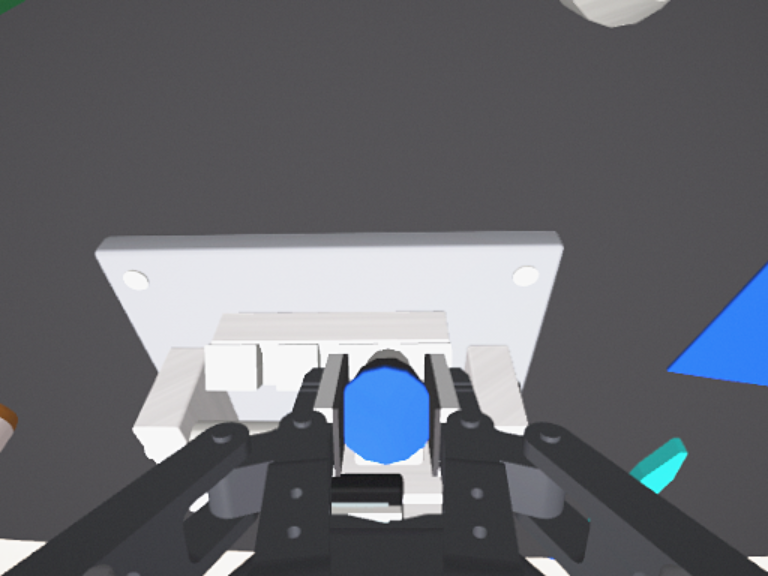

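View pics/z6.png

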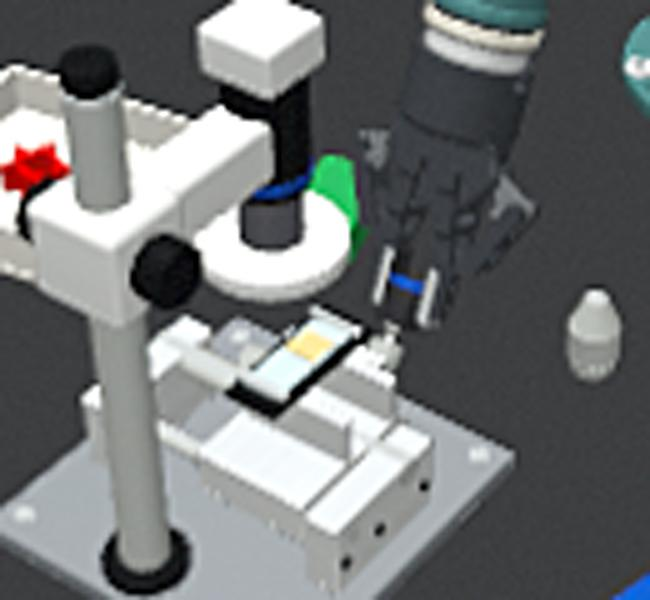

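```bash
python3 -m crank '-1 0 3 0 0 0;-1 0 3 0 0 0;-1 0 3 0 0 0'; python3 plan.py .5127 .0102 .073 24.5 1; python3 -m crank '-1 0 3 0 0 0;-1 0 3 0 0 0;-1 0 3 0 0 0'; python3 plan.py .5127 .0102 .073 24.5 1
```

```text
time: 35.6
position: [0.4974, 0.0402, 0.0831]
ee_rot: [-0.065, 2.739, 0.007]
wrist_force: [2.5, -1.1, -7.4]
grip_width: 0.026
t 35.6 [0.4974 0.0402 0.0831] q [ 0.52  0.76 -1.03  2.45  1.88  0.74 -0.4 ] F [ 2.5 -1.1 -7.4]
tot rv [-0.59 -1.51 -0.73] d tool [ -8.8 -30.6  14.8]
[ -9. -31.  15.] [-0.6 -1.5 -0.7]
time: 35.9
position: [0.4976, 0.0419, 0.0816]
ee_rot: [-0.081, 2.732, -0.001]
wrist_force: [-11.9, -8.1, 29.9]
grip_width: 0.0263
t 35.9 [0.4976 0.0419 0.0816] q [ 0.52  0.77 -1.03  2.46  1.9   0.76 -0.41] F [-11.9  -8.1  29.9]
tot rv [-0.79 -1.14 -0.01] d tool [ -8.6 -32.3  13.5]
[ -9. -32.  14.] [-0.8 -1.1 -0. ]
```

```bash
python3 -m crank '0 0 0 0 0 0;0 0 0 0 0 0'; python3 st.py; python3 -m crank '0 0 0 0 0 0;0 0 0 0 0 0;0 0 0 0 0 0;0 0 0 0 0 0' -0.3; python3 st.py; python3 -m crank '0 0 -15 0 0 0;0 0 -20 0 0 0;0 0 -20 0 0 0;0 0 -20 0 0 0;0 0 0 0 0 0'; python3 st.py;  python3 wv.py w13; python3 ov.py; python3 - <<'E'
import cv2
a=cv2.imread('pics/w13.png');cv2.imwrite('pics/w13b.png',cv2.resize(a,None,fx=1.5,fy=1.5))
b=cv2.imread('pics/scene2.png')[130:250,160:290];cv2.imwrite('pics/z6.png',cv2.resize(b,None,fx=5,fy=5,interpolation=cv2.INTER_CUBIC))
E
```

```text
time: 36.1
position: [0.4972, 0.0416, 0.0832]
ee_rot: [-0.081, 2.73, -0.004]
wrist_force: [3.2, -0.7, -9.0]
grip_width: 0.0261
t 36.1 pos [0.4972 0.0416 0.0832] x yaw -176.4 z [ 0.399  0.009 -0.917] F [ 3.2 -0.7 -9. ] w 0.0261 q [ 0.52  0.76 -1.03  2.46  1.9   0.76 -0.41]
time: 36.5
position: [0.4973, 0.0442, 0.0846]
ee_rot: [-0.101, 2.725, -0.002]
wrist_force: [-0.4, 0.9, 0.5]
grip_width: 0.0554
t 36.5 pos [0.4973 0.0442 0.0846] x yaw -175.54 z [ 0.403  0.013 -0.915] F [-0.4  0.9  0.5] w 0.0554 q [ 0.51  0.76 -1.03  2.46  1.9   0.76 -0.4 ]
time: 37.0
position: [0.4662, 0.0455, 0.1548]
ee_rot: [-0.111, 2.725, 0.001]
wrist_force: [0.5, -0.2, -0.5]
grip_width: 0.0554
t 37.0 pos [0.4662 0.0455 0.1548] x yaw -175.13 z [ 0.403  0.017 -0.915] F [ 0.5 -0.2 -0.5] w 0.0554 q [ 0.58  0.54 -1.09  2.48  1.67  0.59 -0.25]
```

View pics/w13b.png

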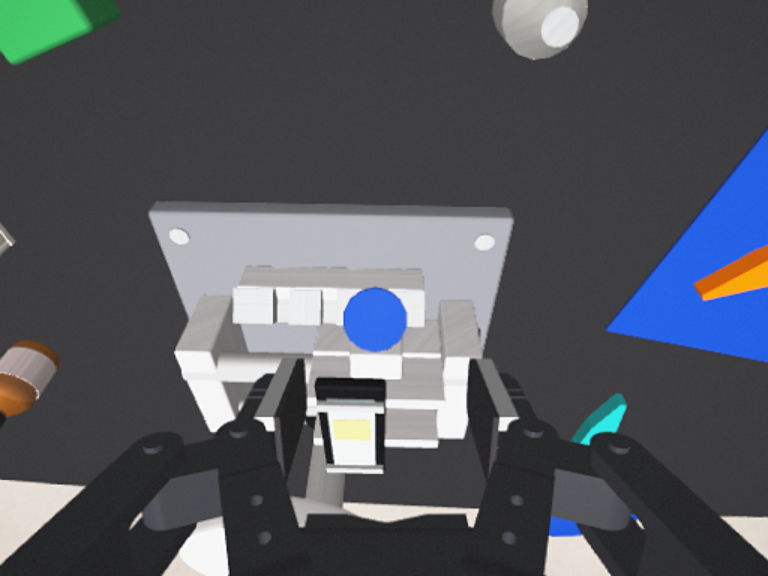

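View pics/z6.png

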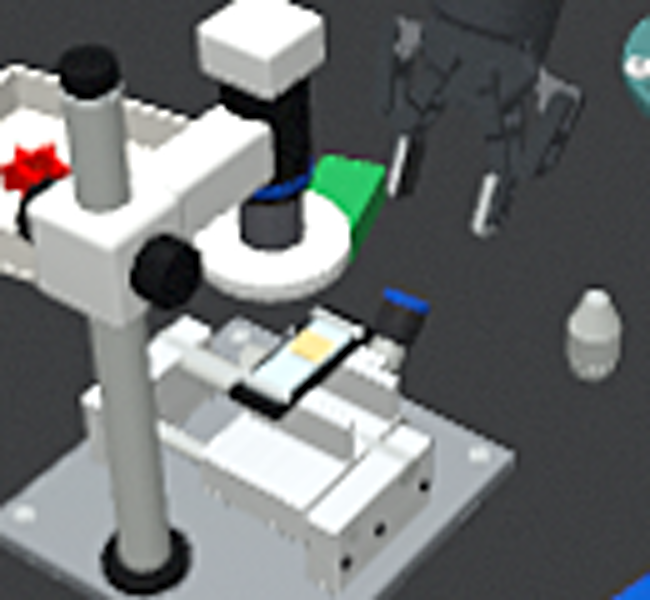

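```bash
python3 - <<'E'
from h import *
from plan import leanM
import pickle
c=pickle.load(open('w13.pkl','rb'));C=pickle.load(open('c2.pkl','rb'));ax=leanM(40)[:,2];sy=leanM(0)[:,1]
c10=pickle.load(open('w10.pkl','rb'))
def cap(c):
    i=c['img'].astype(int);m=((i[...,2]>150)&(i[...,0]<90)&(i[...,2]-i[...,1]>60)).astype(np.uint8)
    n,l,s,ce=cv2.connectedComponentsWithStats(m)
    for k in range(1,n):
        if 150<s[k,4]<4000: print('   blob',s[k],ce[k].round(2))
cap(c10);cap(c);cap(C['scene']);cap(C['top'])
X0=np.array([.496,.0093,.1012])
for y in (.027,.03,.033):
  for out in (0,.004,.008):
    X=X0+y*sy-out*ax; print(y,out,proj(c,X)[0].round(1),'scene',proj(C['scene'],X)[0].round(1),'top',proj(C['top'],X)[0].round(1))
print('home w10',proj(c10,X0)[0].round(1),proj(C['scene'],X0)[0].round(1),proj(C['top'],X0)[0].round(1))
E
```

```text
blob [240 169  35  35 966] [257.25 185.83]
   blob [347 317  15  19 179] [353.51 324.8 ]
   blob [ 229  192   42   42 1387] [249.55 212.62]
   blob [366 344  21  14 208] [374.9  351.34]
   blob [162   5  46  14 352] [184.69  11.39]
   blob [179  54  32  13 217] [195.02  59.8 ]
   blob [ 270  222   99   76 3177] [318.   259.02]
   blob [ 97   0  73  19 964] [132.29   7.09]
   blob [   0   89   42   79 2582] [ 17.96 128.98]
   blob [ 149  158   67   81 3711] [182.4  198.29]
0.027 0 [240.2 212.4] scene [240.3 189.7] top [277.5 190.4]
0.027 0.004 [239.9 213. ] scene [240.8 188.5] top [277.6 191.2]
0.027 0.008 [239.5 213.5] scene [241.2 187.3] top [277.7 192. ]
0.03 0 [244.4 212.5] scene [241.1 190. ] top [276.5 190.5]
0.03 0.004 [244.1 213.1] scene [241.5 188.8] top [276.6 191.3]
0.03 0.008 [243.8 213.6] scene [242.  187.7] top [276.7 192.1]
0.033 0 [248.5 212.6] scene [241.8 190.4] top [275.5 190.6]
0.033 0.004 [248.3 213.2] scene [242.3 189.2] top [275.6 191.4]
0.033 0.008 [248.1 213.7] scene [242.8 188. ] top [275.7 192.1]
home w10 [255.6 186.2] [233.4 186.4] [286.5 189.7]
```

```bash
python3 - <<'E'
from h import *
from plan import leanM
import pickle
ax=leanM(40)[:,2];sy=leanM(0)[:,1];xs=leanM(0)@np.array([-1,0,0])
c=pickle.load(open('w13.pkl','rb'));c10=pickle.load(open('w10.pkl','rb'));c11=pickle.load(open('w11.pkl','rb'))
u=np.cross(ax,sy)
def blob(c):
    i=c['img'].astype(int);m=((i[...,2]>150)&(i[...,0]<90)&(i[...,2]-i[...,1]>60)).astype(np.uint8)
    n,l,s,ce=cv2.connectedComponentsWithStats(m); k=[k for k in range(1,n) if 800<s[k,4]<4000 and abs(s[k,2]-s[k,3])<3][0]; return s[k,4],ce[k]
def area(c,X):
    a=np.linspace(0,2*np.pi,73)[:-1]; P=proj(c,np.array([X+.0155*(np.cos(t)*sy+np.sin(t)*u) for t in a])).astype(np.float32); return cv2.contourArea(P),P.mean(0)
X0=np.array([.496,.0093,.1012])
for n,cc in (('w10',c10),('w11',c11)):
    print(n,blob(cc),[ (o,round(area(cc,X0-o*ax)[0])) for o in (-.004,0,.004)],area(cc,X0)[1])
print('w13',blob(c),[ (o,round(area(c,X0+.031*sy-o*ax)[0])) for o in (-.004,0,.004,.008)],area(c,X0+.031*sy)[1])
# stage plate corner screws for relative measure
E
```

```text
w10 (np.int32(966), array([257.2484472 , 185.82919255])) [(-0.004, 972), (0, 1001), (0.004, 1033)] [255.57007 186.18207]
w11 (np.int32(1928), array([255.96213693, 227.30134855])) [(-0.004, 1897), (0, 1978), (0.004, 2066)] [253.54192 226.86755]
w13 (np.int32(1387), array([249.55082913, 212.62436914])) [(-0.004, 1377), (0, 1428), (0.004, 1481), (0.008, 1537)] [245.7373 212.4938]
```

```bash
python3 - <<'E'
from h import *
from plan import leanM
import pickle
sy=leanM(0)[:,1]
cs={k:pickle.load(open(k+'.pkl','rb')) for k in('w10','w11','w13')}
def screws(c,guess):
    g=cv2.cvtColor(c['img'],cv2.COLOR_RGB2GRAY).astype(float);out=[]
    for (x,y) in guess:
        x,y=int(x/1.5),int(y/1.5);p=g[y-9:y+10,x-11:x+12];m=p>np.median(p)+ (p.max()-np.median(p))*.5
        v,u=np.nonzero(m);out.append((u.mean()+x-11,v.mean()+y-9))
    return out
G={'w10':[(254,219),(521,218)],'w11':[(214,244),(562,242)],'w13':[(179,236),(484,242)]}
cap={'w10':(257.25,185.83),'w11':(255.96,227.3),'w13':(249.55,212.62)}
for k,c in cs.items():
    s=screws(c,G[k]); a,b=[atz(c,p,.016) for p in s]; mid=(a+b)/2; ey=(b-a)/np.linalg.norm(b-a); ey[2]=0
    X=atz(c,cap[k],.1012)
    print(k,np.round(s,1).tolist(),a.round(4),b.round(4),'dist',np.linalg.norm(b-a).round(4),'cap y rel mid (mm)',((X-mid)@ey*1000).round(2),'yaw',np.degrees(np.arctan2(-ey[0],ey[1])).round(2))
E
```

```text
w10 [[168.8, 146.3], [346.9, 144.9]] [ 0.5166 -0.0859  0.016 ] [0.5038 0.1118 0.016 ] dist 0.1981 cap y rel mid (mm) -1.23 yaw 3.7
w11 [[142.4, 162.8], [374.0, 161.9]] [ 0.5171 -0.0865  0.016 ] [0.504  0.1121 0.016 ] dist 0.199 cap y rel mid (mm) -1.06 yaw 3.76
w13 [[118.8, 157.4], [322.7, 161.4]] [ 0.5169 -0.0866  0.016 ] [0.5042 0.1116 0.016 ] dist 0.1986 cap y rel mid (mm) 31.48 yaw 3.66
```

```bash
python3 plan.py .4523 .0357 .2001 24.1 3
```

```text
t 37.15 [0.4664 0.0451 0.1528] q [ 0.58  0.54 -1.09  2.48  1.67  0.6  -0.25] F [-1.  -0.1 -0. ]
tot rv [-0.42 -0.54  1.08] d tool [ -5.3  -8.9 -49.2]
[ -2.  -3. -16.] [-0.1 -0.2  0.4]
[ -2.  -3. -16.] [-0.1 -0.2  0.4]
[ -2.  -3. -16.] [-0.1 -0.2  0.4]
```

```bash
python3 -m crank '-2 -3 -16 -0.1 -0.2 0.4;-2 -3 -16 -0.1 -0.2 0.4;-2 -3 -16 -0.1 -0.2 0.4;0 0 0 0 0 0;0 0 0 0 0 0'; python3 plan.py .4523 .0357 .2001 24.1 1;python3 -m crank '0 0 0 0 0 0;0 0 0 0 0 0';python3 plan.py .4523 .0357 .2001 24.1 1; python3 wv.py w14; python3 - <<'E'
from h import *
from plan import leanM
import pickle
sy=leanM(0)[:,1];ax=leanM(40)[:,2]
def blob(c):
    i=c['img'].astype(int);m=((i[...,2]>150)&(i[...,0]<90)&(i[...,2]-i[...,1]>60)).astype(np.uint8)
    n,l,s,ce=cv2.connectedComponentsWithStats(m); k=[k for k in range(1,n) if 700<s[k,4]<4000 and abs(s[k,2]-s[k,3])<3][0]; return s[k,4],ce[k]
c10=pickle.load(open('w10.pkl','rb'));c=pickle.load(open('w14.pkl','rb'))
b0=blob(c10);b=blob(c);print(b0,b)
X0=atz(c10,b0[1],.1012)
for o in (0,.004,.008):
    X=atz(c,b[1],.1012+.766*o); d=X+o*ax-X0; print(o,'disp along y',(d@sy*1000).round(2),'other',(d-sy*(d@sy)).round(4))
E
```

```text
time: 37.65
position: [0.4529, 0.0354, 0.1956]
ee_rot: [-0.08, 2.727, 0.023]
wrist_force: [-0.1, -0.2, -0.2]
grip_width: 0.0556
t 37.65 [0.4529 0.0354 0.1956] q [ 0.69  0.4  -1.12  2.47  1.45  0.46 -0.04] F [-0.1 -0.2 -0.2]
tot rv [ 0.16 -0.42 -0.25] d tool [-1.2  0.4 -4.4]
[-1.  0. -4.] [ 0.2 -0.4 -0.2]
time: 37.85
position: [0.4529, 0.0356, 0.1939]
ee_rot: [-0.08, 2.73, 0.025]
wrist_force: [-0.2, 0.1, -0.2]
grip_width: 0.0558
t 37.85 [0.4529 0.0356 0.1939] q [ 0.69  0.4  -1.12  2.47  1.46  0.46 -0.04] F [-0.2  0.1 -0.2]
tot rv [ 0.26 -0.58 -0.26] d tool [-1.9  0.2 -5.9]
[-2.  0. -6.] [ 0.3 -0.6 -0.3]
(np.int32(966), array([257.2484472 , 185.82919255])) (np.int32(997), array([260.29789368, 191.27382146]))
0 disp along y 32.3 other [-0. -0.  0.]
0.004 disp along y 32.25 other [-0.0002 -0.     -0.    ]
0.008 disp along y 32.2 other [-0.0003 -0.     -0.    ]
```

The cap measures about 32.3 mm from its starting point and its size says the knob is home. That is close to the tolerance edge, so I'll nudge the knob lightly towards -y. If the pin is seated the carriage will barely move, and if it isn't the pin should drop in at 30 mm.

```bash
python3 plan.py .4802 .0400 .135 24.5 3; python3 -m crank '1 1 22 0.1 -0.1 -0.1;1 1 22 0.1 -0.1 -0.1;1 1 20 0 0 0;0 0 0 0 0 0';python3 plan.py .507 .0417 .078 24.5 3; 
```

```text
t 37.9 [0.4528 0.0356 0.1939] q [ 0.69  0.4  -1.12  2.47  1.46  0.46 -0.04] F [-0.1 -0.1 -0.6]
tot rv [ 0.27 -0.98 -0.26] d tool [-1.8  2.3 65. ]
[-1.  1. 22.] [ 0.1 -0.3 -0.1]
[-0.  1. 22.] [ 0.1 -0.3 -0.1]
[-0.  1. 22.] [ 0.1 -0.3 -0.1]
time: 38.3
position: [0.4774, 0.041, 0.131]
ee_rot: [-0.083, 2.726, 0.02]
wrist_force: [-0.6, -0.2, 0.7]
grip_width: 0.0557
t 38.3 [0.4774 0.041  0.131 ] q [ 0.57  0.61 -1.06  2.48  1.78  0.62 -0.33] F [-0.6 -0.2  0.7]
tot rv [ 0.09 -0.75 -0.11] d tool [-5.8 -1.2 60.4]
[-2. -0. 20.] [ 0.  -0.3 -0. ]
[-2. -0. 20.] [ 0.  -0.3 -0. ]
[-2. -0. 20.] [ 0.  -0.3 -0. ]
```

```bash
python3 -m crank '0 0 18 0 0 0;0 0 18 0 0 0;0 0 14 0 0 0;0 0 0 0 0 0';python3 plan.py .507 .0417 .078 24.5 1; 
```

```text
time: 38.7
position: [0.4977, 0.0434, 0.0845]
ee_rot: [-0.085, 2.727, 0.022]
wrist_force: [0.0, 0.2, 0.1]
grip_width: 0.0555
t 38.7 [0.4977 0.0434 0.0845] q [ 0.52  0.76 -1.02  2.46  1.92  0.73 -0.42] F [0.  0.2 0.1]
tot rv [ 0.18 -0.81 -0.02] d tool [-5.8 -2.3  9.7]
[-6. -2. 10.] [ 0.2 -0.8 -0. ]
```

```bash
python3 -m crank '0 -5 0 0 0 0;0 -4 0 0 0 0'; python3 st.py; python3 -m crank '0 -4 0 0 0 0'; python3 st.py;  python3 -m crank '0 -4 0 0 0 0'; python3 st.py; python3 -m crank '0 -4 0 0 0 0'; python3 st.py
```

```text
time: 38.9
position: [0.498, 0.0348, 0.0857]
ee_rot: [-0.088, 2.726, 0.023]
wrist_force: [-0.0, -0.1, -0.2]
grip_width: 0.0554
t 38.9 pos [0.498  0.0348 0.0857] x yaw -176.35 z [ 0.401  0.029 -0.916] F [-0.  -0.1 -0.2] w 0.0554 q [ 0.54  0.75 -1.02  2.46  1.92  0.71 -0.4 ]
time: 39.0
position: [0.4982, 0.0302, 0.0866]
ee_rot: [-0.088, 2.725, 0.022]
wrist_force: [-0.3, 0.0, 0.8]
grip_width: 0.0555
t 39.0 pos [0.4982 0.0302 0.0866] x yaw -176.33 z [ 0.402  0.029 -0.915] F [-0.3  0.   0.8] w 0.0555 q [ 0.55  0.75 -1.01  2.46  1.93  0.7  -0.39]
time: 39.1
position: [0.4984, 0.0264, 0.0873]
ee_rot: [-0.09, 2.725, 0.024]
wrist_force: [0.9, 6.9, -5.9]
grip_width: 0.0556
t 39.1 pos [0.4984 0.0264 0.0873] x yaw -176.27 z [ 0.403  0.03  -0.915] F [ 0.9  6.9 -5.9] w 0.0556 q [ 0.56  0.74 -1.01  2.46  1.93  0.7  -0.39]
time: 39.2
position: [0.4984, 0.026, 0.0881]
ee_rot: [-0.097, 2.725, 0.036]
wrist_force: [1.4, 12.2, -7.5]
grip_width: 0.0555
t 39.2 pos [0.4984 0.026  0.0881] x yaw -176.07 z [ 0.402  0.04  -0.915] F [ 1.4 12.2 -7.5] w 0.0555 q [ 0.57  0.74 -1.01  2.46  1.94  0.68 -0.38]
```

```bash
python3 -m crank '0 8 0 0 0 0;0 4 -10 0 0 0;0 0 -20 0 0 0;0 0 -25 0 0 0;0 0 -30 0 0 0;0 0 -20 0 0 0;0 0 0 0 0 0;0 0 0 0 0 0'; python3 st.py; python3 wv.py w15; python3 ov.py; python3 - <<'E'
from h import *
from plan import leanM
import pickle
sy=leanM(0)[:,1];ax=leanM(40)[:,2]
def blob(c):
    i=c['img'].astype(int);m=((i[...,2]>150)&(i[...,0]<90)&(i[...,2]-i[...,1]>60)).astype(np.uint8)
    n,l,s,ce=cv2.connectedComponentsWithStats(m); k=[k for k in range(1,n) if 700<s[k,4]<4000 and abs(s[k,2]-s[k,3])<3][0]; return s[k,4],ce[k]
c10=pickle.load(open('w10.pkl','rb'));c=pickle.load(open('w15.pkl','rb'))
b0=blob(c10);b=blob(c);print(b0,b)
d=atz(c,b[1],.1012)-atz(c10,b0[1],.1012);print('disp y',(d@sy*1000).round(2),'x', (d[0]*1000).round(2))
C=pickle.load(open('c2.pkl','rb'))
im=cv2.cvtColor(C['scene']['img'],cv2.COLOR_RGB2BGR);cv2.imwrite('pics/fin_s.png',cv2.resize(im[110:320,110:400],None,fx=2.7,fy=2.7,interpolation=cv2.INTER_CUBIC))
im=cv2.cvtColor(C['top']['img'],cv2.COLOR_RGB2BGR);cv2.imwrite('pics/fin_t.png',cv2.resize(im[90:270,130:440],None,fx=2.5,fy=2.5,interpolation=cv2.INTER_CUBIC))
E
```

```text
time: 40.0
position: [0.4516, 0.0324, 0.1904]
ee_rot: [-0.094, 2.721, 0.024]
wrist_force: [0.4, -0.5, 1.0]
grip_width: 0.0554
t 40.0 pos [0.4516 0.0324 0.1904] x yaw -176.08 z [ 0.406  0.031 -0.914] F [ 0.4 -0.5  1. ] w 0.0554 q [ 0.66  0.39 -1.07  2.48  1.52  0.43 -0.08]
(np.int32(966), array([257.2484472 , 185.82919255])) (np.int32(1010), array([261.20891089, 194.47524752]))
disp y 30.06 x -1.78
```

View pics/fin_s.png

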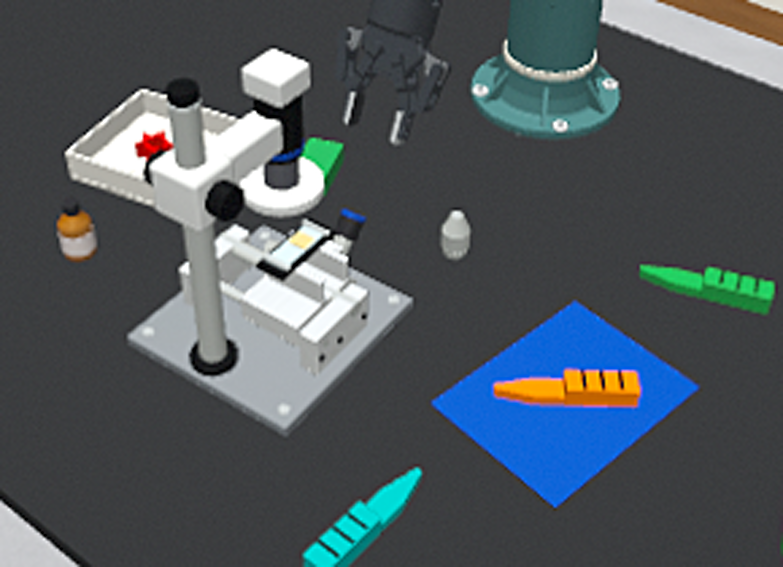

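View pics/fin_t.png

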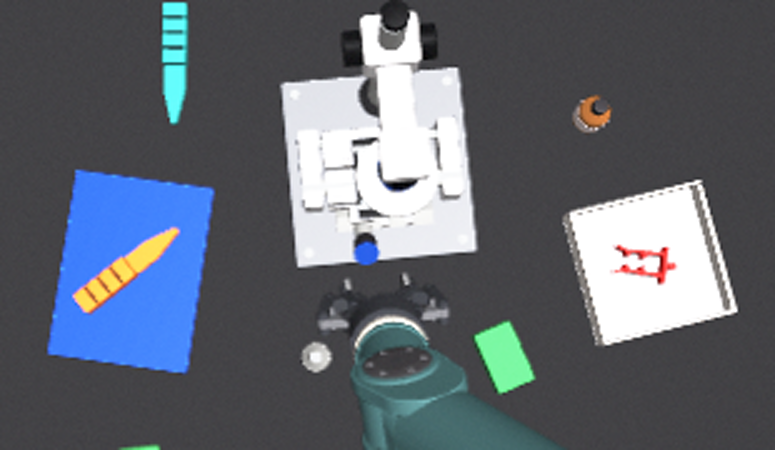

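```bash
python3 - <<'E'
from h import *
from plan import leanM
import pickle
ax=leanM(40)[:,2];sy=leanM(0)[:,1];u=np.cross(ax,sy)
c=pickle.load(open('w15.pkl','rb'));X0=np.array([.496,.0093,.1012])+.03*sy
for o in (0,.002,.004,.006):
    P=proj(c,np.array([X0-o*ax+.0155*(np.cos(t)*sy+np.sin(t)*u) for t in np.linspace(0,6.2832,73)])).astype(np.float32);print(o,round(1010/cv2.contourArea(P),3))
bot.job_done()
E
```

```text
0 0.961
0.002 0.946
0.004 0.931
0.006 0.916
the job is handed in; nothing more can be done
```

I handed the job in at about 40 s. By my last checks every end condition is met, though the clip reached the tray by hand rather than by the stripping you asked for. The hand-in gives no verdict, so nothing below is confirmed by the judge.

- **Clip spread and lift:** The wedge went in under the clip along the rod. It needed about 25 N, a little over the 5–20 N given, and the clip then lifted clear of the rod on the wedge. I judged the spread from the pictures, because the arm angles can't be read.
- **Stripping failed:** When I drew the wedge back over the tray wall, the clip turned on the blade and came out with it. It then dropped onto the bench beside the stage. I laid the wedge on the mat first, then picked the clip up by its crown with the gripper and put it in the tray. The last pictures show it lying near the tray's middle.
- **Wedge:** It lies flat on the blue mat.
- **Lean:** The full 40° lean was out of the arm's reach, so I gripped the knob at about 24°.
- **Pull and carriage:** The knob came out and the carriage slid along. The pads slipped outward along the knob during the pull, which reached about 50 N. After release the carriage first measured about 32.3 mm.
- **Final carriage check:** I nudged the knob towards -y with 12 N. It held, and the carriage then measured 30.1 mm.
- **Knob home:** The cap's apparent size matches the home position to about 1 mm, within the 1.5 mm limit. That measure rests on a size ratio of 0.961, against 0.965–0.975 in the two pictures with the knob still home at the start.
- **Other objects:** The objective, bottle and slide box look unmoved in the pictures. I saw no sign of contact with the microscope head, and the gripper was clear of everything at hand-in.

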